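# Level the nail drying stand and pack the wet tip holders on it

### The job

The wet gel on the nail tips must not run: with the stand still empty, turn its three wing screws until it stands level with all four feet carrying load and no longer rocks. Then set every nail-tip holder that is on the table in one row on the stand, tips pointing away from the robot, between the two black lines, the first flush against the blue end stop and each next one flush against its neighbour with no gap, in any order. Leave the black gel pot, the buffer and the polish bottle alone.

Things in the scene. Friction and masses are not known exactly. Their poses are not given: they have to be found in the camera images.
- stand: Loose aluminium drying stand, 2.4 kg: plate 260 x 300 mm (x, y), 12 mm thick, on four feet (the back left one fixed, three on screws) at x = +-85, y = +-130 mm. Origin: midway between the feet, at the fixed foot's sole height; plate top at z = 32 mm. x points away from the robot, y left. It tips or rocks on whichever feet are longest.
- row_start (a point): on the plate's top, at x = 30, y = 100 mm of the stand: middle of the right-hand face of the blue end stop (50 mm long in x, 12 mm thick, 18 mm high, fixed to the plate), where the row starts. The row runs from here to the right (-y) along x = 30 mm; two thin black lines at x = 8 and 52 mm show its edges. Axes of the stand.
- screw_l (a joint): angle (rad) of the left front levelling screw, -2.8 to 2.8; grows clockwise seen from above, its foot then comes out downwards, and the wing sinks to the plate, 2.55 mm per rad. At 0 (good to 0.1) this foot is as long as the fixed foot (all at 0: level, all feet loaded) and the wing's red end points to the black mark (stand -x). Stays where left; takes about 0.08 N m.
- screw_l_grip (a point): centre of the upright wing of the left front screw, at x = -85, y = +130 mm of the stand, 65 mm above its foot's sole: black bar 40 mm long (own x), 12 mm thick (own y), 26 mm high, -x end red; grip across the 12 mm. While its foot bears on the table, turning lifts or lowers the plate and the wing keeps its height. At screw 0 it has the stand's axes.
- screw_r (a joint): angle (rad) of the right front levelling screw, -2.8 to 2.8; grows clockwise seen from above, its foot then comes out downwards, and the wing sinks to the plate, 2.55 mm per rad. At 0 (good to 0.1) this foot is as long as the fixed foot (all at 0: level, all feet loaded) and the wing's red end points to the black mark (stand -x). Stays where left; takes about 0.08 N m.
- screw_r_grip (a point): centre of the upright wing of the right front screw, at x = -85, y = -130 mm of the stand, 65 mm above its foot's sole: black bar 40 mm long (own x), 12 mm thick (own y), 26 mm high, -x end red; grip across the 12 mm. While its foot bears on the table, turning lifts or lowers the plate and the wing keeps its height. At screw 0 it has the stand's axes.
- screw_b (a joint): angle (rad) of the right back levelling screw, -2.8 to 2.8; grows clockwise seen from above, its foot then comes out downwards, and the wing sinks to the plate, 2.55 mm per rad. At 0 (good to 0.1) this foot is as long as the fixed foot (all at 0: level, all feet loaded) and the wing's red end points to the black mark (stand -x). Stays where left; takes about 0.08 N m.
- screw_b_grip (a point): centre of the upright wing of the right back screw, at x = +85, y = -130 mm of the stand, 65 mm above its foot's sole: black bar 40 mm long (own x), 12 mm thick (own y), 26 mm high, -x end red; grip across the 12 mm. While its foot bears on the table, turning lifts or lowers the plate and the wing keeps its height. At screw 0 it has the stand's axes.
- foot_l: rubber left front screw foot; origin at the middle of its sole, so it reads z = 0 when it stands on the table
- foot_r: rubber right front screw foot; origin at the middle of its sole, so it reads z = 0 when it stands on the table
- foot_b: rubber right back screw foot; origin at the middle of its sole, so it reads z = 0 when it stands on the table
- fixed_foot: rubber left back fixed foot; origin at the middle of its sole, so it reads z = 0 when it stands on the table
- table: white salon table, top at z = 0
- tips_rose: nail-tip holder (may be absent): white block 44 x 36 x 22 mm high (x, y, z), 60 g, with three rose-coloured nail tips on its top (26 mm high in all) that point to its +x end, and a dark stripe at the -x end. Origin: centre of the underside. Can be gripped across its 44 mm length, so that the 36 mm sides stay free for the neighbours.
- tips_coral: nail-tip holder (may be absent): white block 44 x 36 x 22 mm high (x, y, z), 60 g, with three coral-coloured nail tips on its top (26 mm high in all) that point to its +x end, and a dark stripe at the -x end. Origin: centre of the underside. Can be gripped across its 44 mm length, so that the 36 mm sides stay free for the neighbours.
- tips_plum: nail-tip holder (may be absent): white block 44 x 36 x 22 mm high (x, y, z), 60 g, with three plum-coloured nail tips on its top (26 mm high in all) that point to its +x end, and a dark stripe at the -x end. Origin: centre of the underside. Can be gripped across its 44 mm length, so that the 36 mm sides stay free for the neighbours.
- tips_mint: nail-tip holder (may be absent): white block 44 x 36 x 22 mm high (x, y, z), 60 g, with three mint-coloured nail tips on its top (26 mm high in all) that point to its +x end, and a dark stripe at the -x end. Origin: centre of the underside. Can be gripped across its 44 mm length, so that the 36 mm sides stay free for the neighbours.
- tips_sky: nail-tip holder (may be absent): white block 44 x 36 x 22 mm high (x, y, z), 60 g, with three sky-coloured nail tips on its top (26 mm high in all) that point to its +x end, and a dark stripe at the -x end. Origin: centre of the underside. Can be gripped across its 44 mm length, so that the 36 mm sides stay free for the neighbours.
- tips_amber: nail-tip holder (may be absent): white block 44 x 36 x 22 mm high (x, y, z), 60 g, with three amber-coloured nail tips on its top (26 mm high in all) that point to its +x end, and a dark stripe at the -x end. Origin: centre of the underside. Can be gripped across its 44 mm length, so that the 36 mm sides stay free for the neighbours.
- gel_pot: bystander, not to be disturbed: low black gel pot, 42 mm across and 28 mm high, standing among the tip holders; origin under its centre
- buffer: bystander, not to be disturbed: nail buffer block lying flat, 90 x 26 x 24 mm high; origin under its centre
- polish: bystander, not to be disturbed: small wine-red polish bottle with black cap, 28 mm across and 68 mm high; origin under its centre

How it is judged:
By the outcome, as a careful person would: the job done as asked, in the order asked, and still so for the second after the job is handed in, with the robot touching nothing.
Of tips_rose, tips_coral, tips_plum, tips_mint, tips_sky, tips_amber only 4 to 5 are there at a start; the rules pass over those that are not, and their reading is None.
At some moment in a run one of tips_rose, tips_coral, tips_plum, tips_mint, tips_sky, tips_amber may be knocked a few centimetres aside while the robot is not near it.
It also fails if it takes over 210 s, if anything falls off the work surface, if the arm or the gripper's body presses on something with over 40 N, if the wrist force passes 120 N, or if a joint passes its speed limit or range.

### The arm

A 6-joint arm with a two-finger parallel gripper is mounted at the origin on the work surface. World frame = base frame: x ahead of the robot, y to its left, z up, the work surface at z = 0. Lengths are in m, angles in rad, forces in N, time in s.
With the tool pointing down it reaches from about 0.375 to 0.975 m from the base axis. Payload 3.8 kg.
Tool frame: the origin (TCP) lies between the finger pads; the fingertips stand 8 mm ahead of it and the grasp point (between the pads) lies 11 mm behind it; x points along the fingers, y is the direction in which the jaws open and shut, and the axes are right-handed (so a half turn about x gives the same grasp; the last joint's range is limited). The gripper opens to 88 mm and grips with 3 to 60 N. Pads are 18 mm wide; open, the fingers measure 123 mm over their backs; the gripper's body (75 mm by 187 mm) begins 45 mm behind the grasp point.
Start: joints at [-1.249, 0.264, 1.604, -0, 1.274, -0.037], TCP at [0.237, -0.632, 0.247] pointing down, gripper open.
Joint ranges: [-2.63, 2.63], [-0.94, 2.18], [0.31, 2.57], [-1.31, 4.45], [0, 2.66], [-2.55, 2.55]. Speed limits (rad/s): [2.57, 2.57, 3.14, 3.14, 3.14, 3.14].

### API

Orientations are given as a unit quaternion [w, x, y, z].
In Python, from station import ctrl gives the robot as it stands.
- The arm moves only by the tool play_rows, never from a script. Its argument "series" is a list of rows, each an object with "fingers": the opening, from -1 (shut) to 1 (fully open), so that 0 is half open; "translation": the shift along the world's x, y, z in cm, a list of three; "angular": the turn, a rotation vector about the world's x, y, z in rad, a list of three. A call has 1 to 8 rows; each row is the pose to reach, as a shift and turn from the pose commanded when the call began; what a row does not reach only later rows make up. A row lasts 1/10 s, in which the tool goes at most 50 mm and 8.59 degrees, less where a joint would pass 70% of its speed; a pose out of reach is approached as far as the arm can. A call with a gripper value outside its range is refused whole. The fingers move at their own pace and stop on an object; "squeeze" is the grip in N (left out, the last holds). Time passes only in rows, so rows that repeat a pose let the fingers close. It gives the time, the measured TCP pose, the force and the opening at its end, in the units of the state.
- ctrl.read_state(): the state, without advancing time (a new reading comes with each control period).
- ctrl.snapshot(name): name is "scene" or "top" or "wrist"; returns the picture (384x512x3 uint8, red, green, blue); there is no depth.
- ctrl.get_calibration(name): a dict with "intrinsics" (3x3 intrinsics, pixels), "pose" (4x4, takes a point from camera to world coordinates). Camera axes: x right, y down, z forward; pixel columns grow to the right and rows downward; lengths in m; the calibration is good to about 2 mm. A picture is of the moment at which its call begins: read the wrist's pose just before it. get_calibration takes no time and is no camera call; for the wrist camera it gives the pose at the moment of the call.
- ctrl.close_job(): hands the job in, once; it reports no verdict.
The state is a dict: "time": time; "joint_positions": joint angles; "joint_velocities": joint speeds; "joint_efforts": joint torques, N m; "tool_pos": TCP position; "eef_rot": TCP orientation; "contact_force": force on the tool from outside, world axes, zero at the start; "ft_torque": the same for the moment, N m; "gripper_width": opening from 0.0 (shut) to 1.0 (fully open).
Only numpy, scipy, OpenCV 4.12 (cv2) and the standard library are available. Lean on these libraries where they do the work, as an engineer would, in place of code of your own. Each camera call takes 0.05 s, during which the arm holds its last target.

## Working session

There is one attempt and no reset: what is moved stays moved. The work goes in short steps, Python scripts to look and compute and a tool call to move; the robot and the scene stay as the last step left them, time stands still between calls to the robot, and variables do not carry over. Pictures are saved under pics/ and viewed, and the job is handed in when it is done.

Besides the shell and the picture viewer there is one more tool, called after "Call:" by a JSON object that holds its "op" and its "data". play_rows: Moves the arm, as the interface text tells. Its arguments: {"type":"object","properties":{"series":{"type":"array","items":{"type":"object","properties":{"fingers":{"type":"number"},"translation":{"type":"array","items":{"type":"number"}},"angular":{"type":"array","items":{"type":"number"}}}}},"squeeze":{"type":"number"}},"required":["series"]}

```bash
ls; mkdir -p pics; python3 - <<'E'
from station import ctrl
import cv2,numpy as np
print(ctrl.read_state())
for n in ["scene","top","wrist"]:
    c=ctrl.get_calibration(n); print(n,np.round(c["intrinsics"],1).tolist(),np.round(c["pose"],3).tolist())
    im=ctrl.snapshot(n); cv2.imwrite(f"pics/{n}0.png",im[:,:,::-1])
E
```

```text
pics
{'time': 0.0, 'joint_positions': array([-1.24886190e+00,  2.64754175e-01,  1.60533456e+00,  8.34470513e-06,
        1.27366501e+00, -3.68961077e-02]), 'joint_velocities': array([-4.58489786e-04,  1.68444301e-04,  6.20901634e-04, -4.74444501e-04,
       -2.39721331e-03, -6.12176516e-05]), 'joint_efforts': array([ 2.94620077e-05, -5.02121258e+01, -3.56872094e+01,  7.28154229e-02,
        2.95319594e-02, -1.29352056e-04]), 'tool_pos': array([ 0.23683881, -0.63137551,  0.24540857]), 'eef_rot': array([-0.12542857, -0.69565047, -0.12694201,  0.69586193]), 'contact_force': array([-0.55422863, -0.64928844, -0.32603965]), 'ft_torque': array([ 0.04943239, -0.00808689,  0.01083962]), 'gripper_width': 1.0001784508241067}
scene [[361.7, 0.0, 257.5], [0.0, 361.7, 197.0], [0.0, 0.0, 1.0]] [[-0.028, 0.639, -0.769, 1.347], [1.0, 0.012, -0.027, -0.014], [-0.008, -0.769, -0.639, 0.677], [0.0, 0.0, 0.0, 1.0]]
top [[447.1, 0.0, 265.6], [0.0, 447.1, 198.8], [0.0, 0.0, 1.0]] [[0.021, -0.996, 0.083, 0.495], [-1.0, -0.02, 0.004, -0.031], [-0.002, -0.083, -0.997, 1.155], [0.0, 0.0, 0.0, 1.0]]
wrist [[282.4, 0.0, 257.5], [0.0, 282.4, 186.6], [0.0, 0.0, 1.0]] [[0.353, -0.888, -0.295, 0.315], [-0.936, -0.335, -0.11, -0.602], [-0.001, 0.314, -0.949, 0.382], [0.0, 0.0, 0.0, 1.0]]
```

View pics/top0.png

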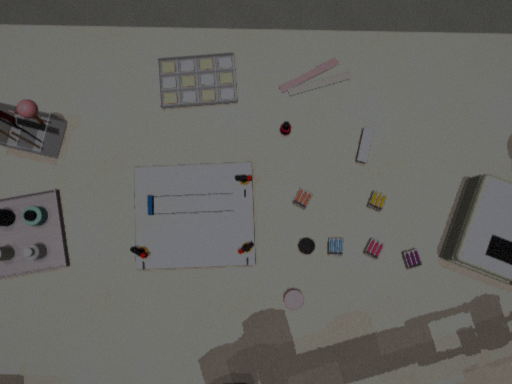

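View pics/scene0.png

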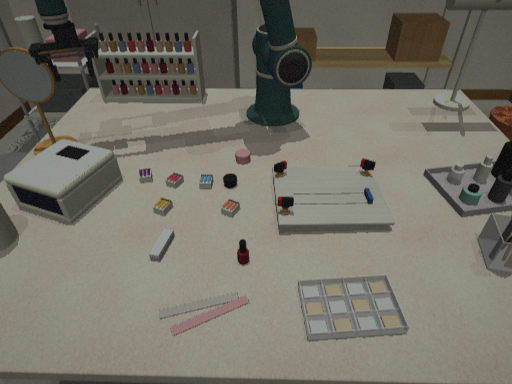

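View pics/wrist0.png

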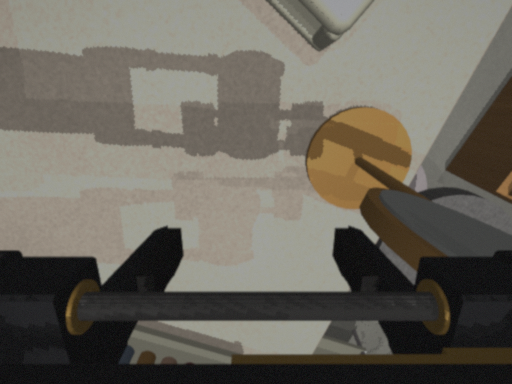

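```bash
cat > h.py <<'E'
import numpy as np, cv2
from station import ctrl
from scipy.spatial.transform import Rotation as R
def ray(c,px,z=0.):
    K=np.array(c["intrinsics"]);T=np.array(c["pose"])
    px=np.atleast_2d(px).astype(float)
    d=np.c_[(px[:,0]-K[0,2])/K[0,0],(px[:,1]-K[1,2])/K[1,1],np.ones(len(px))]@T[:3,:3].T
    o=T[:3,3]; s=(z-o[2])/d[:,2]
    return o+d*s[:,None]
def proj(c,P):
    K=np.array(c["intrinsics"]);T=np.array(c["pose"])
    p=(np.atleast_2d(P)-T[:3,3])@T[:3,:3]
    return np.c_[K[0,0]*p[:,0]/p[:,2]+K[0,2],K[1,1]*p[:,1]/p[:,2]+K[1,2]]
def snap(n,name):
    c=ctrl.get_calibration(n); im=ctrl.snapshot(n)[:,:,::-1].copy()
    cv2.imwrite(f"pics/{name}.png",im); np.save(f"pics/{name}.npy",np.vstack([np.array(c["pose"]).ravel()])); return c,im
def st():
    s=ctrl.read_state(); q=s["eef_rot"]; r=R.from_quat([q[1],q[2],q[3],q[0]])
    print("t",round(s["time"],2),"tcp",np.round(s["tool_pos"]*1000,1),"F",np.round(s["contact_force"],1),"w",round(s["gripper_width"],3),"j",np.round(s["joint_positions"],2))
    print(" X",np.round(r.as_matrix()[:,0],3),"Y",np.round(r.as_matrix()[:,1],3), "yawY(deg)",round(np.degrees(np.arctan2(r.as_matrix()[1,1],r.as_matrix()[0,1])),2))
    return s,r
E
python3 - <<'E'
from h import *
im=cv2.imread("pics/top0.png"); c=ctrl.get_calibration("top")
cv2.imwrite("pics/top0a.png",cv2.resize(im[150:280,120:270],None,fx=5,fy=4.6,interpolation=cv2.INTER_CUBIC))
cv2.imwrite("pics/top0b.png",cv2.resize(im[110:280,270:430],None,fx=5,fy=3.5*1,interpolation=cv2.INTER_CUBIC) if 0 else cv2.resize(im[110:280,270:430],None,fx=3.5,fy=3.5,interpolation=cv2.INTER_CUBIC))
for n,p in dict(coral=(302,198),amber=(377,200),sky=(336,245),rose=(374,248),plum=(411,258)).items(): print(n,np.round(ray(c,p,.022)*1000))
for n,p in dict(pot=(306,246),buf=(364,145),pol=(286,128)).items(): print(n,np.round(ray(c,p,.025)*1000))
for p in [(135,164),(251,162),(255,268),(136,269),(244,178),(246,248),(140,252)]: print(p,np.round(ray(c,p,.03)*1000), np.round(ray(c,p,.065)*1000))
s,r=st()
E
```

```text
coral [[ 593. -119.   22.]]
amber [[ 592. -309.   22.]]
sky [[ 476. -206.   22.]]
rose [[ 471. -302.   22.]]
plum [[ 448. -394.   22.]]
pot [[ 472. -130.   25.]]
buf [[ 732. -275.   25.]]
pol [[773. -75.  25.]]
(135, 164) [[671. 308.  30.]] [[665. 297.  65.]]
(251, 162) [[682.  13.  30.]] [[676.  12.  65.]]
(255, 268) [[415.  -3.  30.]] [[418.  -4.  65.]]
(136, 269) [[406. 293.  30.]] [[409. 283.  65.]]
(244, 178) [[640.  30.  30.]] [[636.  28.  65.]]
(246, 248) [[464.  20.  30.]] [[465.  19.  65.]]
(140, 252) [[449. 285.  30.]] [[450. 275.  65.]]
t 0.15 tcp [ 236.9 -631.5  245.7] F [ 0.9 -0.2 -0.2] w 1.001 j [-1.25  0.26  1.61 -0.    1.27 -0.04]
 X [-0.001  0.002 -1.   ] Y [ 0.351 -0.936 -0.002] yawY(deg) -69.44
```

View pics/top0a.png

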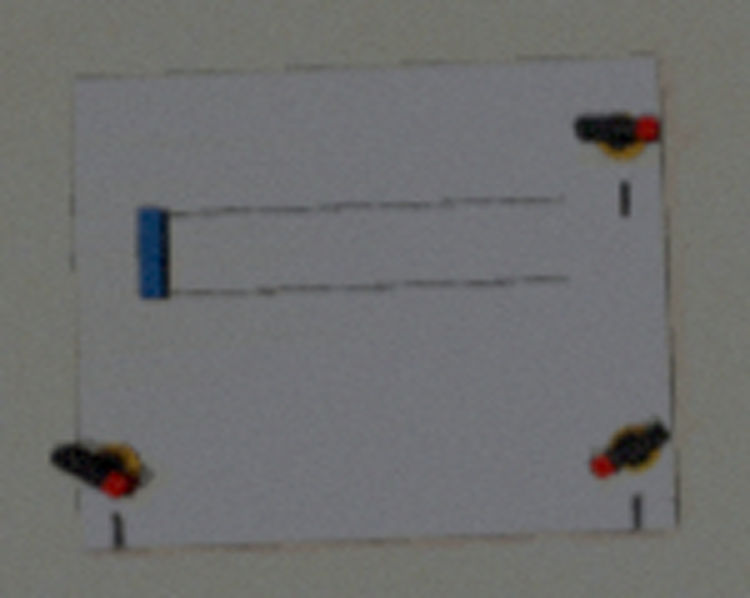

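View pics/top0b.png

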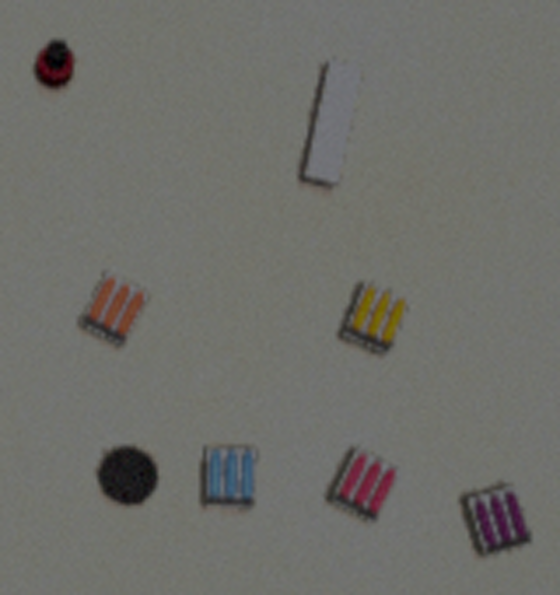

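Call:
{"op": "play_rows", "data": {"series": [{"translation":[30.8,75.2,5.5],"angular":[0,0,1.243],"fingers":0.0},{"translation":[30.8,75.2,5.5],"angular":[0,0,1.243],"fingers":0.0},{"translation":[30.8,75.2,5.5],"angular":[0,0,1.243],"fingers":0.0},{"translation":[30.8,75.2,5.5],"angular":[0,0,1.243],"fingers":0.0},{"translation":[30.8,75.2,5.5],"angular":[0,0,1.243],"fingers":0.0},{"translation":[30.8,75.2,5.5],"angular":[0,0,1.243],"fingers":0.0},{"translation":[30.8,75.2,5.5],"angular":[0,0,1.243],"fingers":0.0},{"translation":[30.8,75.2,5.5],"angular":[0,0,1.243],"fingers":0.0}]}}

```text
time: 0.95
tool_pos: [0.3884, -0.2607, 0.2737]
eef_rot: [0.498, 0.502, 0.498, -0.502]
contact_force: [1.2, 1.2, 0.6]
gripper_width: 0.499
```

```bash
python3 -c "
from h import *
st()"
```

```text
t 0.95 tcp [ 388.4 -260.7  273.7] F [1.2 1.2 0.6] w 0.499 j [-0.64 -0.15  1.99  0.    1.3  -0.64]
 X [ 0.  0. -1.] Y [ 1.    -0.006  0.   ] yawY(deg) -0.36
```

Call:
{"op": "play_rows", "data": {"series": [{"translation":[15.6,38.0,2.6],"angular":[0,0,0.037],"fingers":0.0},{"translation":[15.6,38.0,2.6],"angular":[0,0,0.037],"fingers":0.0},{"translation":[15.6,38.0,2.6],"angular":[0,0,0.037],"fingers":0.0},{"translation":[15.6,38.0,2.6],"angular":[0,0,0.037],"fingers":0.0},{"translation":[15.6,38.0,2.6],"angular":[0,0,0.037],"fingers":0.0},{"translation":[15.6,38.0,2.6],"angular":[0,0,0.037],"fingers":0.0},{"translation":[15.6,38.0,2.6],"angular":[0,0,0.037],"fingers":0.0},{"translation":[15.6,38.0,2.6],"angular":[0,0,0.037],"fingers":0.0}]}}

```text
time: 1.75
tool_pos: [0.5401, 0.1087, 0.2989]
eef_rot: [0.506, 0.494, 0.506, -0.494]
contact_force: [0.5, -0.6, 1.3]
gripper_width: 0.5
```

Call:
{"op": "play_rows", "data": {"series": [{"translation":[0,0,0],"angular":[0,0,0],"fingers":0.0},{"translation":[0,0,0],"angular":[0,0,0],"fingers":0.0}]}}

```text
time: 1.95
tool_pos: [0.5397, 0.1075, 0.2984]
eef_rot: [0.507, 0.492, 0.507, -0.493]
contact_force: [-0.7, 0.1, -0.2]
gripper_width: 0.502
```

```bash
python3 -c "
from h import *
st()
c,im=snap('wrist','w1')
cv2.imwrite('pics/w1b.png',cv2.resize(cv2.convertScaleAbs(im,alpha=1.5),(768,576)))"
```

```text
t 1.95 tcp [539.7 107.5 298.4] F [-0.7  0.1 -0.2] w 0.502 j [ 0.15 -0.    1.81 -0.    1.34  0.12]
 X [-0.001 -0.001 -1.   ] Y [ 1.     0.028 -0.001] yawY(deg) 1.6
```

View pics/w1b.png

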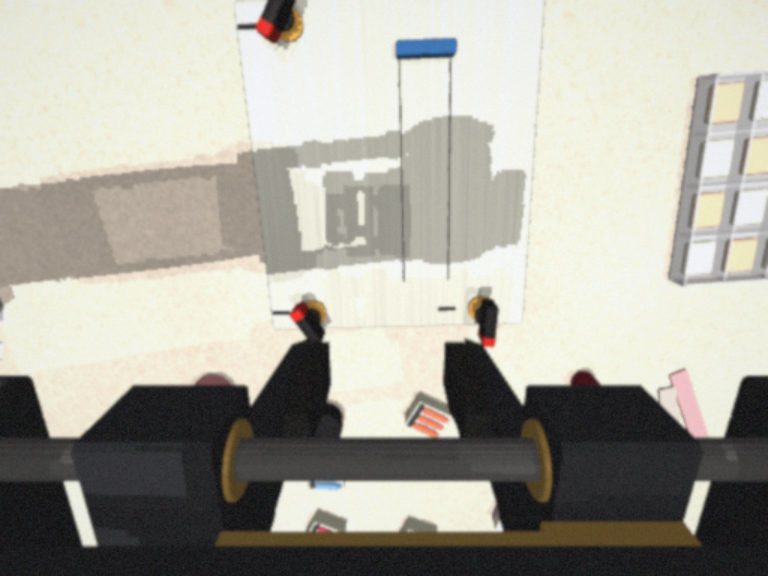

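```bash
python3 -c "
from h import *
im=cv2.imread('pics/w1.png')
im=cv2.convertScaleAbs(im,alpha=1.5)
a=cv2.resize(im[190:240,170:250],None,fx=5,fy=5,interpolation=cv2.INTER_CUBIC)
b=cv2.resize(im[190:240,280:360],None,fx=5,fy=5,interpolation=cv2.INTER_CUBIC)
d=cv2.resize(im[0:50,150:230],None,fx=5,fy=5,interpolation=cv2.INTER_CUBIC)
e=cv2.resize(im[10:60,240:320],None,fx=5,fy=5,interpolation=cv2.INTER_CUBIC)
cv2.imwrite('pics/w1c.png',np.vstack([np.hstack([a,b]),np.hstack([d,e])]))"
```

```text
(no output)
```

View pics/w1c.png

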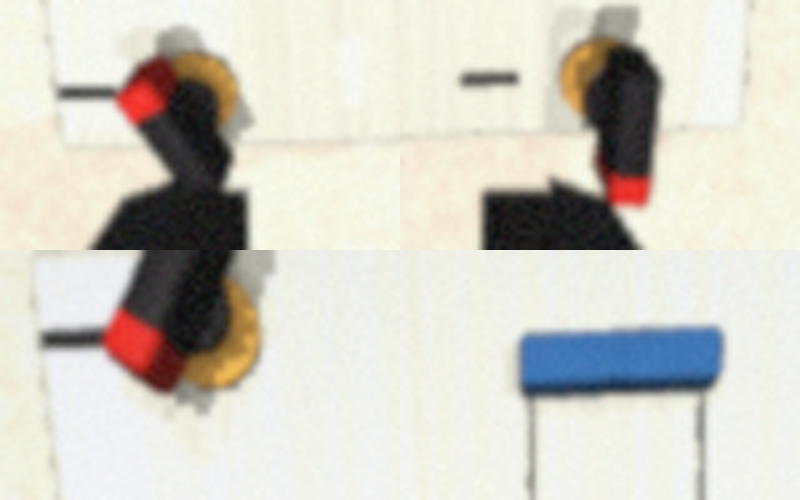

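```bash
cat >> h.py <<'E'
def rigid2(src,dst):
    src=np.array(src,float);dst=np.array(dst,float);a=src-src.mean(0);b=dst-dst.mean(0)
    th=np.arctan2((a[:,0]*b[:,1]-a[:,1]*b[:,0]).sum(),(a*b).sum());c,s=np.cos(th),np.sin(th);M=np.array([[c,-s],[s,c]])
    t=dst.mean(0)-M@src.mean(0); return M,t,th,np.linalg.norm((M@src.T).T+t-dst,axis=1)
E
python3 - <<'E'
from h import *
c=ctrl.get_calibration('wrist')
px=[(265.4,38.6),(303,37.6),(181.6,218.5),(348.7,215)]
src=[(5,100),(55,100),(-130,-150),(130,-150)]
P=ray(c,px,.031)*1000;print(np.round(P))
M,t,th,e=rigid2(src,P[:,:2]);print(np.degrees(th),t,e)
for n,g in dict(l=(-85,130),r=(-85,-130),b=(85,-130)).items(): print(n,M@np.array(g)+t)
print('b top',ray(c,(326,215),.076)*1000)
ct=ctrl.get_calibration('top')
px=[(135,165.5),(251,162),(255,265.5),(137.5,269)];print(np.round(ray(ct,px,.031)*1000))
M,t,th,e=rigid2([(130,150),(130,-150),(-130,-150),(-130,150)],ray(ct,px,.031)[:,:2]*1000);print(np.degrees(th),t,e)
E
```

```text
[[546. 255.  31.]
 [594. 258.  31.]
 [424.  -1.  31.]
 [685.  12.  31.]]
3.146255160895529 [546.29178099 154.91872164] [0.57643239 1.25677614 0.78130838 1.05728707]
l [454.28486317 280.05755284]
r [468.55494205  20.44945426]
b [638.29869881  29.77989045]
b top [[637.4111747   30.81164053  76.        ]]
[[667. 307.  31.]
 [682.  13.  31.]
 [421.  -3.  31.]
 [407. 289.  31.]]
3.2621315478416575 [544.06467274 151.5686519 ] [1.99448823 3.75238031 2.82254014 4.70523512]
```

Call:
{"op": "play_rows", "data": {"series": [{"translation":[9.85,-7.75,-15.0],"angular":[0,0,-0.028],"fingers":-0.3},{"translation":[9.85,-7.75,-15.0],"angular":[0,0,-0.028],"fingers":-0.3},{"translation":[9.85,-7.75,-15.0],"angular":[0,0,-0.028],"fingers":-0.3},{"translation":[9.85,-7.75,-15.0],"angular":[0,0,-0.028],"fingers":-0.3},{"translation":[9.85,-7.75,-15.0],"angular":[0,0,-0.028],"fingers":-0.3}]}}

```text
time: 2.5
tool_pos: [0.6354, 0.0246, 0.1418]
eef_rot: [-0.496, -0.499, -0.5, 0.505]
contact_force: [-0.8, 0.7, -0.2]
gripper_width: 0.35
```

```bash
python3 -c "
from h import *
st()
c,im=snap('wrist','w2')
cv2.imwrite('pics/w2b.png',cv2.resize(cv2.convertScaleAbs(im,alpha=1.5),(768,576)))"
```

```text
t 2.5 tcp [635.4  24.6 141.8] F [-0.8  0.7 -0.2] w 0.35 j [ 0.    0.28  1.79 -0.    1.09  0.01]
 X [-0.011 -0.001 -1.   ] Y [ 1.    -0.008 -0.011] yawY(deg) -0.45
```

View pics/w2b.png

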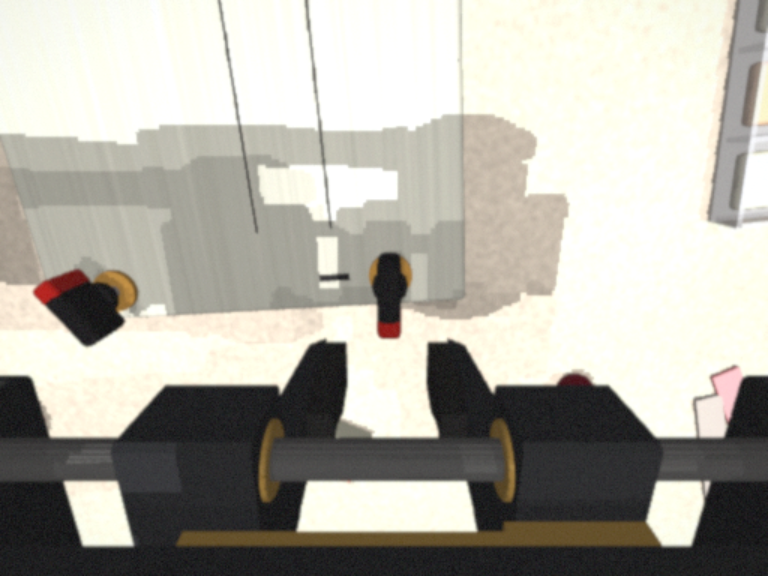

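Call:
{"op": "play_rows", "data": {"series": [{"translation":[0,0,-3.0],"angular":[0,0,0],"fingers":-0.3},{"translation":[0,0,-3.0],"angular":[0,0,0],"fingers":-0.3}]}}

```text
time: 2.75
tool_pos: [0.6356, 0.0284, 0.1174]
eef_rot: [-0.498, -0.5, -0.5, 0.502]
contact_force: [-1.4, -0.1, 0.5]
gripper_width: 0.351
```

```bash
python3 -c "
from h import *
st()
c,im=snap('wrist','w3')
cv2.imwrite('pics/w3b.png',cv2.resize(cv2.convertScaleAbs(im,alpha=1.5)[130:260,150:350],(800,520)))"
```

```text
t 2.75 tcp [635.6  28.4 117.4] F [-1.4 -0.1  0.5] w 0.351 j [0.01 0.3  1.81 0.   1.04 0.01]
 X [-0.005  0.    -1.   ] Y [ 1.    -0.004 -0.005] yawY(deg) -0.25
```

View pics/w3b.png

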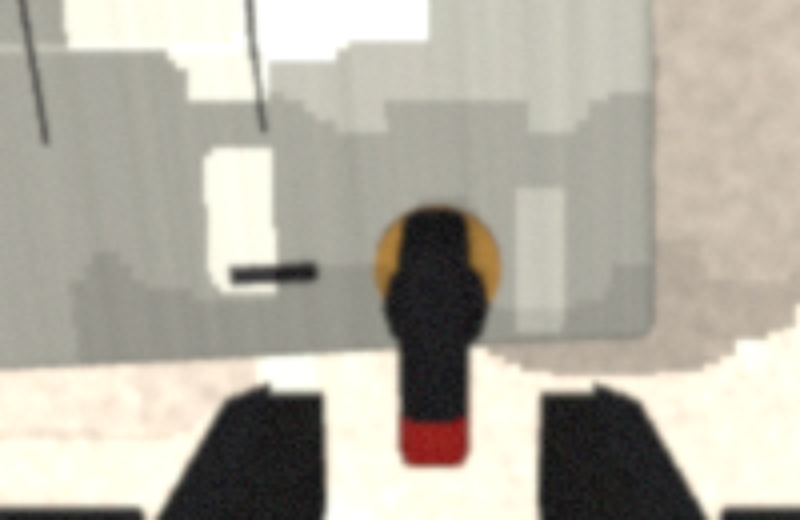

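```bash
python3 -c "
from h import *
c=ctrl.get_calibration('wrist')
for z in (.078,.082): print(ray(c,[(258.7,181.3),(258.7,246)],z)*1000)
s,r=st()
print(proj(c,s['tool_pos']+np.array([0,0,-.008])))
"
```

```text
[[638.2408552   56.17700531  78.        ]
 [638.19923622   7.88942052  78.        ]]
[[638.22863541  57.42694839  82.        ]
 [638.18795438  10.22760871  82.        ]]
t 2.8 tcp [636.6  28.7 119.1] F [-0.6  0.1  1.2] w 0.349 j [0.01 0.3  1.81 0.   1.04 0.01]
 X [-0.003  0.    -1.   ] Y [ 1.    -0.004 -0.003] yawY(deg) -0.22
[[256.07690553 243.80346286]]
```

Call:
{"op": "play_rows", "data": {"series": [{"translation":[0.1,0,-6.2],"angular":[0,0,0],"fingers":-0.3},{"translation":[0.1,0,-6.2],"angular":[0,0,0],"fingers":-0.3},{"translation":[0.1,0,-6.2],"angular":[0,0,0],"fingers":-0.3},{"translation":[0.1,0,-6.2],"angular":[0,0,0],"fingers":-1},{"translation":[0.1,0,-6.2],"angular":[0,0,0],"fingers":-1},{"translation":[0.1,0,-6.2],"angular":[0,0,0],"fingers":-1},{"translation":[0.1,0,-6.2],"angular":[0,0,0],"fingers":-1}], "squeeze": 20}}

```text
time: 3.5
tool_pos: [0.6374, 0.029, 0.057]
eef_rot: [-0.498, -0.5, -0.5, 0.502]
contact_force: [-5.4, -1.1, -0.6]
gripper_width: 0.136
```

```bash
python3 -c "
from h import *
s,r=st();print(s['ft_torque'])"
```

```text
t 3.5 tcp [637.4  29.   57. ] F [-5.4 -1.1 -0.6] w 0.136 j [ 0.01  0.37  1.84 -0.    0.93  0.01]
 X [-0.004 -0.    -1.   ] Y [ 1.    -0.003 -0.004] yawY(deg) -0.17
[-0.12699426  0.6929473  -0.10485311]
```

Call:
{"op": "play_rows", "data": {"series": [{"translation":[0,0,0],"angular":[0,0,-0.15],"fingers":-1},{"translation":[0,0,0],"angular":[0,0,-0.3],"fingers":-1},{"translation":[0,0,0],"angular":[0,0,-0.45],"fingers":-1},{"translation":[0,0,0],"angular":[0,0,-0.6],"fingers":-1},{"translation":[0,0,0],"angular":[0,0,-0.75],"fingers":-1},{"translation":[0,0,0],"angular":[0,0,-0.75],"fingers":-1}]}}

```text
time: 4.1
tool_pos: [0.6371, 0.0292, 0.0565]
eef_rot: [-0.279, -0.648, -0.281, 0.651]
contact_force: [-5.7, -0.5, -1.8]
gripper_width: 0.133
```

```bash
python3 -c "
from h import *
s,r=st();print(s['ft_torque'])
c,im=snap('scene','s1')
cv2.imwrite('pics/s1b.png',cv2.resize(cv2.convertScaleAbs(im,alpha=1.3)[140:250,240:420],(800,490)))"
```

```text
t 4.1 tcp [637.1  29.2  56.5] F [-5.7 -0.5 -1.8] w 0.133 j [0.01 0.37 1.84 0.   0.93 0.76]
 X [-0.005  0.    -1.   ] Y [ 0.727 -0.686 -0.003] yawY(deg) -43.33
[-0.09774747  0.5712112  -0.01970242]
```

View pics/s1b.png

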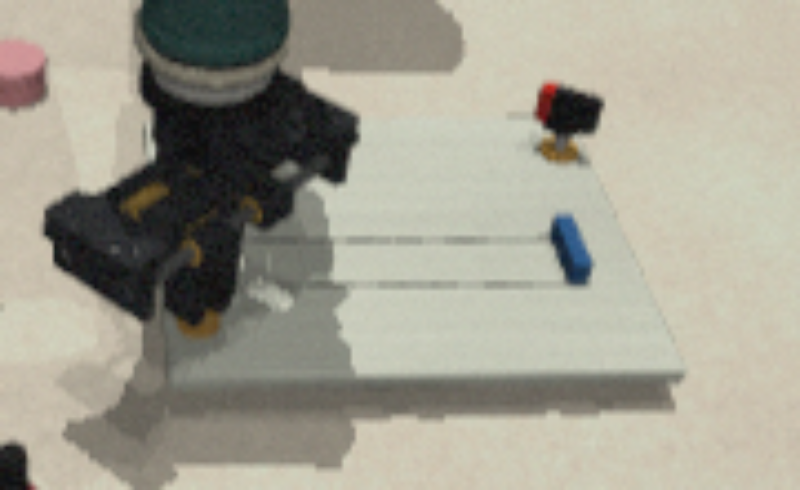

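Call:
{"op": "play_rows", "data": {"series": [{"translation":[0,0,0],"angular":[0,0,-0.15],"fingers":-1},{"translation":[0,0,0],"angular":[0,0,-0.3],"fingers":-1},{"translation":[0,0,0],"angular":[0,0,-0.45],"fingers":-1},{"translation":[0,0,0],"angular":[0,0,-0.6],"fingers":-1},{"translation":[0,0,0],"angular":[0,0,-0.76],"fingers":-1},{"translation":[0,0,0],"angular":[0,0,-0.76],"fingers":-1},{"translation":[0,0,0],"angular":[0,0,-0.76],"fingers":-1}]}}

```text
time: 4.85
tool_pos: [0.637, 0.0293, 0.0558]
eef_rot: [-0.021, -0.705, -0.022, 0.708]
contact_force: [-5.9, -0.1, -4.6]
gripper_width: 0.136
```

```bash
python3 -c "
from h import *
s,r=st();print(s['ft_torque'])"
```

```text
t 4.85 tcp [637.   29.3  55.8] F [-5.9 -0.1 -4.6] w 0.136 j [0.01 0.37 1.84 0.   0.93 1.52]
 X [-0.005  0.    -1.   ] Y [ 0.061 -0.998 -0.   ] yawY(deg) -86.5
[ 0.04257494  0.73114017 -0.07454621]
```

Call:
{"op": "play_rows", "data": {"series": [{"translation":[0,0,0],"angular":[0,0,0],"fingers":-0.4},{"translation":[0,0,0],"angular":[0,0,0],"fingers":-0.4},{"translation":[0,0,0],"angular":[0,0,0],"fingers":-0.4},{"translation":[0,0,5],"angular":[0,0,0],"fingers":-0.4},{"translation":[-5,0,10],"angular":[0,0,0],"fingers":-0.4},{"translation":[-10,0,14],"angular":[0,0,0],"fingers":-0.4},{"translation":[-10,0,14],"angular":[0,0,0],"fingers":-0.4},{"translation":[-10,0,14],"angular":[0,0,0],"fingers":-0.4}]}}

```text
time: 5.65
tool_pos: [0.5401, 0.0292, 0.2022]
eef_rot: [0.021, 0.71, 0.021, -0.704]
contact_force: [0.4, -0.5, -0.0]
gripper_width: 0.296
```

```bash
python3 -c "
from h import *
s,r=st()
c,im=snap('wrist','w4')
cv2.imwrite('pics/w4b.png',cv2.resize(cv2.convertScaleAbs(im,alpha=1.5),(768,576)))
c,im=snap('top','t4')
cv2.imwrite('pics/t4b.png',cv2.resize(cv2.convertScaleAbs(im,alpha=1.5)[140:290,120:270],(600,600)))"
```

```text
t 5.65 tcp [540.1  29.2 202.2] F [ 0.4 -0.5 -0. ] w 0.296 j [0.01 0.04 1.95 0.   1.15 1.52]
 X [ 0.009  0.    -1.   ] Y [ 0.059 -0.998  0.   ] yawY(deg) -86.63
```

View pics/w4b.png

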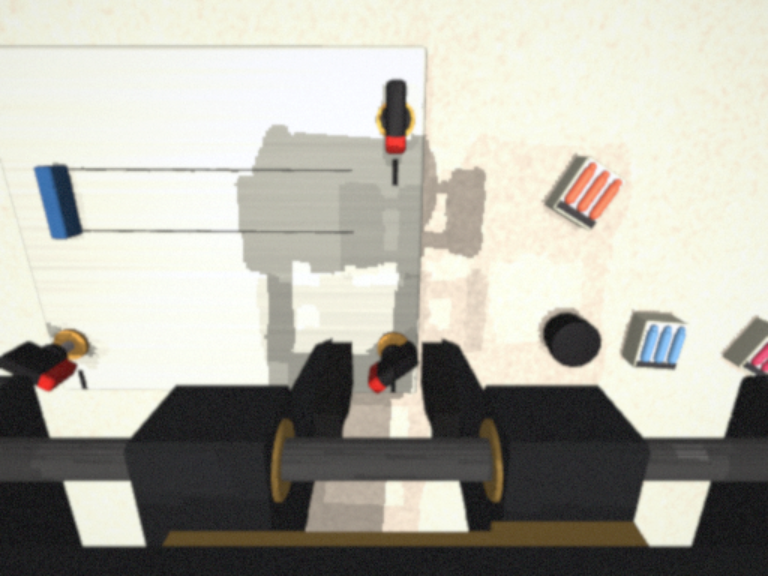

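View pics/t4b.png

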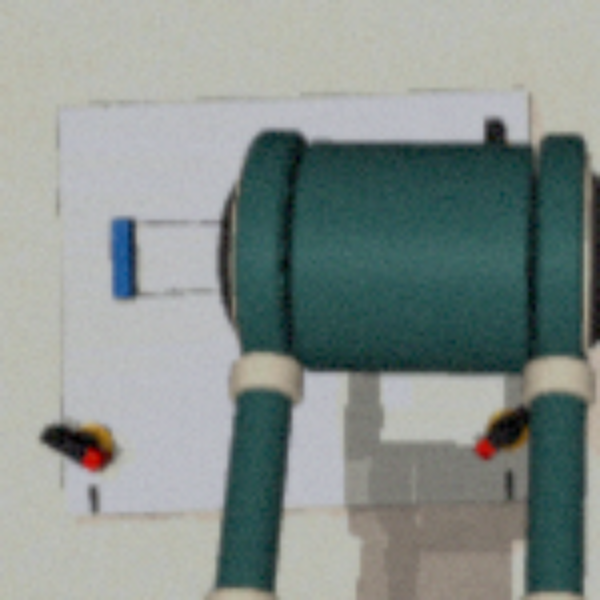

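```bash
python3 - <<'E'
from h import *
im=cv2.imread('pics/w4.png')
im=cv2.convertScaleAbs(im,alpha=2.2)
a=cv2.resize(im[215:275,225:295],None,fx=8,fy=8,interpolation=cv2.INTER_CUBIC)
cv2.imwrite('pics/w4c.png',a)
c=ctrl.get_calibration('wrist')
# stand pose: plate corner right-back (425,47), lines ends etc
px=np.array([(425.5,46.5),(416,390),(73,171),(81,231)])/1.5
print(ray(c,px,.031)*1000)
M,t,th,e=rigid2([(130,-150),(-130,-150),(52,100),(8,100)],ray(c,px,.031)[:,:2]*1000);print(np.degrees(th),t,e)
for n,g in dict(l=(-85,130),r=(-85,-130),b=(85,-130)).items(): print(n,M@np.array(g)+t)
E
```

```text
[[682.20086612  12.703594    31.        ]
 [429.69955338  -1.86155659  31.        ]
 [590.34787997 251.15253121  31.        ]
 [547.79369565 252.5009577   31.        ]]
3.571003372046898 [545.98248752 152.64105968] [3.32436776 5.28214047 4.71733671 0.44764996]
l [453.05042033 277.09438783]
r [469.24463045  17.59920953]
b [638.91455472  28.18773153]
```

View pics/w4c.png

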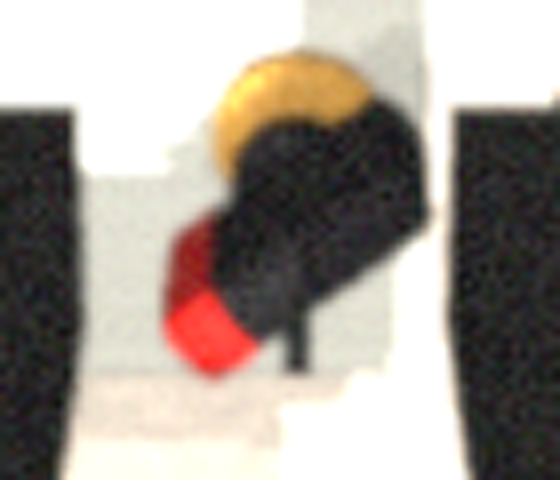

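```bash
python3 - <<'E'
from h import *
c=ctrl.get_calibration('wrist')
px=[(225+u/8,215+v/8) for u,v in [(163,318),(210,378),(430,215)]]
P=ray(c,px,.078)*1000;print(P)
d=P[1]-P[2];print(np.linalg.norm(d),np.degrees(np.arctan2(d[1],d[0])),'c~',(P[0]+P[2])/2)
d=P[1]-P[0];print(np.linalg.norm(d))
E
```

```text
[[463.78195848  37.45137635  78.        ]
 [455.16524142  30.87245549  78.        ]
 [480.856557     4.03673213  78.        ]]
37.15103961552487 133.75189302968826 c~ [472.31925774  20.74405424  78.        ]
10.84112598911109
```

Call:
{"op": "play_rows", "data": {"series": [{"translation":[-7.05,-0.9,-3],"angular":[0,0,0.15],"fingers":-0.2},{"translation":[-7.05,-0.9,-8],"angular":[0,0,0.3],"fingers":-0.2},{"translation":[-7.05,-0.9,-8],"angular":[0,0,0.45],"fingers":-0.2},{"translation":[-7.05,-0.9,-8],"angular":[0,0,0.6],"fingers":-0.2},{"translation":[-7.05,-0.9,-8],"angular":[0,0,0.75],"fingers":-0.2},{"translation":[-7.05,-0.9,-8],"angular":[0,0,0.9],"fingers":-0.2},{"translation":[-7.05,-0.9,-8],"angular":[0,0,1.05],"fingers":-0.2},{"translation":[-7.05,-0.9,-8],"angular":[0,0,1.2],"fingers":-0.2}]}}

```text
time: 6.55
tool_pos: [0.4694, 0.02, 0.1154]
eef_rot: [-0.417, -0.57, -0.418, 0.571]
contact_force: [0.2, 0.5, -0.1]
gripper_width: 0.4
```

Call:
{"op": "play_rows", "data": {"series": [{"translation":[0,0,0],"angular":[0,0,0.15],"fingers":-0.2},{"translation":[0,0,0],"angular":[0,0,0.3],"fingers":-0.2},{"translation":[0,0,0],"angular":[0,0,0.45],"fingers":-0.2},{"translation":[0,0,0],"angular":[0,0,0.6],"fingers":-0.2},{"translation":[0,0,0],"angular":[0,0,0.75],"fingers":-0.2},{"translation":[0,0,0],"angular":[0,0,0.9],"fingers":-0.2},{"translation":[0,0,0],"angular":[0,0,1.02],"fingers":-0.2},{"translation":[0,0,0],"angular":[0,0,1.02],"fingers":-0.2}]}}

```text
time: 7.35
tool_pos: [0.4693, 0.02, 0.1155]
eef_rot: [0.642, 0.296, 0.643, -0.296]
contact_force: [0.2, -0.0, -0.3]
gripper_width: 0.399
```

```bash
python3 -c "
from h import *
s,r=st()
c,im=snap('wrist','w5')
cv2.imwrite('pics/w5b.png',cv2.resize(cv2.convertScaleAbs(im,alpha=1.8)[130:260,150:350],(800,520)))"
```

```text
t 7.35 tcp [469.3  20.  115.5] F [ 0.2 -0.  -0.3] w 0.399 j [-0.01 -0.    2.16 -0.    0.98 -0.72]
 X [-0.002 -0.    -1.   ] Y [ 0.76   0.65  -0.001] yawY(deg) 40.53
```

View pics/w5b.png

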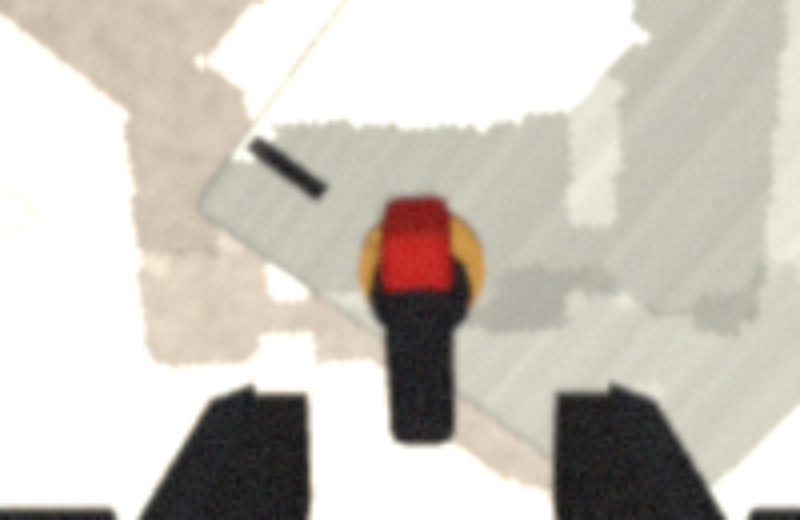

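```bash
python3 - <<'E'
from h import *
c=ctrl.get_calibration('wrist')
px=[(150+u/4,130+v/4) for u,v in [(416,232),(422,440)]]
P=ray(c,px,.078)*1000;print(P,P.mean(0));d=P[0]-P[1];print(np.linalg.norm(d),np.degrees(np.arctan2(d[1],d[0])))
E
```

```text
[[453.073121    36.98065601  78.        ]
 [478.48499184   8.55940653  78.        ]] [465.77905642  22.77003127  78.        ]
38.12519641889444 131.80038201177692
```

Call:
{"op": "play_rows", "data": {"series": [{"translation":[-0.15,0.12,-5.95],"angular":[0,0,0.025],"fingers":-0.2},{"translation":[-0.15,0.12,-5.95],"angular":[0,0,0.025],"fingers":-0.2},{"translation":[-0.15,0.12,-5.95],"angular":[0,0,0.025],"fingers":-0.4},{"translation":[-0.15,0.12,-5.95],"angular":[0,0,0.025],"fingers":-1},{"translation":[-0.15,0.12,-5.95],"angular":[0,0,0.025],"fingers":-1},{"translation":[-0.15,0.12,-5.95],"angular":[0,0,0.025],"fingers":-1},{"translation":[-0.15,0.12,-5.95],"angular":[0,0,0.025],"fingers":-1}]}}

```text
time: 8.1
tool_pos: [0.467, 0.0201, 0.0587]
eef_rot: [0.646, 0.287, 0.646, -0.289]
contact_force: [-2.9, -5.4, 1.3]
gripper_width: 0.136
```

```bash
python3 -c "
from h import *
s,r=st();print(s['ft_torque'])"
```

```text
t 8.1 tcp [467.   20.1  58.7] F [-2.9 -5.4  1.3] w 0.136 j [-0.01  0.08  2.21 -0.    0.86 -0.74]
 X [-0.001 -0.002 -1.   ] Y [ 0.743  0.669 -0.002] yawY(deg) 41.98
[-0.89674377  0.40772598  0.13565917]
```

Call:
{"op": "play_rows", "data": {"series": [{"translation":[0,0,0],"angular":[0,0,0.15],"fingers":-1},{"translation":[0,0,0],"angular":[0,0,0.3],"fingers":-1},{"translation":[0,0,0],"angular":[0,0,0.45],"fingers":-1},{"translation":[0,0,0],"angular":[0,0,0.6],"fingers":-1},{"translation":[0,0,0],"angular":[0,0,0.75],"fingers":-1},{"translation":[0,0,0],"angular":[0,0,0.892],"fingers":-1},{"translation":[0,0,0],"angular":[0,0,0.892],"fingers":-1},{"translation":[0,0,0],"angular":[0,0,0.892],"fingers":-1}]}}

```text
time: 8.9
tool_pos: [0.467, 0.0199, 0.0587]
eef_rot: [0.707, -0.02, 0.707, 0.018]
contact_force: [-3.9, -6.0, 1.4]
gripper_width: 0.132
```

```bash
python3 -c "
from h import *
s,r=st();print(s['ft_torque'])"
```

```text
t 8.9 tcp [467.   19.9  58.7] F [-3.9 -6.   1.4] w 0.132 j [-0.01  0.08  2.21 -0.    0.86 -1.63]
 X [-0.001 -0.003 -1.   ] Y [-0.054  0.999 -0.003] yawY(deg) 93.1
[-1.08695183  0.51206018  0.07444716]
```

Call:
{"op": "play_rows", "data": {"series": [{"translation":[0,0,0],"angular":[0,0,0],"fingers":-0.2},{"translation":[0,0,0],"angular":[0,0,0],"fingers":-0.2},{"translation":[0,0,4],"angular":[0,0,0],"fingers":-0.2},{"translation":[0,3,8],"angular":[0,0,0],"fingers":-0.2},{"translation":[-0.5,8,12],"angular":[0,0,0.15],"fingers":-0.2},{"translation":[-1,13,12],"angular":[0,0,0.3],"fingers":-0.2},{"translation":[-1,18,12],"angular":[0,0,0.45],"fingers":-0.2},{"translation":[-1.3,23,12],"angular":[0,0,0.6],"fingers":-0.2}]}}

```text
time: 9.7
tool_pos: [0.4559, 0.242, 0.1798]
eef_rot: [0.671, -0.228, 0.667, 0.229]
contact_force: [1.1, -0.5, 0.2]
gripper_width: 0.401
```

Call:
{"op": "play_rows", "data": {"series": [{"translation":[0,3,-3],"angular":[0,0,0.15],"fingers":-0.2},{"translation":[0,3,-6],"angular":[0,0,0.3],"fingers":-0.2},{"translation":[0,3,-6],"angular":[0,0,0.44],"fingers":-0.2},{"translation":[0,3,-6],"angular":[0,0,0.44],"fingers":-0.2}]}}

```text
time: 10.1
tool_pos: [0.4545, 0.27, 0.1169]
eef_rot: [0.604, -0.368, 0.604, 0.368]
contact_force: [0.2, -0.5, -0.0]
gripper_width: 0.402
```

```bash
python3 -c "
from h import *
s,r=st()
c,im=snap('wrist','w6')
cv2.imwrite('pics/w6b.png',cv2.resize(cv2.convertScaleAbs(im,alpha=1.8)[130:260,150:350],(800,520)))"
```

```text
t 10.1 tcp [454.5 270.  116.9] F [ 0.2 -0.5 -0. ] w 0.402 j [ 0.49  0.11  2.04  0.    0.99 -2.18]
 X [-0.001 -0.    -1.   ] Y [-0.889  0.459  0.001] yawY(deg) 152.71
```

View pics/w6b.png

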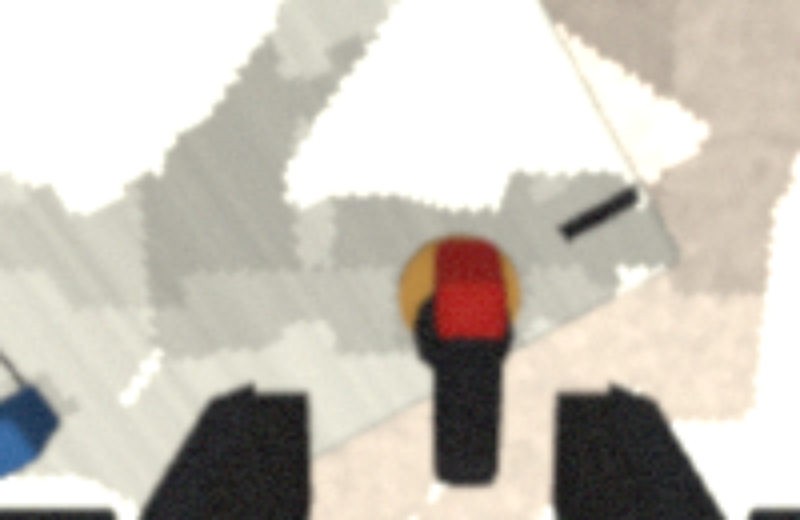

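```bash
python3 - <<'E'
from h import *
c=ctrl.get_calibration('wrist')
px=[(150+u/4,130+v/4) for u,v in [(470.5,280),(467,483)]]
P=ray(c,px,.078)*1000;print(P,P.mean(0));d=P[0]-P[1];print(np.linalg.norm(d),np.degrees(np.arctan2(d[1],d[0])))
E
```

```text
[[443.39623549 261.09758662  78.        ]
 [461.39435452 295.39096448  78.        ]] [452.39529501 278.24427555  78.        ]
38.729421037258255 -117.69173903316936
```

Call:
{"op": "play_rows", "data": {"series": [{"translation":[-0.11,0.92,-1],"angular":[0,0,-0.007],"fingers":-0.2},{"translation":[-0.11,0.92,-6.0],"angular":[0,0,-0.007],"fingers":-0.2},{"translation":[-0.11,0.92,-6.0],"angular":[0,0,-0.007],"fingers":-0.3},{"translation":[-0.11,0.92,-6.0],"angular":[0,0,-0.007],"fingers":-1},{"translation":[-0.11,0.92,-6.0],"angular":[0,0,-0.007],"fingers":-1},{"translation":[-0.11,0.92,-6.0],"angular":[0,0,-0.007],"fingers":-1},{"translation":[-0.11,0.92,-6.0],"angular":[0,0,-0.007],"fingers":-1}]}}

```text
time: 10.85
tool_pos: [0.4537, 0.28, 0.0594]
eef_rot: [0.606, -0.364, 0.605, 0.366]
contact_force: [-6.6, 3.7, 2.0]
gripper_width: 0.135
```

```bash
python3 -c "
from h import *
s,r=st();print(s['ft_torque'])"
```

```text
t 10.85 tcp [453.7 280.   59.4] F [-6.6  3.7  2. ] w 0.135 j [ 0.5   0.19  2.07  0.    0.88 -2.15]
 X [-0.     0.003 -1.   ] Y [-0.884  0.468  0.001] yawY(deg) 152.12
[ 0.64720994  0.75254058 -0.04895545]
```

Call:
{"op": "play_rows", "data": {"series": [{"translation":[0,0,0],"angular":[0,0,-0.15],"fingers":-1},{"translation":[0,0,0],"angular":[0,0,-0.3],"fingers":-1},{"translation":[0,0,0],"angular":[0,0,-0.45],"fingers":-1},{"translation":[0,0,0],"angular":[0,0,-0.6],"fingers":-1},{"translation":[0,0,0],"angular":[0,0,-0.75],"fingers":-1},{"translation":[0,0,0],"angular":[0,0,-0.9],"fingers":-1},{"translation":[0,0,0],"angular":[0,0,-1.03],"fingers":-1},{"translation":[0,0,0],"angular":[0,0,-1.03],"fingers":-1}]}}

```text
time: 11.65
tool_pos: [0.4546, 0.2787, 0.0589]
eef_rot: [0.707, -0.019, 0.706, 0.02]
contact_force: [-0.7, -2.2, -0.8]
gripper_width: 0.137
```

```bash
python3 -c "
from h import *
s,r=st();print(s['ft_torque'])"
```

```text
t 11.65 tcp [454.6 278.7  58.9] F [-0.7 -2.2 -0.8] w 0.137 j [ 0.5   0.19  2.07 -0.    0.87 -1.12]
 X [ 0.002  0.001 -1.   ] Y [-0.055  0.998  0.001] yawY(deg) 93.17
[-0.22964384 -0.02197707 -0.06452248]
```

Call:
{"op": "play_rows", "data": {"series": [{"translation":[0,0,0],"angular":[0,0,0],"fingers":-1},{"translation":[0,0,0],"angular":[0,0,0],"fingers":-0.5},{"translation":[0,0,0],"angular":[0,0,0],"fingers":-0.5},{"translation":[0,0,4],"angular":[0,0,0],"fingers":-0.5},{"translation":[0,0,9],"angular":[0,0,0],"fingers":-0.5},{"translation":[5,-5,14],"angular":[0,0,0],"fingers":-1},{"translation":[9,-10,19],"angular":[0,0,0],"fingers":-1},{"translation":[9,-14,24],"angular":[0,0,0],"fingers":-1}]}}

```text
time: 12.45
tool_pos: [0.524, 0.1868, 0.2437]
eef_rot: [0.707, -0.02, 0.706, 0.021]
contact_force: [0.9, 0.2, 0.0]
gripper_width: 0.013
```

Call:
{"op": "play_rows", "data": {"series": [{"translation":[0,0,0],"angular":[0,0,0],"fingers":-1},{"translation":[0,0,0],"angular":[0,0,0],"fingers":-1}]}}

```text
time: 12.65
tool_pos: [0.5236, 0.1873, 0.2436]
eef_rot: [0.708, -0.019, 0.706, 0.02]
contact_force: [0.2, 0.2, -0.9]
gripper_width: 0.003
```

```bash
python3 -c "
from h import *
s,r=st()
c,im=snap('wrist','w7')
cv2.imwrite('pics/w7b.png',cv2.resize(cv2.convertScaleAbs(im,alpha=1.6),(768,576)))"
```

```text
t 12.65 tcp [523.6 187.3 243.6] F [ 0.2  0.2 -0.9] w 0.003 j [ 0.3   0.04  1.87  0.    1.23 -1.33]
 X [ 0.003  0.001 -1.   ] Y [-0.055  0.999  0.001] yawY(deg) 93.14
```

View pics/w7b.png

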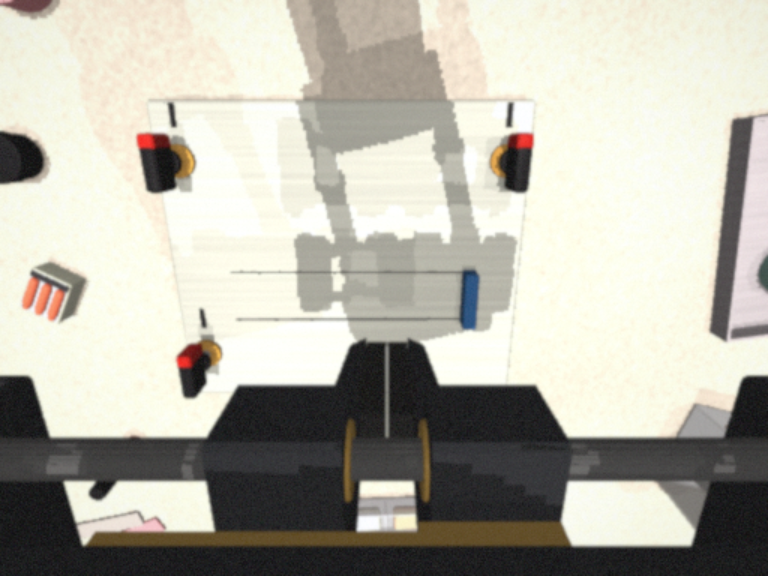

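Call:
{"op": "play_rows", "data": {"series": [{"translation":[-3,5,-2],"angular":[0,0,0],"fingers":-1},{"translation":[-6.9,9.2,-6],"angular":[0,0,0],"fingers":-1},{"translation":[-6.9,9.2,-11],"angular":[0,0,0],"fingers":-1},{"translation":[-6.9,9.2,-15.1],"angular":[0,0,0],"fingers":-1},{"translation":[-6.9,9.2,-15.1],"angular":[0,0,0],"fingers":-1},{"translation":[-6.9,9.2,-15.1],"angular":[0,0,0],"fingers":-1}]}}

```text
time: 13.3
tool_pos: [0.4504, 0.2794, 0.0887]
eef_rot: [0.705, -0.022, 0.709, 0.02]
contact_force: [0.1, -0.4, -0.6]
gripper_width: 0.0
```

Call:
{"op": "play_rows", "data": {"series": [{"translation":[0,0,-0.4],"angular":[0,0,0],"fingers":-1},{"translation":[0,0,-0.4],"angular":[0,0,0],"fingers":-1}]}}

```text
time: 13.5
tool_pos: [0.4534, 0.2796, 0.0872]
eef_rot: [0.707, -0.02, 0.707, 0.02]
contact_force: [-0.4, -0.4, -0.0]
gripper_width: 0.005
```

Call:
{"op": "play_rows", "data": {"series": [{"translation":[0,0,-0.2],"angular":[0,0,0],"fingers":-1},{"translation":[0,0,-0.2],"angular":[0,0,0],"fingers":-1}]}}

```text
time: 13.7
tool_pos: [0.4542, 0.2796, 0.086]
eef_rot: [0.707, -0.02, 0.706, 0.02]
contact_force: [0.5, 0.6, 0.4]
gripper_width: 0.008
```

Call:
{"op": "play_rows", "data": {"series": [{"translation":[0,0,-0.1],"angular":[0,0,0],"fingers":-1},{"translation":[0,0,-0.1],"angular":[0,0,0],"fingers":-1},{"translation":[0,0,-0.1],"angular":[0,0,0],"fingers":-1}]}}

```text
time: 14.0
tool_pos: [0.4544, 0.2798, 0.0858]
eef_rot: [0.707, -0.019, 0.706, 0.02]
contact_force: [-1.3, -0.4, 6.3]
gripper_width: 0.002
```

Call:
{"op": "play_rows", "data": {"series": [{"translation":[0,0,-0.1],"angular":[0,0,0],"fingers":-1},{"translation":[0,0,-0.1],"angular":[0,0,0],"fingers":-1},{"translation":[0,0,-0.1],"angular":[0,0,0],"fingers":-1}]}}

```text
time: 14.3
tool_pos: [0.4546, 0.28, 0.0857]
eef_rot: [0.707, -0.019, 0.706, 0.02]
contact_force: [-2.7, -1.9, 11.6]
gripper_width: 0.004
```

Call:
{"op": "play_rows", "data": {"series": [{"translation":[0,0,-0.1],"angular":[0,0,0],"fingers":-1},{"translation":[0,0,-0.1],"angular":[0,0,0],"fingers":-1},{"translation":[0,0,-0.1],"angular":[0,0,0],"fingers":-1}]}}

```text
time: 14.6
tool_pos: [0.4548, 0.2801, 0.0855]
eef_rot: [0.708, -0.019, 0.706, 0.02]
contact_force: [-4.9, -1.6, 14.8]
gripper_width: 0.004
```

Call:
{"op": "play_rows", "data": {"series": [{"translation":[0,0,-0.1],"angular":[0,0,0],"fingers":-1},{"translation":[0,0,-0.1],"angular":[0,0,0],"fingers":-1},{"translation":[0,0,-0.1],"angular":[0,0,0],"fingers":-1}]}}

```text
time: 14.9
tool_pos: [0.4551, 0.2803, 0.0854]
eef_rot: [0.708, -0.019, 0.706, 0.02]
contact_force: [-6.8, -3.1, 20.9]
gripper_width: 0.005
```

Call:
{"op": "play_rows", "data": {"series": [{"translation":[0,0,3],"angular":[0,0,0],"fingers":-1},{"translation":[4,-5,3],"angular":[0,0,0],"fingers":-1},{"translation":[7,-9,3],"angular":[0,0,0],"fingers":-1},{"translation":[10,-13,3],"angular":[0,0,0],"fingers":-1},{"translation":[14,-18,3],"angular":[0,0,0],"fingers":-1},{"translation":[17,-22,3],"angular":[0,0,0],"fingers":-1},{"translation":[18.4,-25.1,1],"angular":[0,0,0],"fingers":-1},{"translation":[18.4,-25.1,0.6],"angular":[0,0,0],"fingers":-1}]}}

```text
time: 15.7
tool_pos: [0.6399, 0.0243, 0.0871]
eef_rot: [0.707, -0.019, 0.706, 0.018]
contact_force: [0.1, -0.0, -0.7]
gripper_width: 0.007
```

Call:
{"op": "play_rows", "data": {"series": [{"translation":[0,0,0],"angular":[0,0,0],"fingers":-1},{"translation":[0,0,-0.1],"angular":[0,0,0],"fingers":-1},{"translation":[0,0,-0.1],"angular":[0,0,0],"fingers":-1},{"translation":[0,0,-0.1],"angular":[0,0,0],"fingers":-1}]}}

```text
time: 16.1
tool_pos: [0.6368, 0.0302, 0.0866]
eef_rot: [0.707, -0.02, 0.707, 0.021]
contact_force: [-0.2, 0.5, 0.7]
gripper_width: 0.009
```

Call:
{"op": "play_rows", "data": {"series": [{"translation":[0,0,-0.1],"angular":[0,0,0],"fingers":-1},{"translation":[0,0,-0.1],"angular":[0,0,0],"fingers":-1},{"translation":[0,0,-0.1],"angular":[0,0,0],"fingers":-1}]}}

```text
time: 16.4
tool_pos: [0.6375, 0.0295, 0.086]
eef_rot: [0.707, -0.02, 0.707, 0.02]
contact_force: [-1.1, 1.9, 3.7]
gripper_width: 0.007
```

Call:
{"op": "play_rows", "data": {"series": [{"translation":[0,0,-0.1],"angular":[0,0,0],"fingers":-1},{"translation":[0,0,-0.1],"angular":[0,0,0],"fingers":-1},{"translation":[0,0,-0.1],"angular":[0,0,0],"fingers":-1}]}}

```text
time: 16.7
tool_pos: [0.6378, 0.0294, 0.0858]
eef_rot: [0.707, -0.019, 0.707, 0.02]
contact_force: [-2.6, 3.5, 8.2]
gripper_width: 0.007
```

Call:
{"op": "play_rows", "data": {"series": [{"translation":[0,0,-0.1],"angular":[0,0,0],"fingers":-1},{"translation":[0,0,-0.1],"angular":[0,0,0],"fingers":-1},{"translation":[0,0,-0.1],"angular":[0,0,0],"fingers":-1}]}}

```text
time: 17.0
tool_pos: [0.6381, 0.0294, 0.0857]
eef_rot: [0.707, -0.019, 0.706, 0.02]
contact_force: [-4.9, 2.6, 11.5]
gripper_width: 0.004
```

Call:
{"op": "play_rows", "data": {"series": [{"translation":[0,0,-0.1],"angular":[0,0,0],"fingers":-1},{"translation":[0,0,-0.1],"angular":[0,0,0],"fingers":-1},{"translation":[0,0,-0.1],"angular":[0,0,0],"fingers":-1}]}}

```text
time: 17.3
tool_pos: [0.6383, 0.0294, 0.0855]
eef_rot: [0.707, -0.019, 0.706, 0.02]
contact_force: [-6.1, 2.7, 15.5]
gripper_width: 0.002
```

Call:
{"op": "play_rows", "data": {"series": [{"translation":[0,0,3],"angular":[0,0,0],"fingers":-1},{"translation":[-5,0,3],"angular":[0,0,0],"fingers":-1},{"translation":[-9,-0.4,3],"angular":[0,0,0],"fingers":-1},{"translation":[-13,-0.9,3],"angular":[0,0,0],"fingers":-1},{"translation":[-17,-0.9,2],"angular":[0,0,0],"fingers":-1},{"translation":[-17,-0.9,0.6],"angular":[0,0,0],"fingers":-1},{"translation":[-17,-0.9,0.6],"angular":[0,0,0],"fingers":-1},{"translation":[-17,-0.9,0.5],"angular":[0,0,0],"fingers":-1}]}}

```text
time: 18.1
tool_pos: [0.4682, 0.0194, 0.0877]
eef_rot: [0.707, -0.02, 0.706, 0.02]
contact_force: [1.1, 0.9, 0.3]
gripper_width: 0.003
```

Call:
{"op": "play_rows", "data": {"series": [{"translation":[0,0,-0.1],"angular":[0,0,0],"fingers":-1},{"translation":[0,0,-0.1],"angular":[0,0,0],"fingers":-1},{"translation":[0,0,-0.1],"angular":[0,0,0],"fingers":-1}]}}

```text
time: 18.4
tool_pos: [0.4683, 0.0195, 0.0866]
eef_rot: [0.707, -0.02, 0.707, 0.02]
contact_force: [0.1, -0.5, 0.5]
gripper_width: 0.0
```

Call:
{"op": "play_rows", "data": {"series": [{"translation":[0,0,-0.1],"angular":[0,0,0],"fingers":-1},{"translation":[0,0,-0.1],"angular":[0,0,0],"fingers":-1},{"translation":[0,0,-0.1],"angular":[0,0,0],"fingers":-1}]}}

```text
time: 18.7
tool_pos: [0.4683, 0.0195, 0.0859]
eef_rot: [0.707, -0.02, 0.706, 0.02]
contact_force: [-0.0, -0.4, 3.8]
gripper_width: 0.004
```

Call:
{"op": "play_rows", "data": {"series": [{"translation":[0,0,-0.1],"angular":[0,0,0],"fingers":-1},{"translation":[0,0,-0.1],"angular":[0,0,0],"fingers":-1},{"translation":[0,0,-0.1],"angular":[0,0,0],"fingers":-1}]}}

```text
time: 19.0
tool_pos: [0.4686, 0.0195, 0.0857]
eef_rot: [0.707, -0.02, 0.706, 0.02]
contact_force: [-2.2, 1.4, 9.3]
gripper_width: 0.005
```

Call:
{"op": "play_rows", "data": {"series": [{"translation":[0,0,-0.1],"angular":[0,0,0],"fingers":-1},{"translation":[0,0,-0.1],"angular":[0,0,0],"fingers":-1},{"translation":[0,0,-0.1],"angular":[0,0,0],"fingers":-1}]}}

```text
time: 19.3
tool_pos: [0.4689, 0.0195, 0.0856]
eef_rot: [0.708, -0.02, 0.706, 0.02]
contact_force: [-3.7, -0.5, 15.8]
gripper_width: 0.006
```

Call:
{"op": "play_rows", "data": {"series": [{"translation":[0,0,-0.1],"angular":[0,0,0],"fingers":-1},{"translation":[0,0,-0.1],"angular":[0,0,0],"fingers":-1},{"translation":[0,0,-0.1],"angular":[0,0,0],"fingers":-1}]}}

```text
time: 19.6
tool_pos: [0.4692, 0.0195, 0.0854]
eef_rot: [0.708, -0.02, 0.706, 0.02]
contact_force: [-5.0, -0.7, 20.5]
gripper_width: 0.003
```

Call:
{"op": "play_rows", "data": {"series": [{"translation":[0,0,3],"angular":[0,0,0],"fingers":-1},{"translation":[2,4,3],"angular":[0,0,0],"fingers":-1},{"translation":[4.5,8,3],"angular":[0,0,0],"fingers":-1},{"translation":[7,12,2],"angular":[0,0,0],"fingers":-1},{"translation":[9.5,16.5,0],"angular":[0,0,0],"fingers":-1},{"translation":[12,20.5,0],"angular":[0,0,0],"fingers":-1},{"translation":[14,24,0],"angular":[0,0,0],"fingers":-1},{"translation":[15.6,27,-1],"angular":[0,0,0],"fingers":-1}]}}

```text
time: 20.4
tool_pos: [0.6254, 0.2923, 0.0728]
eef_rot: [0.708, -0.02, 0.706, 0.021]
contact_force: [0.3, 0.5, 0.2]
gripper_width: 0.007
```

Call:
{"op": "play_rows", "data": {"series": [{"translation":[0,0,-1.5],"angular":[0,0,0],"fingers":-1},{"translation":[0,0,-2.5],"angular":[0,0,0],"fingers":-1},{"translation":[0,0,-2.8],"angular":[0,0,0],"fingers":-1},{"translation":[0,0,-2.8],"angular":[0,0,0],"fingers":-1}]}}

```text
time: 20.8
tool_pos: [0.622, 0.2878, 0.0429]
eef_rot: [0.706, -0.02, 0.708, 0.019]
contact_force: [0.8, -0.0, 0.1]
gripper_width: 0.005
```

Call:
{"op": "play_rows", "data": {"series": [{"translation":[0,0,-0.1],"angular":[0,0,0],"fingers":-1},{"translation":[0,0,-0.1],"angular":[0,0,0],"fingers":-1}]}}

```text
time: 21.0
tool_pos: [0.6239, 0.2889, 0.0442]
eef_rot: [0.707, -0.019, 0.706, 0.02]
contact_force: [0.7, 0.3, -0.2]
gripper_width: 0.006
```

Call:
{"op": "play_rows", "data": {"series": [{"translation":[0,0,-0.3],"angular":[0,0,0],"fingers":-1},{"translation":[0,0,-0.3],"angular":[0,0,0],"fingers":-1},{"translation":[0,0,-0.3],"angular":[0,0,0],"fingers":-1}]}}

```text
time: 21.3
tool_pos: [0.6236, 0.2895, 0.0405]
eef_rot: [0.707, -0.02, 0.707, 0.02]
contact_force: [-0.3, 0.3, 0.2]
gripper_width: 0.007
```

Call:
{"op": "play_rows", "data": {"series": [{"translation":[0,0,-0.05],"angular":[0,0,0],"fingers":-1},{"translation":[0,0,-0.05],"angular":[0,0,0],"fingers":-1},{"translation":[0,0,-0.05],"angular":[0,0,0],"fingers":-1}]}}

```text
time: 21.6
tool_pos: [0.6238, 0.2896, 0.04]
eef_rot: [0.707, -0.02, 0.707, 0.02]
contact_force: [0.3, -0.5, 1.3]
gripper_width: 0.008
```

Call:
{"op": "play_rows", "data": {"series": [{"translation":[0,0,-0.05],"angular":[0,0,0],"fingers":-1},{"translation":[0,0,-0.05],"angular":[0,0,0],"fingers":-1},{"translation":[0,0,-0.05],"angular":[0,0,0],"fingers":-1}]}}

```text
time: 21.9
tool_pos: [0.6238, 0.2897, 0.0399]
eef_rot: [0.707, -0.02, 0.707, 0.02]
contact_force: [-1.4, -1.5, 5.8]
gripper_width: 0.001
```

Call:
{"op": "play_rows", "data": {"series": [{"translation":[0,0,-0.1],"angular":[0,0,0],"fingers":-1},{"translation":[0,0,-0.1],"angular":[0,0,0],"fingers":-1},{"translation":[0,0,-0.1],"angular":[0,0,0],"fingers":-1}]}}

```text
time: 22.2
tool_pos: [0.6239, 0.2897, 0.0398]
eef_rot: [0.707, -0.02, 0.707, 0.02]
contact_force: [-3.5, -0.8, 8.9]
gripper_width: 0.007
```

Call:
{"op": "play_rows", "data": {"series": [{"translation":[0,0,-0.1],"angular":[0,0,0],"fingers":-1},{"translation":[0,0,-0.1],"angular":[0,0,0],"fingers":-1},{"translation":[0,0,-0.1],"angular":[0,0,0],"fingers":-1}]}}

```text
time: 22.5
tool_pos: [0.6239, 0.2897, 0.0397]
eef_rot: [0.707, -0.02, 0.707, 0.02]
contact_force: [-4.9, -2.4, 13.5]
gripper_width: 0.005
```

Call:
{"op": "play_rows", "data": {"series": [{"translation":[0,0,-0.1],"angular":[0,0,0],"fingers":-1},{"translation":[0,0,-0.1],"angular":[0,0,0],"fingers":-1},{"translation":[0,0,-0.1],"angular":[0,0,0],"fingers":-1}]}}

```text
time: 22.8
tool_pos: [0.6239, 0.2897, 0.0396]
eef_rot: [0.707, -0.02, 0.707, 0.02]
contact_force: [-7.4, -3.3, 17.8]
gripper_width: 0.003
```

```bash
python3 - <<'E'
from h import *
im=cv2.imread('pics/w7.png').astype(int); g=im.sum(2)
K=ctrl.get_calibration('wrist')["intrinsics"]; c=dict(intrinsics=K,pose=np.load('pics/w7.npy').reshape(4,4))
for r0,r1 in((176,186),(207,218)):
    pts=[]
    for u in range(165,305):
        col=g[r0:r1,u].astype(float); d=np.median(col)-col
        if d.max()>60: d[d<d.max()*.4]=0; pts.append((u,r0+(d*np.arange(len(col))).sum()/d.sum()))
    pts=np.array(pts); p=np.polyfit(pts[:,0],pts[:,1],1)
    for _ in range(3):
        k=abs(np.polyval(p,pts[:,0])-pts[:,1])<.6; p=np.polyfit(pts[k,0],pts[k,1],1)
    e=np.array([[170,np.polyval(p,170)],[300,np.polyval(p,300)]])
    P=ray(c,e,.032)*1000; d=P[1]-P[0]; print(k.sum(),len(pts),e[:,1],P,np.degrees(np.arctan2(d[1],d[0]))-90)
# front edge
print(ray(c,np.array([(150,100.),(533,100)])/1.5,.032)*1000)
a=cv2.resize(cv2.convertScaleAbs(cv2.imread('pics/w7.png'),alpha=1.6)[55:135,85:185],None,fx=4,fy=4,interpolation=cv2.INTER_CUBIC)
b=cv2.resize(cv2.convertScaleAbs(cv2.imread('pics/w7.png'),alpha=1.6)[55:135,290:390],None,fx=4,fy=4,interpolation=cv2.INTER_CUBIC)
cv2.imwrite('pics/w7c.png',np.hstack([a,b]))
E
```

```text
138 140 [181.00478244 181.14736519] [[557.58035692  76.89523172  32.        ]
 [548.36935306 244.52935375  32.        ]] 3.1450725783234788
127 140 [212.4793267  212.31991985] [[602.02950357  74.99920092  32.        ]
 [592.05102087 249.11298367  32.        ]] 3.2800403977535524
[[425.2561531    3.34299698  32.        ]
 [408.88298391 293.10109734  32.        ]]
```

View pics/w7c.png

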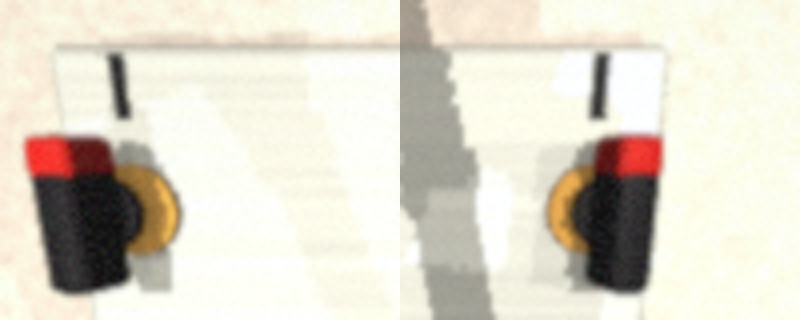

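Call:
{"op": "play_rows", "data": {"series": [{"translation":[0,0,5],"angular":[0,0,0],"fingers":-1},{"translation":[0,-3,10],"angular":[0,0,-0.15],"fingers":-1},{"translation":[-1,-6,15],"angular":[0,0,-0.3],"fingers":-1},{"translation":[-1.5,-10,19],"angular":[0,0,-0.45],"fingers":-1},{"translation":[-2,-14,23],"angular":[0,0,-0.6],"fingers":-1},{"translation":[-3,-18.5,25],"angular":[0,0,-0.75],"fingers":-1},{"translation":[-3.5,-23.4,26],"angular":[0,0,-0.9],"fingers":-1},{"translation":[-4,-28,27],"angular":[0,0,-1.05],"fingers":-1}]}}

```text
time: 23.6
tool_pos: [0.5865, 0.0328, 0.3014]
eef_rot: [0.621, 0.339, 0.62, -0.338]
contact_force: [0.7, -0.8, 0.7]
gripper_width: 0.006
```

Call:
{"op": "play_rows", "data": {"series": [{"translation":[-5.4,-31,1],"angular":[0,0,-0.15],"fingers":-1},{"translation":[-5.4,-31,1],"angular":[0,0,-0.3],"fingers":-1},{"translation":[-5.4,-31,1],"angular":[0,0,-0.45],"fingers":-1},{"translation":[-5.4,-31,1],"angular":[0,0,-0.57],"fingers":-1},{"translation":[-5.4,-31,1],"angular":[0,0,-0.57],"fingers":-1},{"translation":[-5.4,-31,1],"angular":[0,0,-0.57],"fingers":-1},{"translation":[-5.4,-31,1],"angular":[0,0,-0.57],"fingers":-1},{"translation":[-5.4,-31,1],"angular":[0,0,-0.57],"fingers":-1}]}}

```text
time: 24.4
tool_pos: [0.5319, -0.2778, 0.3092]
eef_rot: [0.501, 0.499, 0.501, -0.499]
contact_force: [-0.0, 0.6, -0.0]
gripper_width: 0.002
```

```bash
python3 -c "
from h import *
s,r=st()
c,im=snap('wrist','w8')
cv2.imwrite('pics/w8b.png',cv2.resize(cv2.convertScaleAbs(im,alpha=1.4),(768,576)))
snap('top','t8')"
```

```text
t 24.4 tcp [ 531.9 -277.8  309.2] F [-0.   0.6 -0. ] w 0.002 j [-0.52  0.09  1.69  0.    1.36 -0.53]
 X [-0.001  0.    -1.   ] Y [ 1.     0.003 -0.001] yawY(deg) 0.19
```

View pics/w8b.png

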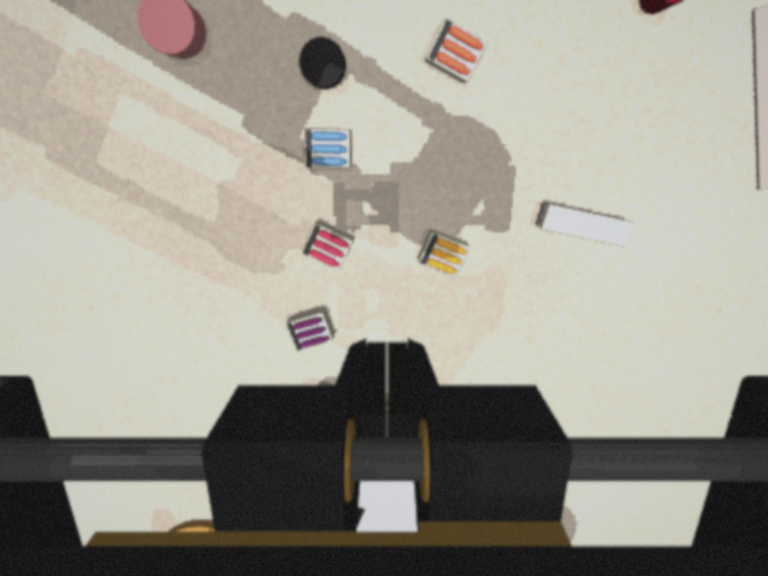

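```bash
cat >> h.py <<'E'
H=dict(coral=((3,14),120),amber=((17,30),120),sky=((95,115),80),rose=((168,180),110),plum=((140,165),70))
def nails(im,c,name,z=.025,roi=None):
    hsv=cv2.cvtColor(im,cv2.COLOR_BGR2HSV);(a,b),s=H[name]
    m=cv2.inRange(hsv,(a,s,40),(b,255,255))
    if roi is not None:
        k=np.zeros_like(m);k[roi[1]:roi[3],roi[0]:roi[2]]=255;m&=k
    n,l,stt,cen=cv2.connectedComponentsWithStats(m)
    out=[]
    for i in range(1,n):
        if stt[i,4]>=25:
            v,u=np.nonzero(l==i); P=ray(c,np.c_[u,v],z)[:,:2]*1000
            q=P-P.mean(0); w,V=np.linalg.eigh(q.T@q/len(q)); ax=V[:,1]; ax=ax*np.sign(ax[0])
            out.append((stt[i,4],np.round(cen[i],1),np.round(P.mean(0),1),round(np.degrees(np.arctan2(ax[1],ax[0])),1),np.round(4*np.sqrt(w),1)))
    return out
E
python3 - <<'E'
from h import *
im=cv2.imread('pics/w8.png');c=ctrl.get_calibration('wrist')
for n in H:
    print(n)
    for o in nails(im,c,n): print('  ',o)
t=[]
for (u,v) in [(304,35),(219,98),(220,163),(296,168),(207,219)]:
    t.append(cv2.resize(cv2.convertScaleAbs(im,alpha=1.4)[max(0,v-20):v+20,u-20:u+20],(260,260),interpolation=cv2.INTER_CUBIC))
t.append(t[0]*0)
cv2.imwrite('pics/w8c.png',np.vstack([np.hstack(t[:3]),np.hstack(t[3:])]))
E
```

```text
coral
   (np.int32(120), array([309.9,  24.8]), array([ 601.6, -106.4]), np.float64(-26.3), array([ 7. , 34.1]))
   (np.int32(118), array([305.4,  33.3]), array([ 596.3, -116.5]), np.float64(-25.7), array([ 6.9, 34.6]))
   (np.int32(116), array([301. ,  41.8]), array([ 591. , -126.6]), np.float64(-26.2), array([ 7., 35.]))
amber
   (np.int32(83), array([299.7, 163.6]), array([ 598.4, -294.3]), np.float64(-23.3), array([ 7.4, 34.5]))
   (np.int32(80), array([296.6, 170.2]), array([ 594.4, -304.8]), np.float64(-22.2), array([ 7.3, 34.6]))
   (np.int32(76), array([293.8, 177.2]), array([ 590.5, -316. ]), np.float64(-21.7), array([ 7.1, 34.9]))
   (np.int32(248), array([231.8, 307.6]), array([ 489.1, -566.4]), np.float64(87.5), array([ 11.9, 142.7]))
   (np.int32(254), array([283.2, 307.1]), array([ 583.3, -564.4]), np.float64(-86.5), array([ 11.9, 143.7]))
   (np.int32(3577), array([236.3, 357.3]), array([ 495.4, -685.3]), np.float64(1.3), array([ 40.5, 730.3]))
sky
   (np.int32(98), array([217.9,  90.2]), array([ 477.2, -189.1]), np.float64(-1.5), array([ 6.9, 34.9]))
   (np.int32(96),
[... 237 characters left out ...]
, array([776.8, -77.5]), np.float64(4.9), array([ 3.7, 14.1]))
   (np.int32(79), array([221.3, 158.6]), array([ 478.9, -287.5]), np.float64(-26.4), array([ 7. , 34.2]))
   (np.int32(76), array([218.3, 165.2]), array([ 474. , -297.8]), np.float64(-26.4), array([ 6.8, 34.4]))
   (np.int32(77), array([215.1, 171.6]), array([ 468.7, -307.9]), np.float64(-26.7), array([ 7. , 34.3]))
plum
   (np.int32(57), array([204.4, 215.1]), array([ 448.4, -381.3]), np.float64(17.8), array([ 6.2, 33.9]))
   (np.int32(52), array([206.2, 221.5]), array([ 450.9, -392.6]), np.float64(16.3), array([ 5.9, 33. ]))
   (np.int32(54), array([208.8, 227.4]), array([ 454.6, -403.4]), np.float64(17.2), array([ 6.1, 33.4]))
```

View pics/w8c.png

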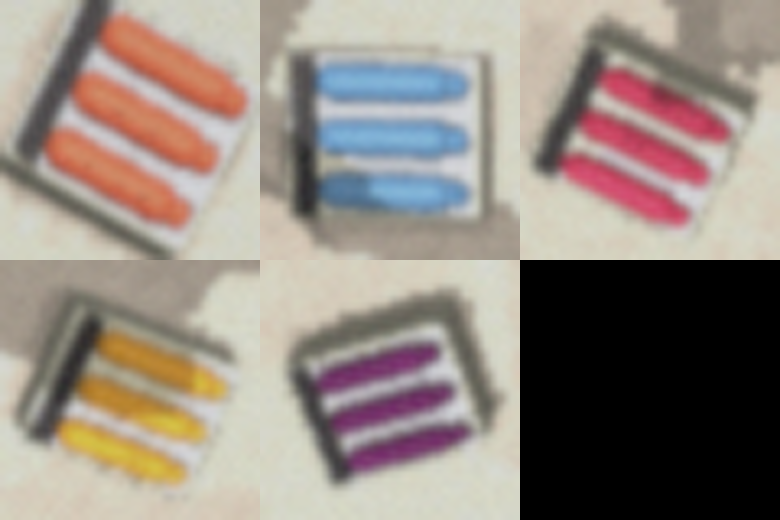

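Call:
{"op": "play_rows", "data": {"series": [{"translation":[2,4,-3],"angular":[0,0,-0.15],"fingers":0.5},{"translation":[3.5,8,-6],"angular":[0,0,-0.3],"fingers":0.5},{"translation":[5,12,-9],"angular":[0,0,-0.461],"fingers":0.5},{"translation":[6.5,16.1,-12],"angular":[0,0,-0.461],"fingers":0.5},{"translation":[6.5,16.1,-17],"angular":[0,0,-0.461],"fingers":0.5},{"translation":[6.5,16.1,-21],"angular":[0,0,-0.461],"fingers":0.5},{"translation":[6.5,16.1,-24.5],"angular":[0,0,-0.461],"fingers":0.5},{"translation":[6.5,16.1,-24.5],"angular":[0,0,-0.461],"fingers":0.5}]}}

```text
time: 25.3
tool_pos: [0.5923, -0.1109, 0.0587]
eef_rot: [-0.372, -0.596, -0.379, 0.602]
contact_force: [-1.0, 0.7, 0.2]
gripper_width: 0.705
```

```bash
python3 -c "
from h import *
s,r=st()
c,im=snap('wrist','w9')
for o in nails(im,c,'coral'): print(o)
cv2.imwrite('pics/w9b.png',cv2.resize(cv2.convertScaleAbs(im,alpha=1.4),(512,384)))"
```

```text
t 25.3 tcp [ 592.3 -110.9   58.7] F [-1.   0.7  0.2] w 0.705 j [-0.23  0.32  1.91  0.    0.92  0.22]
 X [-0.012  0.003 -1.   ] Y [ 0.9   -0.436 -0.012] yawY(deg) -25.82
(np.int32(488), array([268.8, 214.2]), array([ 602.4, -107.4]), np.float64(-26.8), array([ 8.4, 35.2]))
(np.int32(462), array([268.8, 229.7]), array([ 597.6, -117.7]), np.float64(-26.9), array([ 8.5, 35. ]))
(np.int32(446), array([268.5, 244.6]), array([ 592.6, -127.8]), np.float64(-26.7), array([ 8.6, 35.1]))
```

View pics/w9b.png

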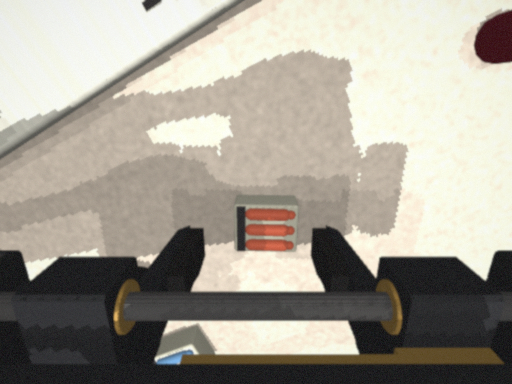

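Call:
{"op": "play_rows", "data": {"series": [{"translation":[0.05,-0.1,-2.5],"angular":[0,0,-0.015],"fingers":0.5},{"translation":[0.05,-0.1,-5.2],"angular":[0,0,-0.015],"fingers":0.5},{"translation":[0.05,-0.1,-5.2],"angular":[0,0,-0.015],"fingers":0.5},{"translation":[0.05,-0.1,-5.2],"angular":[0,0,-0.015],"fingers":-1},{"translation":[0.05,-0.1,-5.2],"angular":[0,0,-0.015],"fingers":-1},{"translation":[0.05,-0.1,-5.2],"angular":[0,0,-0.015],"fingers":-1},{"translation":[0.05,-0.1,-5.2],"angular":[0,0,-0.015],"fingers":-1}], "squeeze": 15}}

```text
time: 26.05
tool_pos: [0.5996, -0.1161, 0.0153]
eef_rot: [0.371, 0.603, 0.369, -0.602]
contact_force: [-1.4, 1.3, 7.0]
gripper_width: 0.503
```

```bash
python3 -c "
from h import *
s,r=st()"
```

```text
t 26.05 tcp [ 599.6 -116.1   15.3] F [-1.4  1.3  7. ] w 0.503 j [-0.23  0.38  1.93  0.    0.83  0.24]
 X [ 0.003 -0.001 -1.   ] Y [ 0.892 -0.452  0.003] yawY(deg) -26.88
```

Call:
{"op": "play_rows", "data": {"series": [{"translation":[0,0,5],"angular":[0,0,0],"fingers":-1},{"translation":[0,2,10],"angular":[0,0,0.13],"fingers":-1},{"translation":[-0.5,6,12],"angular":[0,0,0.26],"fingers":-1},{"translation":[-1,11,12],"angular":[0,0,0.39],"fingers":-1},{"translation":[-1.5,16,12],"angular":[0,0,0.525],"fingers":-1},{"translation":[-2,21,12],"angular":[0,0,0.525],"fingers":-1},{"translation":[-2.5,26,12],"angular":[0,0,0.525],"fingers":-1},{"translation":[-2.8,30.5,10],"angular":[0,0,0.525],"fingers":-1}]}}

```text
time: 26.85
tool_pos: [0.5723, 0.1917, 0.1169]
eef_rot: [0.515, 0.488, 0.512, -0.483]
contact_force: [0.7, -0.6, 0.9]
gripper_width: 0.498
```

Call:
{"op": "play_rows", "data": {"series": [{"translation":[0,4,-2],"angular":[0,0,0],"fingers":-1},{"translation":[0,4,-5],"angular":[0,0,0],"fingers":-1},{"translation":[0,4,-5],"angular":[0,0,0],"fingers":-1},{"translation":[0,4,-5],"angular":[0,0,0],"fingers":-1},{"translation":[0,4,-5],"angular":[0,0,0],"fingers":-1}]}}

```text
time: 27.35
tool_pos: [0.5712, 0.2283, 0.0647]
eef_rot: [0.514, 0.487, 0.513, -0.485]
contact_force: [0.3, -0.3, -0.6]
gripper_width: 0.499
```

```bash
python3 -c "
from h import *
s,r=st()
c,im=snap('wrist','w10')
for o in nails(im,c,'coral'): print(o)
cv2.imwrite('pics/w10b.png',cv2.resize(cv2.convertScaleAbs(im,alpha=1.4)[100:290,130:390],(780,570)))"
```

```text
t 27.35 tcp [571.2 228.3  64.7] F [ 0.3 -0.3 -0.6] w 0.499 j [ 0.34  0.32  1.89 -0.    0.93  0.29]
 X [ 0.002  0.001 -1.   ] Y [0.998 0.055 0.002] yawY(deg) 3.14
(np.int32(817), array([261.8, 246.4]), array([576.4, 208.2]), np.float64(3.0), array([12.3, 48.6]))
(np.int32(782), array([262. , 265.3]), array([577.5, 192.7]), np.float64(2.5), array([12.7, 48.4]))
(np.int32(767), array([261.7, 283.4]), array([578.3, 177.2]), np.float64(2.6), array([13.4, 48.4]))
```

View pics/w10b.png

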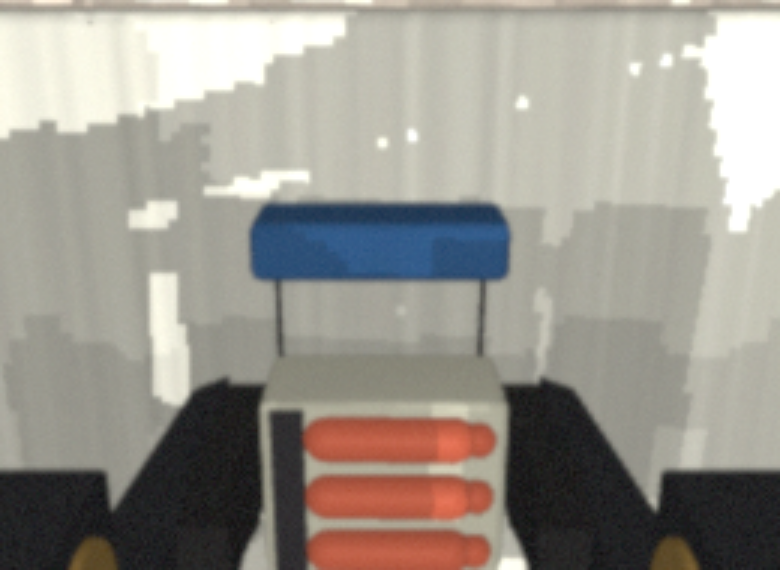

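Call:
{"op": "play_rows", "data": {"series": [{"translation":[-0.08,0.3,-1.5],"angular":[0,0,0],"fingers":-1},{"translation":[-0.08,0.3,-1.5],"angular":[0,0,0],"fingers":-1},{"translation":[-0.08,0.3,-1.5],"angular":[0,0,0],"fingers":-1}]}}

```text
time: 27.7
tool_pos: [0.5688, 0.2314, 0.0476]
eef_rot: [0.513, 0.486, 0.514, -0.486]
contact_force: [-0.1, -0.6, -0.5]
gripper_width: 0.498
```

Call:
{"op": "play_rows", "data": {"series": [{"translation":[0,0.2,-0.15],"angular":[0,0,0],"fingers":-1},{"translation":[0,0.4,-0.15],"angular":[0,0,0],"fingers":-1},{"translation":[0,0.4,-0.15],"angular":[0,0,0],"fingers":-1}]}}

```text
time: 28.0
tool_pos: [0.5696, 0.2361, 0.0469]
eef_rot: [0.514, 0.486, 0.514, -0.486]
contact_force: [-0.1, -1.2, 2.3]
gripper_width: 0.496
```

```bash
python3 -c "
from h import *
s,r=st()
c,im=snap('wrist','w11')
cv2.imwrite('pics/w11b.png',cv2.resize(cv2.convertScaleAbs(im,alpha=1.4)[100:290,130:390],(780,570)))"
```

```text
t 28.0 tcp [569.6 236.1  46.9] F [-0.1 -1.2  2.3] w 0.496 j [0.35 0.35 1.9  0.   0.9  0.3 ]
 X [ 0.001  0.    -1.   ] Y [0.998 0.056 0.001] yawY(deg) 3.21
```

View pics/w11b.png

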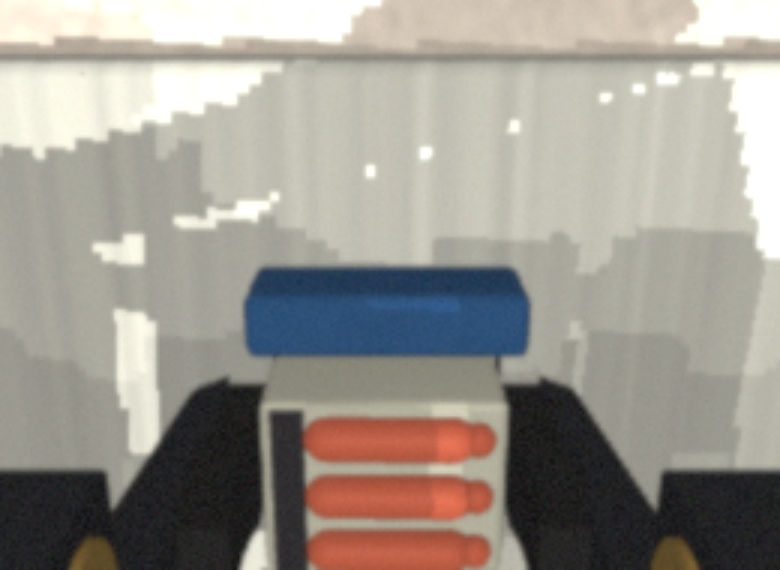

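Call:
{"op": "play_rows", "data": {"series": [{"translation":[0,0.15,0.05],"angular":[0,0,0],"fingers":-1},{"translation":[0,0.3,0.05],"angular":[0,0,0],"fingers":-1},{"translation":[0,0.3,0.05],"angular":[0,0,0],"fingers":-1}]}}

```text
time: 28.35
tool_pos: [0.5691, 0.2392, 0.0469]
eef_rot: [0.514, 0.486, 0.514, -0.486]
contact_force: [0.3, 1.5, 0.4]
gripper_width: 0.499
```

Call:
{"op": "play_rows", "data": {"series": [{"translation":[0,0.1,0],"angular":[0,0,0],"fingers":-1},{"translation":[0,0.1,0],"angular":[0,0,0],"fingers":-1}]}}

```text
time: 28.55
tool_pos: [0.5691, 0.24, 0.0469]
eef_rot: [0.514, 0.486, 0.514, -0.486]
contact_force: [-0.9, -0.8, 0.1]
gripper_width: 0.499
```

Call:
{"op": "play_rows", "data": {"series": [{"translation":[0,0.1,0],"angular":[0,0,0],"fingers":-1},{"translation":[0,0.1,0],"angular":[0,0,0],"fingers":-1}]}}

```text
time: 28.75
tool_pos: [0.5692, 0.241, 0.047]
eef_rot: [0.514, 0.486, 0.514, -0.486]
contact_force: [-0.3, 0.3, 0.4]
gripper_width: 0.502
```

Call:
{"op": "play_rows", "data": {"series": [{"translation":[0,0.1,0],"angular":[0,0,0],"fingers":-1},{"translation":[0,0.1,0],"angular":[0,0,0],"fingers":-1}]}}

```text
time: 28.95
tool_pos: [0.5692, 0.242, 0.047]
eef_rot: [0.514, 0.486, 0.514, -0.486]
contact_force: [-0.1, -0.2, -1.2]
gripper_width: 0.497
```

```bash
python3 -c "
from h import *
s,r=st()
c,im=snap('wrist','w12')
cv2.imwrite('pics/w12b.png',cv2.resize(cv2.convertScaleAbs(im,alpha=1.4)[100:290,130:390],(780,570)))"
```

```text
t 28.95 tcp [569.2 242.   47. ] F [-0.1 -0.2 -1.2] w 0.497 j [0.36 0.35 1.89 0.   0.9  0.31]
 X [ 0.  0. -1.] Y [0.998 0.056 0.   ] yawY(deg) 3.21
```

View pics/w12b.png

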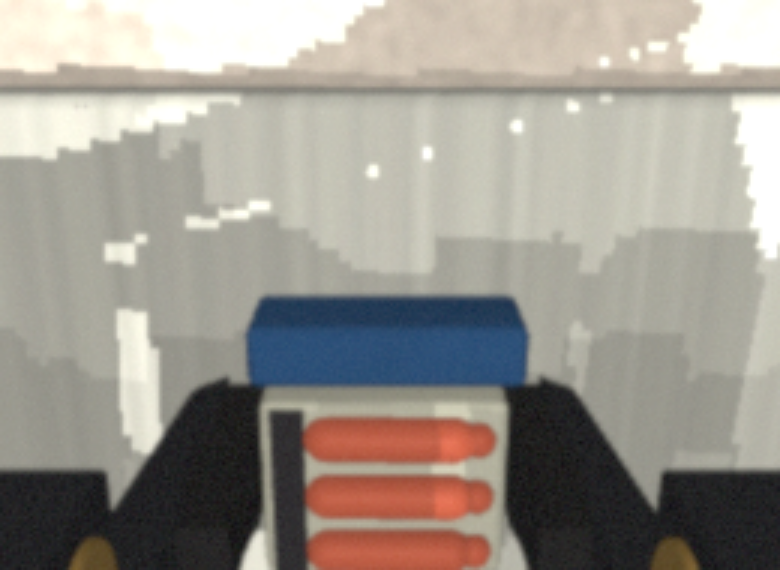

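Call:
{"op": "play_rows", "data": {"series": [{"translation":[0,0.1,0],"angular":[0,0,0],"fingers":-1},{"translation":[0,0.1,0],"angular":[0,0,0],"fingers":-1}]}}

```text
time: 29.2
tool_pos: [0.5692, 0.2426, 0.0469]
eef_rot: [0.514, 0.486, 0.514, -0.486]
contact_force: [0.1, -1.2, -0.4]
gripper_width: 0.498
```

Call:
{"op": "play_rows", "data": {"series": [{"translation":[0,0.1,0],"angular":[0,0,0],"fingers":-1},{"translation":[0,0.1,0],"angular":[0,0,0],"fingers":-1}]}}

```text
time: 29.4
tool_pos: [0.5692, 0.2427, 0.0469]
eef_rot: [0.514, 0.485, 0.514, -0.486]
contact_force: [0.5, -4.6, 0.9]
gripper_width: 0.497
```

Call:
{"op": "play_rows", "data": {"series": [{"translation":[0,0.1,0],"angular":[0,0,0],"fingers":-1},{"translation":[0,0.1,0],"angular":[0,0,0],"fingers":-1}]}}

```text
time: 29.6
tool_pos: [0.5692, 0.2428, 0.0469]
eef_rot: [0.515, 0.485, 0.513, -0.487]
contact_force: [0.9, -7.5, 1.8]
gripper_width: 0.501
```

Call:
{"op": "play_rows", "data": {"series": [{"translation":[0,-0.15,0],"angular":[0,0,0],"fingers":-1},{"translation":[0,-0.2,0],"angular":[0,0,0],"fingers":0.4},{"translation":[0,-0.2,0],"angular":[0,0,0],"fingers":0.4},{"translation":[0,-0.2,0],"angular":[0,0,0],"fingers":0.4},{"translation":[0,-0.2,4],"angular":[0,0,0],"fingers":0.4},{"translation":[0,-0.2,9],"angular":[0,0,0],"fingers":0.4},{"translation":[0,-4,12],"angular":[0,0,0],"fingers":0.4},{"translation":[0,-9,14],"angular":[0,0,0],"fingers":0.4}]}}

```text
time: 30.4
tool_pos: [0.5711, 0.1599, 0.1897]
eef_rot: [0.516, 0.487, 0.514, -0.483]
contact_force: [1.6, -0.5, -0.2]
gripper_width: 0.7
```

```bash
python3 -c "
from h import *
s,r=st()
c,im=snap('wrist','w13')
cv2.imwrite('pics/w13b.png',cv2.resize(cv2.convertScaleAbs(im,alpha=1.4)[60:250,130:390],(780,570)))"
```

```text
t 30.4 tcp [571.1 159.9 189.7] F [ 1.6 -0.5 -0.2] w 0.7 j [0.23 0.15 1.85 0.   1.14 0.17]
 X [ 0.006  0.002 -1.   ] Y [0.998 0.06  0.006] yawY(deg) 3.42
```

View pics/w13b.png

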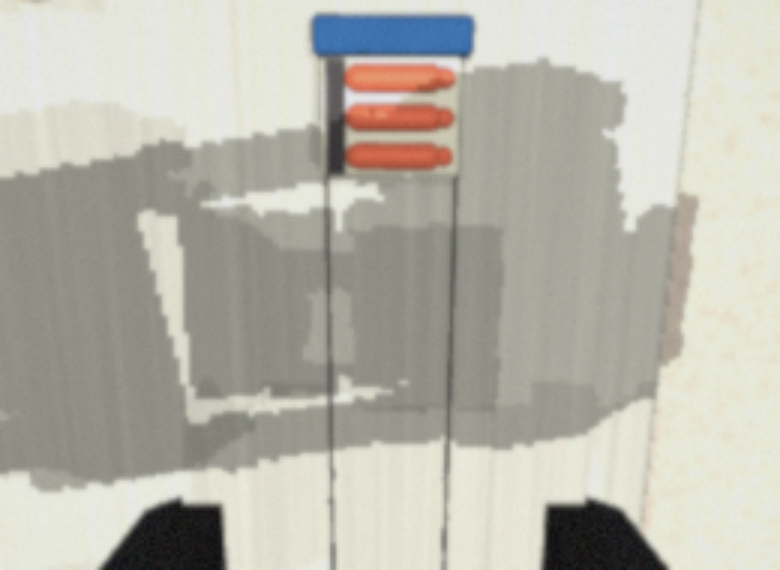

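Call:
{"op": "play_rows", "data": {"series": [{"translation":[0,-5,0],"angular":[0,0,0],"fingers":0.5},{"translation":[0.5,-10,0],"angular":[0,0,0],"fingers":0.5},{"translation":[1,-15,0],"angular":[0,0,-0.1],"fingers":0.5},{"translation":[1.2,-20,0],"angular":[0,0,-0.2],"fingers":0.5},{"translation":[1.5,-25,0],"angular":[0,0,-0.3],"fingers":0.5},{"translation":[2,-30,0],"angular":[0,0,-0.4],"fingers":0.5},{"translation":[2.2,-35,-2],"angular":[0,0,-0.45],"fingers":0.5},{"translation":[2.4,-39.5,-4],"angular":[0,0,-0.45],"fingers":0.5}]}}

```text
time: 31.25
tool_pos: [0.5941, -0.235, 0.1479]
eef_rot: [0.393, 0.589, 0.391, -0.588]
contact_force: [0.6, -0.6, -0.3]
gripper_width: 0.75
```

```bash
python3 -c "
from h import *
s,r=st()"
```

```text
t 31.25 tcp [ 594.1 -235.   147.9] F [ 0.6 -0.6 -0.3] w 0.75 j [-0.42  0.27  1.78  0.    1.08 -0.02]
 X [ 0.003 -0.001 -1.   ] Y [ 0.923 -0.385  0.003] yawY(deg) -22.66
```

Call:
{"op": "play_rows", "data": {"series": [{"translation":[0.05,-4,-3],"angular":[0,0,0],"fingers":0.5},{"translation":[0.05,-6.8,-7],"angular":[0,0,0],"fingers":0.5},{"translation":[0.05,-6.8,-8.6],"angular":[0,0,0],"fingers":0.5},{"translation":[0.05,-6.8,-8.6],"angular":[0,0,0],"fingers":0.5}]}}

```text
time: 31.65
tool_pos: [0.5908, -0.2995, 0.0569]
eef_rot: [-0.389, -0.587, -0.395, 0.59]
contact_force: [-0.5, 0.6, -1.2]
gripper_width: 0.75
```

```bash
python3 -c "
from h import *
s,r=st()
c,im=snap('wrist','w14')
for o in nails(im,c,'amber')[:3]: print(o)
cv2.imwrite('pics/w14b.png',im)"
```

```text
t 31.65 tcp [ 590.8 -299.5   56.9] F [-0.5  0.6 -1.2] w 0.75 j [-0.51  0.41  1.78  0.    0.96 -0.11]
 X [-0.007  0.004 -1.   ] Y [ 0.923 -0.385 -0.008] yawY(deg) -22.67
(np.int32(522), array([267.5, 218.5]), array([ 599.2, -297.3]), np.float64(-22.3), array([ 9. , 34.8]))
(np.int32(492), array([267.4, 234. ]), array([ 594.9, -307.8]), np.float64(-22.2), array([ 8.9, 35. ]))
(np.int32(484), array([267.6, 248.9]), array([ 590.8, -318.3]), np.float64(-22.4), array([ 9.2, 35.4]))
```

View pics/w14b.png

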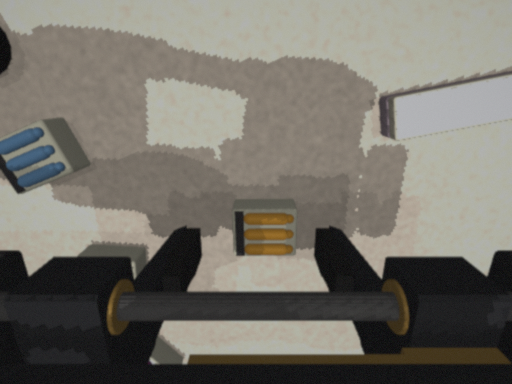

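Call:
{"op": "play_rows", "data": {"series": [{"translation":[0.1,-0.6,-2.5],"angular":[0,0,0.005],"fingers":0.5},{"translation":[0.1,-0.6,-4.9],"angular":[0,0,0.005],"fingers":0.5},{"translation":[0.1,-0.6,-4.9],"angular":[0,0,0.005],"fingers":0.5},{"translation":[0.1,-0.6,-4.9],"angular":[0,0,0.005],"fingers":0.5},{"translation":[0.1,-0.6,-4.9],"angular":[0,0,0.005],"fingers":-1},{"translation":[0.1,-0.6,-4.9],"angular":[0,0,0.005],"fingers":-1},{"translation":[0.1,-0.6,-4.9],"angular":[0,0,0.005],"fingers":-1},{"translation":[0.1,-0.6,-4.9],"angular":[0,0,0.005],"fingers":-1}]}}

```text
time: 32.5
tool_pos: [0.5953, -0.3071, 0.0137]
eef_rot: [0.394, 0.588, 0.393, -0.587]
contact_force: [-1.1, 1.6, 5.6]
gripper_width: 0.499
```

Call:
{"op": "play_rows", "data": {"series": [{"translation":[0,0,5],"angular":[0,0,0],"fingers":-1},{"translation":[0,3,9],"angular":[0,0,0],"fingers":-1},{"translation":[-0.3,7.5,11],"angular":[0,0,0.1],"fingers":-1},{"translation":[-0.6,12.5,11],"angular":[0,0,0.2],"fingers":-1},{"translation":[-0.9,17.5,11],"angular":[0,0,0.3],"fingers":-1},{"translation":[-1.2,22.4,11],"angular":[0,0,0.4],"fingers":-1},{"translation":[-1.5,27.3,11],"angular":[0,0,0.445],"fingers":-1},{"translation":[-1.8,32.2,11],"angular":[0,0,0.445],"fingers":-1}]}}

```text
time: 33.3
tool_pos: [0.5761, 0.0168, 0.1223]
eef_rot: [0.514, 0.486, 0.514, -0.486]
contact_force: [-0.1, -0.2, -1.0]
gripper_width: 0.495
```

Call:
{"op": "play_rows", "data": {"series": [{"translation":[-0.2,5,0],"angular":[0,0,0],"fingers":-1},{"translation":[-0.4,10,0],"angular":[0,0,0],"fingers":-1},{"translation":[-0.5,15,-1],"angular":[0,0,0],"fingers":-1},{"translation":[-0.5,17.5,-4],"angular":[0,0,0],"fingers":-1},{"translation":[-0.5,17.5,-6],"angular":[0,0,0],"fingers":-1},{"translation":[-0.5,17.5,-6],"angular":[0,0,0],"fingers":-1},{"translation":[-0.5,17.5,-6],"angular":[0,0,0],"fingers":-1}]}}

```text
time: 34.0
tool_pos: [0.5712, 0.1897, 0.0619]
eef_rot: [0.514, 0.485, 0.514, -0.486]
contact_force: [-0.0, 0.1, -1.4]
gripper_width: 0.497
```

```bash
python3 -c "
from h import *
s,r=st()
c,im=snap('wrist','w15')
cv2.imwrite('pics/w15b.png',cv2.resize(cv2.convertScaleAbs(im,alpha=1.4)[100:290,130:390],(780,570)))"
```

```text
t 34.0 tcp [571.2 189.7  61.9] F [-0.   0.1 -1.4] w 0.497 j [ 0.28  0.3   1.92 -0.    0.92  0.22]
 X [-0.001 -0.    -1.   ] Y [ 0.998  0.056 -0.001] yawY(deg) 3.21
```

View pics/w15b.png

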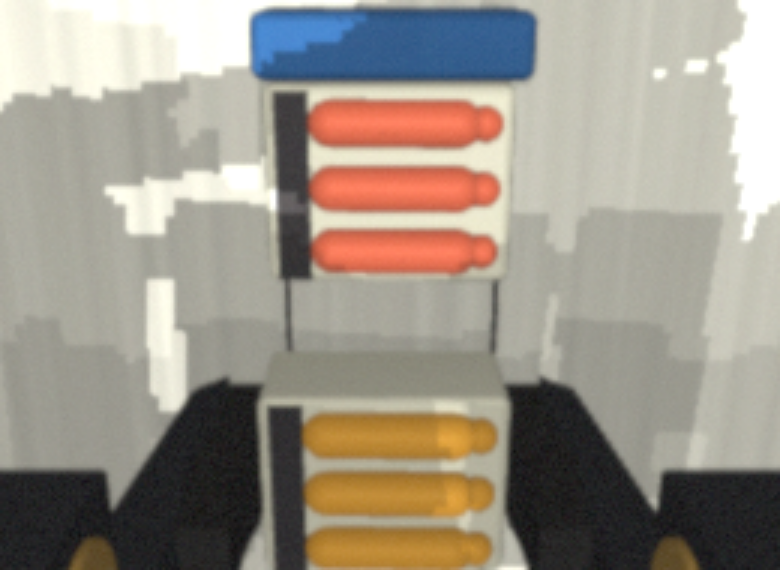

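Call:
{"op": "play_rows", "data": {"series": [{"translation":[0.06,0.2,-1.0],"angular":[0,0,0],"fingers":-1},{"translation":[0.06,0.4,-1.55],"angular":[0,0,0],"fingers":-1},{"translation":[0.06,0.4,-1.55],"angular":[0,0,0],"fingers":-1}]}}

```text
time: 34.35
tool_pos: [0.5717, 0.1936, 0.046]
eef_rot: [0.513, 0.486, 0.514, -0.486]
contact_force: [0.5, -0.2, -0.7]
gripper_width: 0.497
```

Call:
{"op": "play_rows", "data": {"series": [{"translation":[0,0.2,0],"angular":[0,0,0],"fingers":-1},{"translation":[0,0.4,0],"angular":[0,0,0],"fingers":-1},{"translation":[0,0.4,0],"angular":[0,0,0],"fingers":-1}]}}

```text
time: 34.65
tool_pos: [0.5725, 0.1984, 0.047]
eef_rot: [0.514, 0.486, 0.514, -0.486]
contact_force: [0.1, 0.7, -0.7]
gripper_width: 0.5
```

Call:
{"op": "play_rows", "data": {"series": [{"translation":[0,0.2,0],"angular":[0,0,0],"fingers":-1},{"translation":[0,0.2,0],"angular":[0,0,0],"fingers":-1}]}}

```text
time: 34.85
tool_pos: [0.5723, 0.2003, 0.0468]
eef_rot: [0.514, 0.486, 0.514, -0.486]
contact_force: [-0.7, -0.7, -0.5]
gripper_width: 0.496
```

Call:
{"op": "play_rows", "data": {"series": [{"translation":[0,0.1,0],"angular":[0,0,0],"fingers":-1},{"translation":[0,0.1,0],"angular":[0,0,0],"fingers":-1}]}}

```text
time: 35.05
tool_pos: [0.5721, 0.2012, 0.0467]
eef_rot: [0.514, 0.486, 0.514, -0.486]
contact_force: [-0.1, -0.1, -0.6]
gripper_width: 0.496
```

Call:
{"op": "play_rows", "data": {"series": [{"translation":[0,0.15,-0.05],"angular":[0,0,0],"fingers":-1},{"translation":[0,0.2,-0.05],"angular":[0,0,0],"fingers":-1},{"translation":[0,0.2,-0.05],"angular":[0,0,0],"fingers":-1}]}}

```text
time: 35.35
tool_pos: [0.5721, 0.2031, 0.0461]
eef_rot: [0.514, 0.486, 0.514, -0.486]
contact_force: [0.1, 0.6, 0.3]
gripper_width: 0.495
```

Call:
{"op": "play_rows", "data": {"series": [{"translation":[0,0.1,0],"angular":[0,0,0],"fingers":-1},{"translation":[0,0.1,0],"angular":[0,0,0],"fingers":-1}]}}

```text
time: 35.55
tool_pos: [0.5722, 0.2041, 0.0462]
eef_rot: [0.514, 0.486, 0.514, -0.486]
contact_force: [0.1, -0.1, -0.8]
gripper_width: 0.497
```

Call:
{"op": "play_rows", "data": {"series": [{"translation":[0,0.1,0],"angular":[0,0,0],"fingers":-1},{"translation":[0,0.1,0],"angular":[0,0,0],"fingers":-1}]}}

```text
time: 35.75
tool_pos: [0.5722, 0.2049, 0.0461]
eef_rot: [0.514, 0.486, 0.514, -0.486]
contact_force: [0.4, -1.5, -0.8]
gripper_width: 0.501
```

Call:
{"op": "play_rows", "data": {"series": [{"translation":[0,0.1,-0.05],"angular":[0,0,0],"fingers":-1},{"translation":[0,0.1,-0.05],"angular":[0,0,0],"fingers":-1}]}}

```text
time: 35.95
tool_pos: [0.5722, 0.205, 0.0459]
eef_rot: [0.514, 0.485, 0.514, -0.486]
contact_force: [0.2, -4.4, 1.3]
gripper_width: 0.499
```

Call:
{"op": "play_rows", "data": {"series": [{"translation":[0,0.05,-0.05],"angular":[0,0,0],"fingers":-1},{"translation":[0,0.05,-0.05],"angular":[0,0,0],"fingers":-1}]}}

```text
time: 36.15
tool_pos: [0.5722, 0.2051, 0.0455]
eef_rot: [0.514, 0.485, 0.513, -0.486]
contact_force: [-0.6, -6.1, 2.8]
gripper_width: 0.495
```

Call:
{"op": "play_rows", "data": {"series": [{"translation":[0,-0.13,0],"angular":[0,0,0],"fingers":-1},{"translation":[0,-0.13,0],"angular":[0,0,0],"fingers":0.4},{"translation":[0,-0.13,0],"angular":[0,0,0],"fingers":0.4},{"translation":[0,-0.13,0],"angular":[0,0,0],"fingers":0.4},{"translation":[0,-0.13,4],"angular":[0,0,0],"fingers":0.4},{"translation":[0,-0.13,9],"angular":[0,0,0],"fingers":0.4},{"translation":[0,-4,12],"angular":[0,0,0],"fingers":0.4},{"translation":[0,-9,14],"angular":[0,0,0],"fingers":0.4}]}}

```text
time: 36.95
tool_pos: [0.5741, 0.1213, 0.1878]
eef_rot: [0.516, 0.487, 0.513, -0.483]
contact_force: [0.5, 0.1, 0.5]
gripper_width: 0.699
```

```bash
python3 -c "
from h import *
s,r=st()
c,im=snap('wrist','w16')
cv2.imwrite('pics/w16b.png',cv2.resize(cv2.convertScaleAbs(im,alpha=1.4)[60:250,130:390],(780,570)))
c,im=snap('top','t16')
cv2.imwrite('pics/t16b.png',cv2.resize(cv2.convertScaleAbs(im,alpha=1.4)[110:280,270:430],(640,680-80)))"
```

```text
t 36.95 tcp [574.1 121.3 187.8] F [0.5 0.1 0.5] w 0.699 j [0.17 0.14 1.87 0.   1.13 0.11]
 X [ 0.006  0.001 -1.   ] Y [0.998 0.06  0.006] yawY(deg) 3.42
```

View pics/w16b.png

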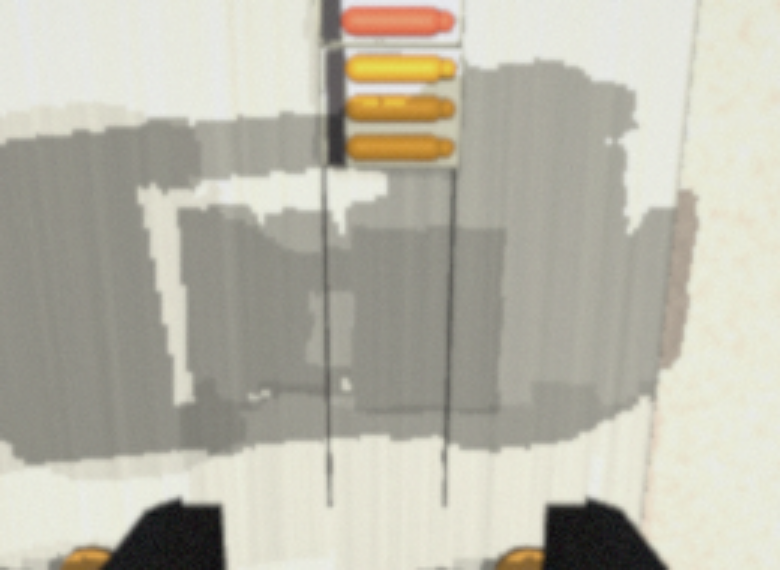

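View pics/t16b.png

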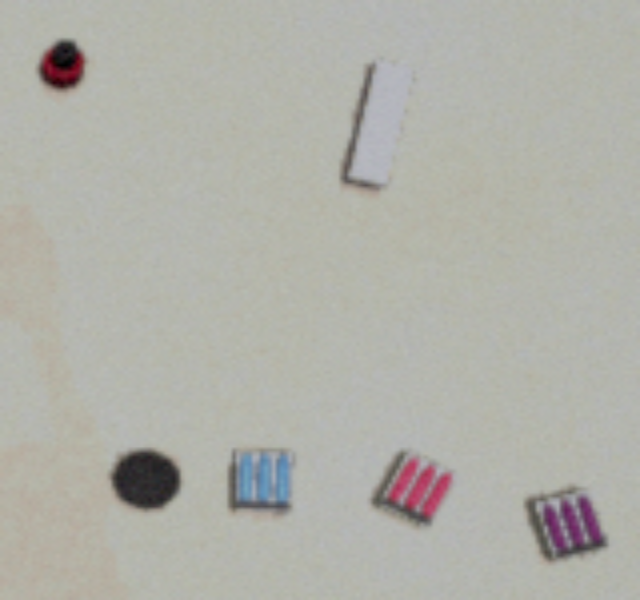

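Call:
{"op": "play_rows", "data": {"series": [{"translation":[-1,-5,0],"angular":[0,0,-0.05],"fingers":0.5},{"translation":[-2.2,-9.7,0],"angular":[0,0,-0.1],"fingers":0.5},{"translation":[-3.4,-14.4,0],"angular":[0,0,-0.2],"fingers":0.5},{"translation":[-4.6,-19,0],"angular":[0,0,-0.3],"fingers":0.5},{"translation":[-5.8,-23.6,0],"angular":[0,0,-0.4],"fingers":0.5},{"translation":[-7,-28.2,-1],"angular":[0,0,-0.5],"fingers":0.5},{"translation":[-8.3,-32.8,-2],"angular":[0,0,-0.52],"fingers":0.5},{"translation":[-9.6,-37.5,-3],"angular":[0,0,-0.52],"fingers":0.5}]}}

```text
time: 37.85
tool_pos: [0.4757, -0.2557, 0.1529]
eef_rot: [0.371, 0.602, 0.372, -0.601]
contact_force: [1.1, 0.4, -1.2]
gripper_width: 0.748
```

Call:
{"op": "play_rows", "data": {"series": [{"translation":[-0.4,-3,-3],"angular":[0,0,0],"fingers":0.5},{"translation":[-0.4,-3.7,-7],"angular":[0,0,0],"fingers":0.5},{"translation":[-0.4,-3.7,-9.5],"angular":[0,0,0],"fingers":0.5},{"translation":[-0.4,-3.7,-9.5],"angular":[0,0,0],"fingers":0.5},{"translation":[-0.4,-3.7,-9.5],"angular":[0,0,0],"fingers":0.5}]}}

```text
time: 38.35
tool_pos: [0.472, -0.291, 0.0581]
eef_rot: [-0.371, -0.601, -0.372, 0.602]
contact_force: [0.4, -0.2, 0.3]
gripper_width: 0.745
```

```bash
python3 -c "
from h import *
s,r=st()
c,im=snap('wrist','w17')
for o in nails(im,c,'rose')[:4]: print(o)
cv2.imwrite('pics/w17b.png',im)"
```

```text
t 38.35 tcp [ 472.  -291.    58.1] F [ 0.4 -0.2  0.3] w 0.745 j [-0.6   0.23  2.03  0.    0.89 -0.13]
 X [-0.001  0.001 -1.   ] Y [ 0.894 -0.447 -0.002] yawY(deg) -26.57
(np.int32(458), array([264.6, 219.5]), array([ 478.4, -289.8]), np.float64(-26.5), array([ 8. , 35.2]))
(np.int32(458), array([264.6, 234.7]), array([ 473.5, -299.8]), np.float64(-27.4), array([ 8.5, 34.7]))
(np.int32(437), array([264.3, 249.5]), array([ 468.3, -309.9]), np.float64(-26.7), array([ 8.5, 35.1]))
```

View pics/w17b.png

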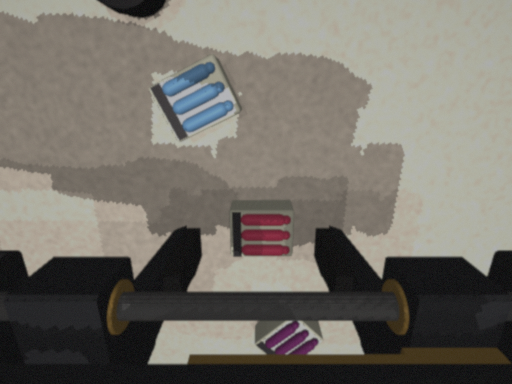

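Call:
{"op": "play_rows", "data": {"series": [{"translation":[0.1,-0.95,-1.5],"angular":[0,0,-0.004],"fingers":0.5},{"translation":[0.1,-0.95,-4.6],"angular":[0,0,-0.004],"fingers":0.5},{"translation":[0.1,-0.95,-4.6],"angular":[0,0,-0.004],"fingers":0.5},{"translation":[0.1,-0.95,-4.6],"angular":[0,0,-0.004],"fingers":0.5},{"translation":[0.1,-0.95,-4.6],"angular":[0,0,-0.004],"fingers":-1},{"translation":[0.1,-0.95,-4.6],"angular":[0,0,-0.004],"fingers":-1},{"translation":[0.1,-0.95,-4.6],"angular":[0,0,-0.004],"fingers":-1},{"translation":[0.1,-0.95,-4.6],"angular":[0,0,-0.004],"fingers":-1}]}}

```text
time: 39.2
tool_pos: [0.4737, -0.3016, 0.014]
eef_rot: [0.371, 0.603, 0.37, -0.602]
contact_force: [-1.3, 1.4, 6.1]
gripper_width: 0.498
```

Call:
{"op": "play_rows", "data": {"series": [{"translation":[0,0,5],"angular":[0,0,0],"fingers":-1},{"translation":[0.6,3,9],"angular":[0,0,0],"fingers":-1},{"translation":[1.8,7.5,11],"angular":[0,0,0.12],"fingers":-1},{"translation":[3,12.2,11],"angular":[0,0,0.24],"fingers":-1},{"translation":[4.2,17,11],"angular":[0,0,0.36],"fingers":-1},{"translation":[5.4,21.7,11],"angular":[0,0,0.48],"fingers":-1},{"translation":[6.6,26.4,11],"angular":[0,0,0.525],"fingers":-1},{"translation":[7.8,31.1,11],"angular":[0,0,0.525],"fingers":-1}]}}

```text
time: 40.0
tool_pos: [0.5513, 0.0115, 0.123]
eef_rot: [0.514, 0.485, 0.514, -0.485]
contact_force: [1.1, -1.6, -0.6]
gripper_width: 0.499
```

Call:
{"op": "play_rows", "data": {"series": [{"translation":[1,4.7,0],"angular":[0,0,0],"fingers":-1},{"translation":[2,9.4,0],"angular":[0,0,0],"fingers":-1},{"translation":[2.3,14,-1],"angular":[0,0,0],"fingers":-1},{"translation":[2.3,14.7,-4],"angular":[0,0,0],"fingers":-1},{"translation":[2.3,14.7,-6],"angular":[0,0,0],"fingers":-1},{"translation":[2.3,14.7,-6],"angular":[0,0,0],"fingers":-1},{"translation":[2.3,14.7,-6],"angular":[0,0,0],"fingers":-1}]}}

```text
time: 40.7
tool_pos: [0.5738, 0.1565, 0.0625]
eef_rot: [0.514, 0.485, 0.514, -0.486]
contact_force: [-0.4, -0.1, -1.2]
gripper_width: 0.498
```

```bash
python3 -c "
from h import *
s,r=st()
c,im=snap('wrist','w18')
cv2.imwrite('pics/w18b.png',cv2.resize(cv2.convertScaleAbs(im,alpha=1.4)[100:290,130:390],(780,570)))"
```

```text
t 40.7 tcp [573.8 156.5  62.5] F [-0.4 -0.1 -1.2] w 0.498 j [ 0.22  0.29  1.94 -0.    0.91  0.17]
 X [-0.001 -0.    -1.   ] Y [ 0.998  0.057 -0.001] yawY(deg) 3.26
```

View pics/w18b.png

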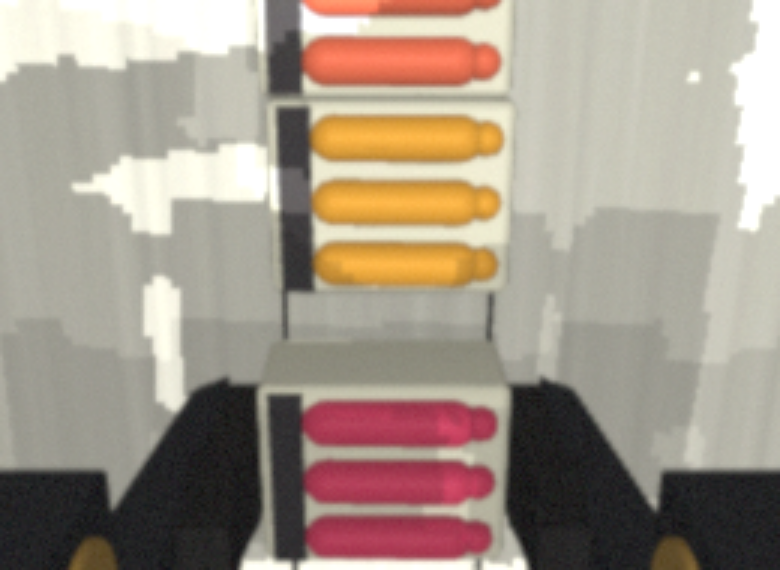

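Call:
{"op": "play_rows", "data": {"series": [{"translation":[0.03,0.2,-1.0],"angular":[0,0,0],"fingers":-1},{"translation":[0.03,0.4,-1.6],"angular":[0,0,0],"fingers":-1},{"translation":[0.03,0.4,-1.6],"angular":[0,0,0],"fingers":-1}]}}

```text
time: 41.05
tool_pos: [0.5739, 0.1604, 0.046]
eef_rot: [0.514, 0.485, 0.514, -0.486]
contact_force: [-1.3, 0.5, -1.1]
gripper_width: 0.496
```

Call:
{"op": "play_rows", "data": {"series": [{"translation":[0,0.2,0],"angular":[0,0,0],"fingers":-1},{"translation":[0,0.4,0],"angular":[0,0,0],"fingers":-1},{"translation":[0,0.4,0],"angular":[0,0,0],"fingers":-1}]}}

```text
time: 41.35
tool_pos: [0.5747, 0.165, 0.0471]
eef_rot: [0.514, 0.486, 0.514, -0.485]
contact_force: [0.0, 0.4, -0.7]
gripper_width: 0.496
```

Call:
{"op": "play_rows", "data": {"series": [{"translation":[0,0.1,0],"angular":[0,0,0],"fingers":-1},{"translation":[0,0.1,0],"angular":[0,0,0],"fingers":-1}]}}

```text
time: 41.55
tool_pos: [0.5746, 0.1658, 0.0469]
eef_rot: [0.514, 0.486, 0.514, -0.485]
contact_force: [0.8, 0.8, -0.4]
gripper_width: 0.498
```

Call:
{"op": "play_rows", "data": {"series": [{"translation":[0,0.1,0],"angular":[0,0,0],"fingers":-1},{"translation":[0,0.1,0],"angular":[0,0,0],"fingers":-1}]}}

```text
time: 41.75
tool_pos: [0.5745, 0.1667, 0.0468]
eef_rot: [0.514, 0.486, 0.514, -0.486]
contact_force: [-0.3, 0.8, -1.3]
gripper_width: 0.497
```

Call:
{"op": "play_rows", "data": {"series": [{"translation":[0,0.1,-0.05],"angular":[0,0,0],"fingers":-1},{"translation":[0,0.1,-0.05],"angular":[0,0,0],"fingers":-1}]}}

```text
time: 41.95
tool_pos: [0.5745, 0.1669, 0.0464]
eef_rot: [0.514, 0.485, 0.514, -0.486]
contact_force: [-0.0, -4.0, 1.6]
gripper_width: 0.496
```

Call:
{"op": "play_rows", "data": {"series": [{"translation":[0,0.1,0],"angular":[0,0,0],"fingers":-1},{"translation":[0,0.1,0],"angular":[0,0,0],"fingers":-1}]}}

```text
time: 42.15
tool_pos: [0.5746, 0.167, 0.0464]
eef_rot: [0.515, 0.485, 0.514, -0.486]
contact_force: [-0.3, -7.9, 2.3]
gripper_width: 0.496
```

Call:
{"op": "play_rows", "data": {"series": [{"translation":[0,0.1,0],"angular":[0,0,0],"fingers":-1},{"translation":[0,0.1,0],"angular":[0,0,0],"fingers":-1}]}}

```text
time: 42.35
tool_pos: [0.5746, 0.1671, 0.0464]
eef_rot: [0.515, 0.484, 0.513, -0.486]
contact_force: [-0.8, -11.0, 3.6]
gripper_width: 0.502
```

Call:
{"op": "play_rows", "data": {"series": [{"translation":[0,-0.25,-0.05],"angular":[0,0,0],"fingers":-1},{"translation":[0,-0.25,-0.05],"angular":[0,0,0],"fingers":0.4},{"translation":[0,-0.25,-0.05],"angular":[0,0,0],"fingers":0.4},{"translation":[0,-0.25,0],"angular":[0,0,0],"fingers":0.4},{"translation":[0,-0.25,4],"angular":[0,0,0],"fingers":0.4},{"translation":[0,-0.25,9],"angular":[0,0,0],"fingers":0.4},{"translation":[0,-4,12],"angular":[0,0,0],"fingers":0.4},{"translation":[0,-9,14],"angular":[0,0,0],"fingers":0.4}]}}

```text
time: 43.15
tool_pos: [0.5764, 0.0845, 0.1889]
eef_rot: [0.516, 0.486, 0.514, -0.483]
contact_force: [0.4, -0.5, 0.4]
gripper_width: 0.699
```

```bash
python3 -c "
from h import *
s,r=st()
c,im=snap('wrist','w19')
cv2.imwrite('pics/w19b.png',cv2.resize(cv2.convertScaleAbs(im,alpha=1.4)[0:190,130:390],(780,570)))"
```

```text
t 43.15 tcp [576.4  84.5 188.9] F [ 0.4 -0.5  0.4] w 0.699 j [0.1  0.13 1.87 0.   1.13 0.04]
 X [ 0.006  0.001 -1.   ] Y [0.998 0.061 0.006] yawY(deg) 3.49
```

View pics/w19b.png

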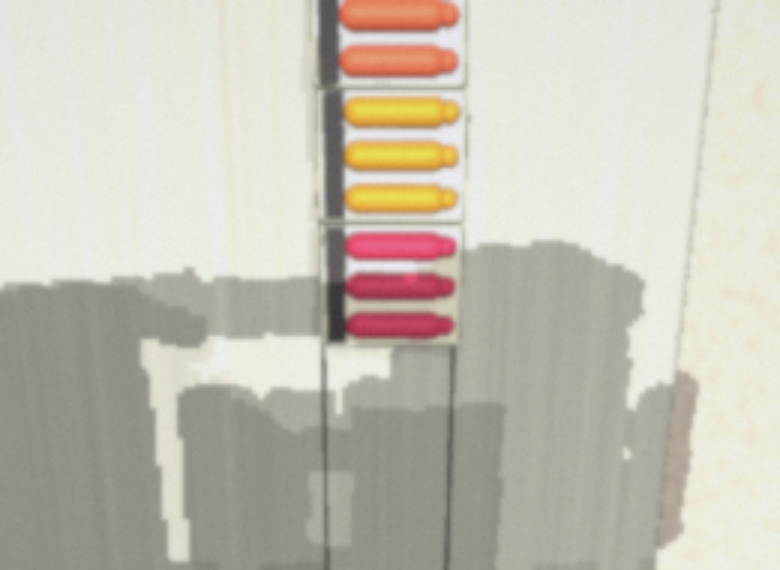

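Call:
{"op": "play_rows", "data": {"series": [{"translation":[-1.2,-4.8,0],"angular":[0,0,0.03],"fingers":0.5},{"translation":[-2.4,-9.6,0],"angular":[0,0,0.06],"fingers":0.5},{"translation":[-3.6,-14.4,0],"angular":[0,0,0.09],"fingers":0.5},{"translation":[-4.8,-19.2,0],"angular":[0,0,0.12],"fingers":0.5},{"translation":[-6,-24,0],"angular":[0,0,0.15],"fingers":0.5},{"translation":[-7.2,-28.8,0],"angular":[0,0,0.18],"fingers":0.5},{"translation":[-8.4,-33.6,0],"angular":[0,0,0.21],"fingers":0.5},{"translation":[-9.6,-38.4,-1],"angular":[0,0,0.24],"fingers":0.5}]}}

```text
time: 44.0
tool_pos: [0.4791, -0.3025, 0.1764]
eef_rot: [0.57, 0.42, 0.567, -0.42]
contact_force: [0.1, -0.2, 0.2]
gripper_width: 0.75
```

Call:
{"op": "play_rows", "data": {"series": [{"translation":[-1.4,-4.6,-2],"angular":[0,0,0],"fingers":0.5},{"translation":[-2.7,-8,-6],"angular":[0,0,0],"fingers":0.5},{"translation":[-2.7,-8,-11],"angular":[0,0,0],"fingers":0.5},{"translation":[-2.7,-8,-11.5],"angular":[0,0,0],"fingers":0.5},{"translation":[-2.7,-8,-11.5],"angular":[0,0,0],"fingers":0.5}]}}

```text
time: 44.5
tool_pos: [0.4499, -0.3783, 0.0574]
eef_rot: [0.566, 0.421, 0.571, -0.42]
contact_force: [-0.5, 0.8, 0.0]
gripper_width: 0.752
```

```bash
python3 -c "
from h import *
s,r=st()
c,im=snap('wrist','w20')
for o in nails(im,c,'plum')[:4]: print(o)
cv2.imwrite('pics/w20b.png',im)"
```

```text
t 44.5 tcp [ 449.9 -378.3   57.4] F [-0.5  0.8  0. ] w 0.752 j [-0.74  0.29  1.95  0.    0.91 -1.04]
 X [-0.004  0.004 -1.   ] Y [ 0.956  0.292 -0.003] yawY(deg) 17.0
(np.int32(437), array([247.2, 230.3]), array([ 445.5, -383.9]), np.float64(16.4), array([ 8. , 34.5]))
(np.int32(416), array([247.5, 245.2]), array([ 448.8, -394.6]), np.float64(16.5), array([ 8. , 34.5]))
(np.int32(423), array([247.4, 259.6]), array([ 451.9, -405.3]), np.float64(16.6), array([ 8.6, 34.6]))
```

View pics/w20b.png

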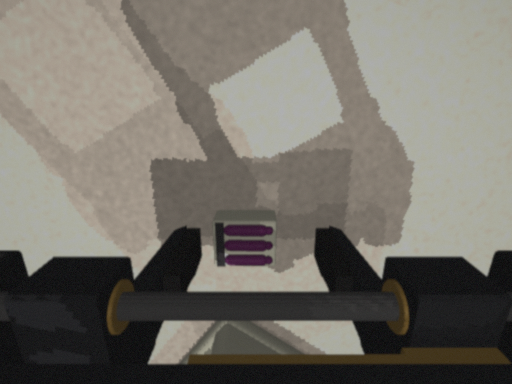

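Call:
{"op": "play_rows", "data": {"series": [{"translation":[-0.15,-1.5,-0.5],"angular":[0,0,-0.008],"fingers":0.5},{"translation":[-0.15,-1.5,-4.5],"angular":[0,0,-0.008],"fingers":0.5},{"translation":[-0.15,-1.5,-4.5],"angular":[0,0,-0.008],"fingers":0.5},{"translation":[-0.15,-1.5,-4.5],"angular":[0,0,-0.008],"fingers":0.5},{"translation":[-0.15,-1.5,-4.5],"angular":[0,0,-0.008],"fingers":-1},{"translation":[-0.15,-1.5,-4.5],"angular":[0,0,-0.008],"fingers":-1},{"translation":[-0.15,-1.5,-4.5],"angular":[0,0,-0.008],"fingers":-1},{"translation":[-0.15,-1.5,-4.5],"angular":[0,0,-0.008],"fingers":-1}]}}

```text
time: 45.35
tool_pos: [0.4509, -0.3962, 0.0165]
eef_rot: [0.568, 0.423, 0.566, -0.423]
contact_force: [-2.0, 0.3, 6.6]
gripper_width: 0.496
```

```bash
python3 -c "
from h import *
s,r=st()"
```

```text
t 45.35 tcp [ 450.9 -396.2   16.5] F [-2.   0.3  6.6] w 0.496 j [-0.76  0.36  1.95 -0.    0.83 -1.05]
 X [ 0.002 -0.002 -1.   ] Y [0.958 0.285 0.001] yawY(deg) 16.57
```

Call:
{"op": "play_rows", "data": {"series": [{"translation":[0,0,5],"angular":[0,0,0],"fingers":-1},{"translation":[0.7,3,9],"angular":[0,0,0],"fingers":-1},{"translation":[1.8,7.5,11],"angular":[0,0,-0.06],"fingers":-1},{"translation":[3,12.2,11],"angular":[0,0,-0.12],"fingers":-1},{"translation":[4.2,17,11],"angular":[0,0,-0.18],"fingers":-1},{"translation":[5.4,21.7,11],"angular":[0,0,-0.233],"fingers":-1},{"translation":[6.6,26.4,11],"angular":[0,0,-0.233],"fingers":-1},{"translation":[7.8,31.1,11],"angular":[0,0,-0.233],"fingers":-1}]}}

```text
time: 46.15
tool_pos: [0.5282, -0.0824, 0.1252]
eef_rot: [0.514, 0.486, 0.514, -0.486]
contact_force: [-0.0, -0.5, -0.8]
gripper_width: 0.503
```

Call:
{"op": "play_rows", "data": {"series": [{"translation":[1.2,4.7,0],"angular":[0,0,0],"fingers":-1},{"translation":[2.4,9.4,0],"angular":[0,0,0],"fingers":-1},{"translation":[3.6,14,0],"angular":[0,0,0],"fingers":-1},{"translation":[4.8,18.5,-1],"angular":[0,0,0],"fingers":-1},{"translation":[4.9,20.3,-4],"angular":[0,0,0],"fingers":-1},{"translation":[4.9,20.3,-6],"angular":[0,0,0],"fingers":-1},{"translation":[4.9,20.3,-6],"angular":[0,0,0],"fingers":-1},{"translation":[4.9,20.3,-6],"angular":[0,0,0],"fingers":-1}]}}

```text
time: 46.95
tool_pos: [0.5765, 0.1186, 0.0647]
eef_rot: [0.514, 0.485, 0.514, -0.486]
contact_force: [0.2, 0.6, -0.2]
gripper_width: 0.499
```

```bash
python3 -c "
from h import *
s,r=st()
c,im=snap('wrist','w21')
cv2.imwrite('pics/w21b.png',cv2.resize(cv2.convertScaleAbs(im,alpha=1.4)[100:290,130:390],(780,570)))"
```

```text
t 46.95 tcp [576.5 118.6  64.7] F [ 0.2  0.6 -0.2] w 0.499 j [ 0.16  0.28  1.95 -0.    0.91  0.1 ]
 X [-0.001 -0.    -1.   ] Y [ 0.998  0.056 -0.001] yawY(deg) 3.21
```

View pics/w21b.png

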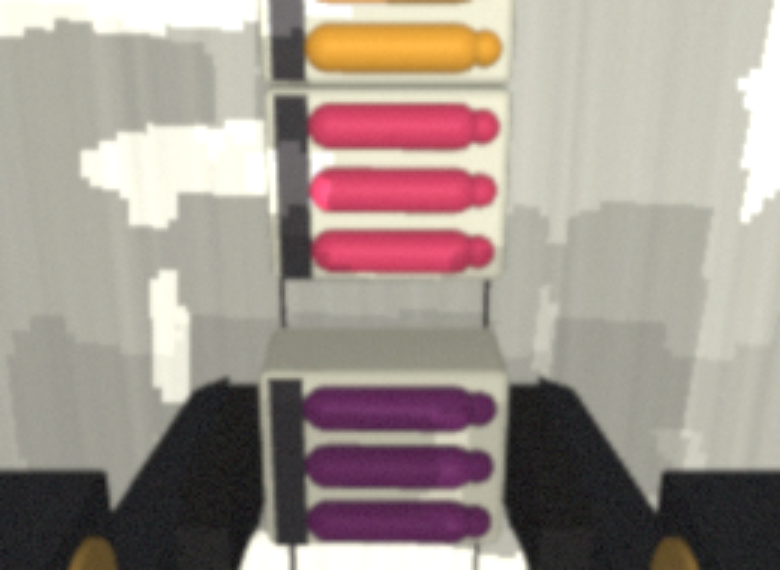

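Call:
{"op": "play_rows", "data": {"series": [{"translation":[0.02,0.2,-1.0],"angular":[0,0,0],"fingers":-1},{"translation":[0.02,0.4,-1.5],"angular":[0,0,0],"fingers":-1},{"translation":[0.02,0.4,-1.5],"angular":[0,0,0],"fingers":-1}]}}

```text
time: 47.3
tool_pos: [0.5768, 0.1224, 0.0494]
eef_rot: [0.513, 0.486, 0.514, -0.486]
contact_force: [0.3, -0.6, 0.3]
gripper_width: 0.497
```

Call:
{"op": "play_rows", "data": {"series": [{"translation":[0,0.2,0],"angular":[0,0,0],"fingers":-1},{"translation":[0,0.35,0],"angular":[0,0,0],"fingers":-1},{"translation":[0,0.35,0],"angular":[0,0,0],"fingers":-1}]}}

```text
time: 47.6
tool_pos: [0.5776, 0.1264, 0.0502]
eef_rot: [0.514, 0.486, 0.514, -0.486]
contact_force: [0.3, 0.2, -0.3]
gripper_width: 0.495
```

Call:
{"op": "play_rows", "data": {"series": [{"translation":[0,0.1,0],"angular":[0,0,0],"fingers":-1},{"translation":[0,0.1,0],"angular":[0,0,0],"fingers":-1}]}}

```text
time: 47.8
tool_pos: [0.5774, 0.1273, 0.0501]
eef_rot: [0.514, 0.486, 0.514, -0.486]
contact_force: [0.8, -0.3, -1.3]
gripper_width: 0.498
```

Call:
{"op": "play_rows", "data": {"series": [{"translation":[0,0.1,0],"angular":[0,0,0],"fingers":-1},{"translation":[0,0.1,0],"angular":[0,0,0],"fingers":-1}]}}

```text
time: 48.0
tool_pos: [0.5773, 0.1283, 0.0499]
eef_rot: [0.514, 0.486, 0.514, -0.486]
contact_force: [-0.4, -0.8, -0.6]
gripper_width: 0.498
```

Call:
{"op": "play_rows", "data": {"series": [{"translation":[0,0.1,-0.1],"angular":[0,0,0],"fingers":-1},{"translation":[0,0.1,-0.1],"angular":[0,0,0],"fingers":-1}]}}

```text
time: 48.2
tool_pos: [0.5772, 0.1292, 0.0488]
eef_rot: [0.514, 0.486, 0.514, -0.486]
contact_force: [0.1, -0.2, -0.8]
gripper_width: 0.498
```

Call:
{"op": "play_rows", "data": {"series": [{"translation":[0,0.1,0],"angular":[0,0,0],"fingers":-1},{"translation":[0,0.1,0],"angular":[0,0,0],"fingers":-1}]}}

```text
time: 48.4
tool_pos: [0.5772, 0.1295, 0.0488]
eef_rot: [0.514, 0.485, 0.514, -0.486]
contact_force: [0.8, -5.1, 0.1]
gripper_width: 0.502
```

Call:
{"op": "play_rows", "data": {"series": [{"translation":[0,0.08,0],"angular":[0,0,0],"fingers":-1},{"translation":[0,0.08,0],"angular":[0,0,0],"fingers":-1}]}}

```text
time: 48.6
tool_pos: [0.5772, 0.1296, 0.0488]
eef_rot: [0.514, 0.485, 0.514, -0.486]
contact_force: [0.6, -6.9, -0.5]
gripper_width: 0.5
```

Call:
{"op": "play_rows", "data": {"series": [{"translation":[0,-0.16,-0.05],"angular":[0,0,0],"fingers":-1},{"translation":[0,-0.16,-0.05],"angular":[0,0,0],"fingers":0.4},{"translation":[0,-0.16,-0.05],"angular":[0,0,0],"fingers":0.4},{"translation":[0,-0.16,0],"angular":[0,0,0],"fingers":0.4},{"translation":[0,-0.16,4],"angular":[0,0,0],"fingers":0.4},{"translation":[0,-0.16,9],"angular":[0,0,0],"fingers":0.4},{"translation":[0,-4,12],"angular":[0,0,0],"fingers":0.4},{"translation":[0,-9,14],"angular":[0,0,0],"fingers":0.4}]}}

```text
time: 49.4
tool_pos: [0.5793, 0.0455, 0.1916]
eef_rot: [0.516, 0.487, 0.513, -0.483]
contact_force: [0.5, -0.3, 1.2]
gripper_width: 0.7
```

```bash
python3 -c "
from h import *
s,r=st()
c,im=snap('wrist','w22')
cv2.imwrite('pics/w22b.png',cv2.resize(cv2.convertScaleAbs(im,alpha=1.4)[0:190,130:390],(780,570)))"
```

```text
t 49.4 tcp [579.3  45.5 191.6] F [ 0.5 -0.3  1.2] w 0.7 j [ 0.04  0.12  1.87  0.    1.14 -0.02]
 X [ 0.006  0.001 -1.   ] Y [0.998 0.06  0.006] yawY(deg) 3.43
```

View pics/w22b.png

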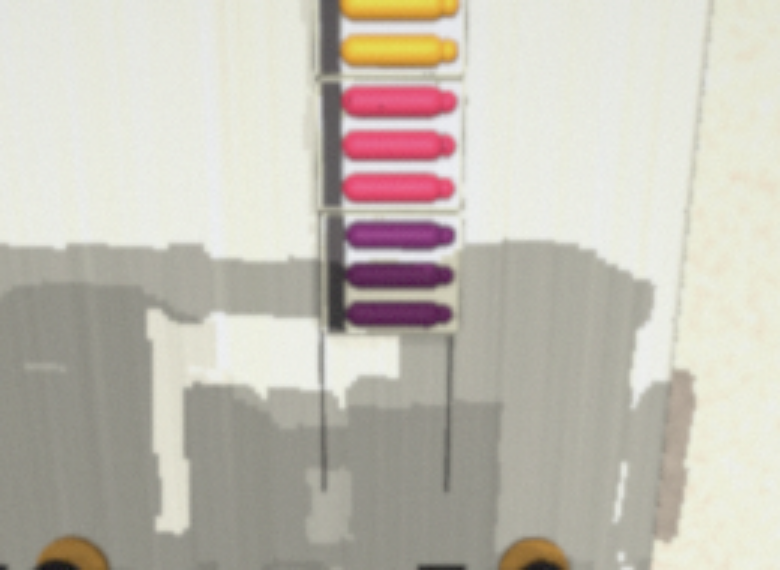

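Call:
{"op": "play_rows", "data": {"series": [{"translation":[-1.2,-4.2,0],"angular":[0,0,-0.02],"fingers":0.5},{"translation":[-2.6,-8.4,0],"angular":[0,0,-0.04],"fingers":0.5},{"translation":[-4.2,-12.6,0],"angular":[0,0,-0.077],"fingers":0.5},{"translation":[-5.8,-16.6,0],"angular":[0,0,-0.077],"fingers":0.5},{"translation":[-7.4,-20.4,0],"angular":[0,0,-0.077],"fingers":0.5},{"translation":[-9,-22.9,0],"angular":[0,0,-0.077],"fingers":0.5},{"translation":[-9.8,-22.9,-4],"angular":[0,0,-0.077],"fingers":0.5},{"translation":[-9.8,-22.9,-9],"angular":[0,0,-0.077],"fingers":0.5}]}}

```text
time: 50.25
tool_pos: [0.4812, -0.1865, 0.0996]
eef_rot: [0.497, 0.507, 0.491, -0.505]
contact_force: [1.8, -0.1, 0.1]
gripper_width: 0.753
```

```bash
python3 -c "
from h import *
s,r=st()
c,im=snap('wrist','w23')
for o in nails(im,c,'sky'): print(o)
cv2.imwrite('pics/w23b.png',im)"
```

```text
t 50.25 tcp [ 481.2 -186.5   99.6] F [ 1.8 -0.1  0.1] w 0.753 j [-0.42  0.1   2.09  0.    0.94 -0.39]
 X [ 0.007 -0.003 -1.   ] Y [ 1.    -0.024  0.007] yawY(deg) -1.36
(np.int32(280), array([250.9, 206. ]), array([ 477.3, -190.4]), np.float64(-1.7), array([ 7.3, 35. ]))
(np.int32(279), array([250.9, 218.6]), array([ 476.9, -201.5]), np.float64(-1.8), array([ 7.8, 34. ]))
(np.int32(275), array([250.6, 231.4]), array([ 476.3, -213.2]), np.float64(-1.0), array([ 8. , 34.4]))
```

View pics/w23b.png

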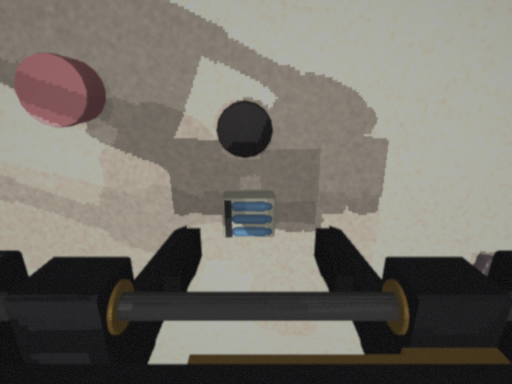

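Call:
{"op": "play_rows", "data": {"series": [{"translation":[-0.2,-1.3,-2],"angular":[0,0,0],"fingers":0.5},{"translation":[-0.2,-1.3,-6],"angular":[0,0,0],"fingers":0.5},{"translation":[-0.2,-1.3,-8.5],"angular":[0,0,0],"fingers":0.5},{"translation":[-0.2,-1.3,-8.5],"angular":[0,0,0],"fingers":0.5},{"translation":[-0.2,-1.3,-8.5],"angular":[0,0,0],"fingers":-1},{"translation":[-0.2,-1.3,-8.5],"angular":[0,0,0],"fingers":-1},{"translation":[-0.2,-1.3,-8.5],"angular":[0,0,0],"fingers":-1},{"translation":[-0.2,-1.3,-8.5],"angular":[0,0,0],"fingers":-1}]}}

```text
time: 51.1
tool_pos: [0.4779, -0.1976, 0.0137]
eef_rot: [0.495, 0.505, 0.494, -0.505]
contact_force: [-1.5, 0.5, 4.0]
gripper_width: 0.497
```

```bash
python3 -c "
from h import *
s,r=st()"
```

```text
t 51.1 tcp [ 477.9 -197.6   13.7] F [-1.5  0.5  4. ] w 0.497 j [-0.44  0.23  2.13  0.    0.78 -0.42]
 X [ 0.001 -0.001 -1.   ] Y [ 1.    -0.021  0.001] yawY(deg) -1.2
```

Call:
{"op": "play_rows", "data": {"series": [{"translation":[0,0,5],"angular":[0,0,0],"fingers":-1},{"translation":[1,0.5,10],"angular":[0,0,0],"fingers":-1},{"translation":[3,5,11.5],"angular":[0,0,0.03],"fingers":-1},{"translation":[5,9.5,11.5],"angular":[0,0,0.06],"fingers":-1},{"translation":[7,14,11.5],"angular":[0,0,0.077],"fingers":-1},{"translation":[9,18.5,11.5],"angular":[0,0,0.077],"fingers":-1},{"translation":[10.2,23.2,11],"angular":[0,0,0.077],"fingers":-1},{"translation":[10.2,27.9,9],"angular":[0,0,0.077],"fingers":-1}]}}

```text
time: 51.9
tool_pos: [0.5832, 0.083, 0.1059]
eef_rot: [0.516, 0.488, 0.512, -0.484]
contact_force: [0.4, 0.1, -0.4]
gripper_width: 0.498
```

Call:
{"op": "play_rows", "data": {"series": [{"translation":[0,0,-3],"angular":[0,0,0],"fingers":-1},{"translation":[0,0,-4],"angular":[0,0,0],"fingers":-1},{"translation":[0,0,-4],"angular":[0,0,0],"fingers":-1},{"translation":[0,0,-4],"angular":[0,0,0],"fingers":-1}]}}

```text
time: 52.3
tool_pos: [0.5791, 0.0801, 0.0631]
eef_rot: [0.514, 0.486, 0.514, -0.486]
contact_force: [0.2, 0.2, -0.6]
gripper_width: 0.502
```

```bash
python3 -c "
from h import *
s,r=st()
c,im=snap('wrist','w24')
cv2.imwrite('pics/w24b.png',cv2.resize(cv2.convertScaleAbs(im,alpha=1.4)[100:290,130:390],(780,570)))"
```

```text
t 52.3 tcp [579.1  80.1  63.1] F [ 0.2  0.2 -0.6] w 0.502 j [ 0.1   0.27  1.96 -0.    0.91  0.04]
 X [-0. -0. -1.] Y [ 0.998  0.056 -0.   ] yawY(deg) 3.2
```

View pics/w24b.png

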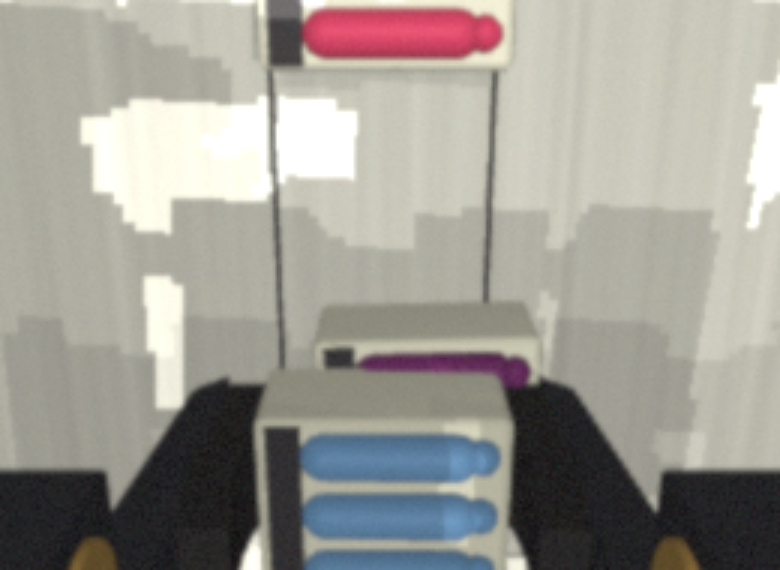

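Call:
{"op": "play_rows", "data": {"series": [{"translation":[0,-1,4],"angular":[0,0,0],"fingers":-1},{"translation":[0,-6,9],"angular":[0,0,0],"fingers":-1},{"translation":[0,-9,13],"angular":[0,0,0],"fingers":-1},{"translation":[0,-9,13],"angular":[0,0,0],"fingers":-1},{"translation":[0,-9,13],"angular":[0,0,0],"fingers":-1}]}}

```text
time: 52.85
tool_pos: [0.5812, -0.0116, 0.1964]
eef_rot: [0.515, 0.488, 0.511, -0.485]
contact_force: [0.5, 0.8, -1.2]
gripper_width: 0.495
```

```bash
python3 -c "
from h import *
s,r=st()
c,im=snap('wrist','w25')
for n in H:
  for o in nails(im,c,n,.057)[:3]: print(n,o)
cv2.imwrite('pics/w25b.png',cv2.resize(cv2.convertScaleAbs(im,alpha=1.4),(768,576)))"
```

```text
t 52.85 tcp [581.2 -11.6 196.4] F [ 0.5  0.8 -1.2] w 0.495 j [-0.06  0.12  1.87 -0.    1.15 -0.12]
 X [ 0.007 -0.001 -1.   ] Y [0.999 0.052 0.006] yawY(deg) 3.0
amber (np.int32(122), array([151.7, 130.9]), array([478.9,  30.6]), np.float64(-12.3), array([ 7.7, 20.3]))
amber (np.int32(108), array([310. , 129.8]), array([631.2,  39.8]), np.float64(9.4), array([ 7.9, 20.8]))
amber (np.int32(550), array([155.6, 307.1]), array([ 470. , -179.2]), np.float64(80.8), array([ 20.2, 101.4]))
sky (np.int32(845), array([262. , 252.4]), array([592.9, -97.7]), np.float64(2.4), array([19.6, 79.4]))
sky (np.int32(819), array([261.7, 271.7]), array([ 594.1, -122.9]), np.float64(1.9), array([20.6, 79. ]))
sky (np.int32(465), array([261.4, 287.7]), array([ 595.1, -144.9]), np.float64(2.2), array([12.4, 80.1]))
rose (np.int32(486), array([407.4, 221.5]), array([747.5, -52. ]), np.float64(-36.3), array([25.4, 37.8]))
plum (np.int32(261), array([270.9,  69.3]), array([589.8,  91.7]), np.float64(5.0), array([ 7.4, 34.4]))
plum (np.int32(245), array([270.9,  82.5]), array([590.6,  80.5]), np.float64(4.8), array([ 7.2, 34.3]))
plum (np.int32(234), array([271.2,  95.6]), array([591.6,  69.2]), np.float64(5.2), array([ 7.3, 33.7]))
```

View pics/w25b.png

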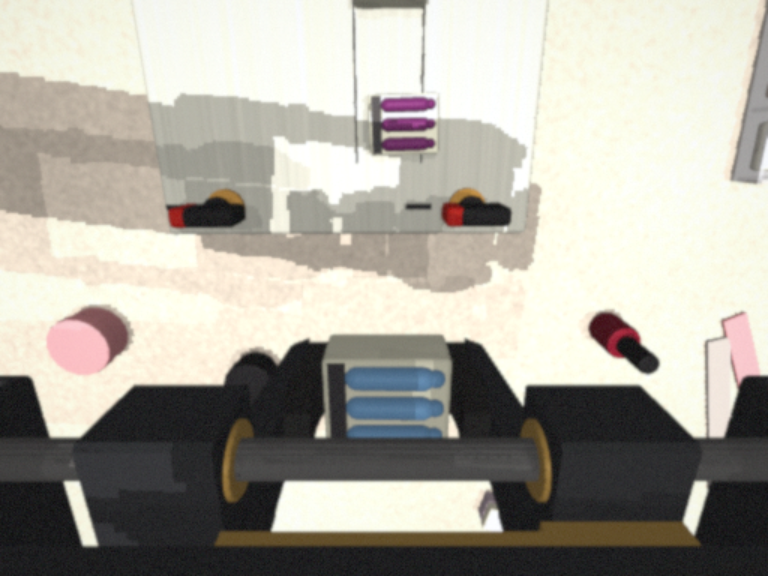

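Call:
{"op": "play_rows", "data": {"series": [{"translation":[-0.1,5,0],"angular":[0,0,0],"fingers":-1},{"translation":[-0.2,10,0],"angular":[0,0,0],"fingers":-1},{"translation":[-0.2,14.1,-2],"angular":[0,0,0],"fingers":-1},{"translation":[-0.2,14.1,-6],"angular":[0,0,0],"fingers":-1},{"translation":[-0.2,14.1,-10],"angular":[0,0,0],"fingers":-1},{"translation":[-0.2,14.1,-10.5],"angular":[0,0,0],"fingers":-1},{"translation":[-0.2,14.1,-10.5],"angular":[0,0,0],"fingers":-1}]}}

```text
time: 53.6
tool_pos: [0.5741, 0.1319, 0.0844]
eef_rot: [0.512, 0.484, 0.516, -0.488]
contact_force: [0.6, 0.4, -0.0]
gripper_width: 0.499
```

```bash
python3 -c "
from h import *
s,r=st()
c,im=snap('wrist','w26')
cv2.imwrite('pics/w26b.png',cv2.resize(cv2.convertScaleAbs(im,alpha=1.4)[100:290,130:390],(780,570)))"
```

```text
t 53.6 tcp [574.1 131.9  84.4] F [ 0.6  0.4 -0. ] w 0.499 j [0.18 0.26 1.93 0.   0.96 0.13]
 X [-0.007 -0.001 -1.   ] Y [ 0.998  0.057 -0.007] yawY(deg) 3.25
```

View pics/w26b.png

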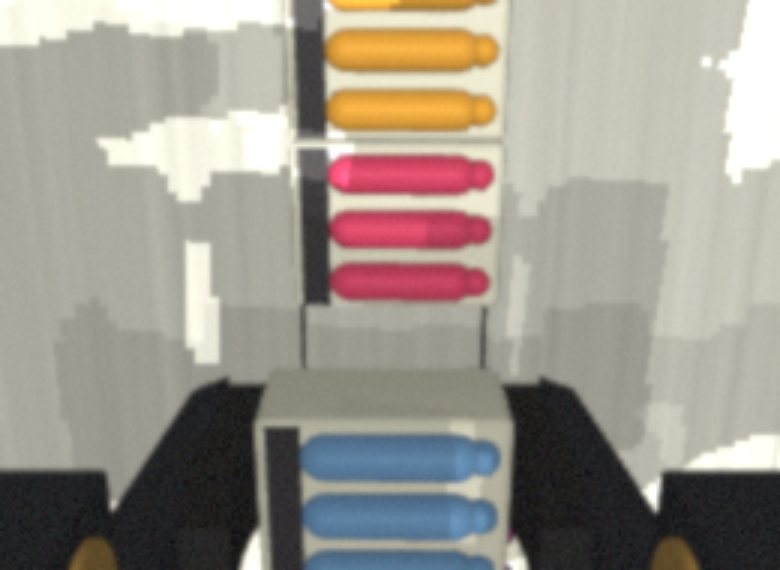

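Call:
{"op": "play_rows", "data": {"series": [{"translation":[0.05,0,-1.5],"angular":[0,0,0],"fingers":-1},{"translation":[0.05,0,-2.2],"angular":[0,0,0],"fingers":-1},{"translation":[0.05,0,-2.2],"angular":[0,0,0],"fingers":-1},{"translation":[0.05,0,-2.2],"angular":[0,0,0],"fingers":-1}]}}

```text
time: 54.05
tool_pos: [0.578, 0.1313, 0.0662]
eef_rot: [0.514, 0.486, 0.514, -0.486]
contact_force: [-0.0, 1.0, -0.3]
gripper_width: 0.498
```

```bash
python3 -c "
from h import *
s,r=st()
c,im=snap('wrist','w27')
cv2.imwrite('pics/w27b.png',cv2.resize(cv2.convertScaleAbs(im,alpha=1.4)[100:290,130:390],(780,570)))"
```

```text
t 54.05 tcp [578.  131.3  66.2] F [-0.   1.  -0.3] w 0.498 j [0.18 0.28 1.94 0.   0.92 0.13]
 X [ 0.  0. -1.] Y [0.998 0.055 0.   ] yawY(deg) 3.18
```

View pics/w27b.png

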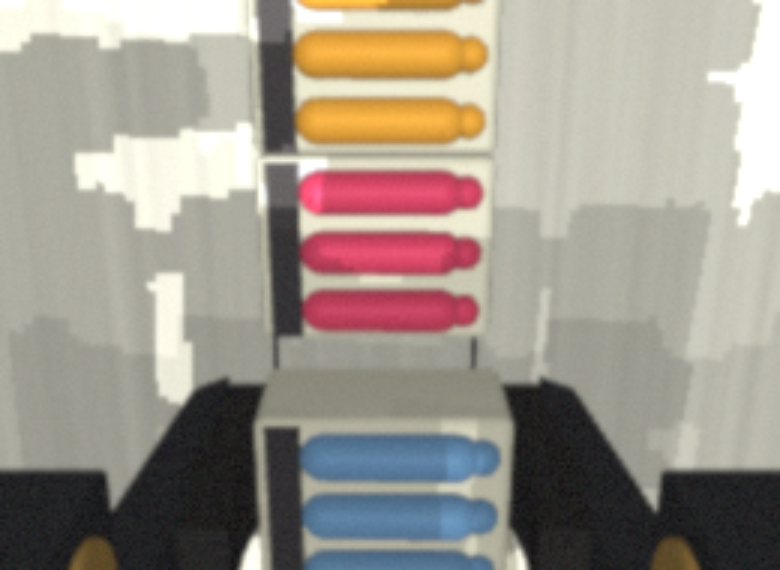

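Call:
{"op": "play_rows", "data": {"series": [{"translation":[-0.2,0,-1.0],"angular":[0,0,0],"fingers":-1},{"translation":[-0.2,0,-1.9],"angular":[0,0,0],"fingers":-1},{"translation":[-0.2,0,-1.9],"angular":[0,0,0],"fingers":-1},{"translation":[-0.2,0,-1.9],"angular":[0,0,0],"fingers":-1}]}}

```text
time: 54.5
tool_pos: [0.5751, 0.1314, 0.0461]
eef_rot: [0.513, 0.485, 0.514, -0.486]
contact_force: [-0.5, 0.0, -1.1]
gripper_width: 0.496
```

Call:
{"op": "play_rows", "data": {"series": [{"translation":[0,0.2,-0.05],"angular":[0,0,0],"fingers":-1},{"translation":[0,0.2,-0.05],"angular":[0,0,0],"fingers":-1},{"translation":[0,0.2,-0.05],"angular":[0,0,0],"fingers":-1}]}}

```text
time: 54.8
tool_pos: [0.5761, 0.1337, 0.0467]
eef_rot: [0.514, 0.486, 0.514, -0.486]
contact_force: [0.3, 0.2, -0.1]
gripper_width: 0.497
```

Call:
{"op": "play_rows", "data": {"series": [{"translation":[0,0.1,0],"angular":[0,0,0],"fingers":-1},{"translation":[0,0.1,0],"angular":[0,0,0],"fingers":-1}]}}

```text
time: 55.0
tool_pos: [0.576, 0.1346, 0.0466]
eef_rot: [0.514, 0.486, 0.514, -0.486]
contact_force: [-0.1, -0.7, -0.5]
gripper_width: 0.496
```

Call:
{"op": "play_rows", "data": {"series": [{"translation":[0,0.1,0],"angular":[0,0,0],"fingers":-1},{"translation":[0,0.1,0],"angular":[0,0,0],"fingers":-1}]}}

```text
time: 55.2
tool_pos: [0.5759, 0.1347, 0.0466]
eef_rot: [0.514, 0.485, 0.514, -0.486]
contact_force: [0.7, -5.5, 0.9]
gripper_width: 0.502
```

Call:
{"op": "play_rows", "data": {"series": [{"translation":[0,-0.05,-0.1],"angular":[0,0,0],"fingers":-1},{"translation":[0,0.05,-0.1],"angular":[0,0,0],"fingers":-1},{"translation":[0,0.05,-0.1],"angular":[0,0,0],"fingers":-1}]}}

```text
time: 55.5
tool_pos: [0.576, 0.1348, 0.0456]
eef_rot: [0.514, 0.485, 0.513, -0.486]
contact_force: [-1.2, -8.6, 1.5]
gripper_width: 0.496
```

Call:
{"op": "play_rows", "data": {"series": [{"translation":[0,-0.12,0],"angular":[0,0,0],"fingers":-1},{"translation":[0,-0.12,0],"angular":[0,0,0],"fingers":0.3},{"translation":[0,-0.12,0],"angular":[0,0,0],"fingers":0.3},{"translation":[0,-0.12,0],"angular":[0,0,0],"fingers":0.3},{"translation":[0,-0.12,4],"angular":[0,0,0],"fingers":0.3},{"translation":[0,-3,8],"angular":[0,0,0],"fingers":0.5},{"translation":[0.5,-7,8],"angular":[0,0,0.03],"fingers":0.5},{"translation":[1,-7,8],"angular":[0,0,0.03],"fingers":0.5}]}}

```text
time: 56.3
tool_pos: [0.5872, 0.0632, 0.1276]
eef_rot: [0.522, 0.479, 0.519, -0.478]
contact_force: [-1.3, -0.2, -0.7]
gripper_width: 0.75
```

```bash
python3 -c "
from h import *
s,r=st()
c,im=snap('wrist','w28')
for o in nails(im,c,'plum',.057)[:3]: print(o)
cv2.imwrite('pics/w28b.png',cv2.resize(cv2.convertScaleAbs(im,alpha=1.4),(768,576)))"
```

```text
t 56.3 tcp [587.2  63.2 127.6] F [-1.3 -0.2 -0.7] w 0.75 j [ 0.07  0.21  1.91 -0.    1.03 -0.02]
 X [ 0.004 -0.001 -1.   ] Y [0.996 0.084 0.004] yawY(deg) 4.82
(np.int32(338), array([263. , 166.8]), array([590. ,  93.2]), np.float64(4.2), array([ 7.4, 34.4]))
(np.int32(340), array([262.5, 181. ]), array([590.6,  82. ]), np.float64(4.6), array([ 7.8, 34.3]))
(np.int32(311), array([262.6, 194.6]), array([591.8,  70.9]), np.float64(4.3), array([ 7.5, 34.9]))
```

View pics/w28b.png

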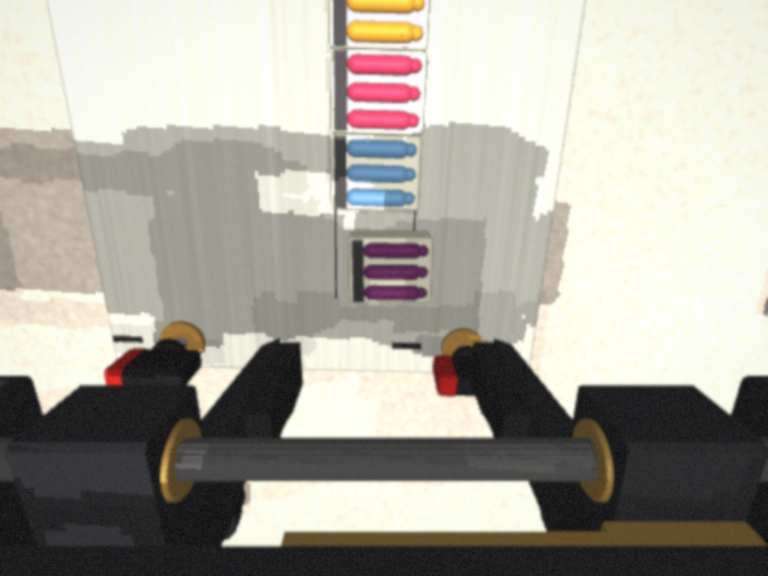

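Call:
{"op": "play_rows", "data": {"series": [{"translation":[0.45,1.7,-2],"angular":[0,0,-0.005],"fingers":0.45},{"translation":[0.45,1.7,-5],"angular":[0,0,-0.005],"fingers":0.45},{"translation":[0.45,1.7,-7.9],"angular":[0,0,-0.005],"fingers":0.45},{"translation":[0.45,1.7,-7.9],"angular":[0,0,-0.005],"fingers":0.45},{"translation":[0.45,1.7,-7.9],"angular":[0,0,-0.005],"fingers":-1},{"translation":[0.45,1.7,-7.9],"angular":[0,0,-0.005],"fingers":-1},{"translation":[0.45,1.7,-7.9],"angular":[0,0,-0.005],"fingers":-1},{"translation":[0.45,1.7,-7.9],"angular":[0,0,-0.005],"fingers":-1}]}}

```text
time: 57.15
tool_pos: [0.5911, 0.0833, 0.0478]
eef_rot: [0.52, 0.48, 0.519, -0.479]
contact_force: [0.1, 0.2, 1.7]
gripper_width: 0.494
```

```bash
python3 -c "
from h import *
s,r=st()"
```

```text
t 57.15 tcp [591.1  83.3  47.8] F [0.1 0.2 1.7] w 0.494 j [0.1  0.31 1.94 0.   0.88 0.02]
 X [ 0.002  0.    -1.   ] Y [0.997 0.081 0.002] yawY(deg) 4.63
```

Call:
{"op": "play_rows", "data": {"series": [{"translation":[0,-0.3,1.5],"angular":[0,0,0],"fingers":-1},{"translation":[-1.23,-0.3,1.5],"angular":[0,0,-0.025],"fingers":-1},{"translation":[-1.23,-0.3,1.5],"angular":[0,0,-0.025],"fingers":-1},{"translation":[-1.23,-0.3,1.5],"angular":[0,0,-0.025],"fingers":-1}]}}

```text
time: 57.55
tool_pos: [0.5773, 0.0799, 0.0615]
eef_rot: [0.514, 0.486, 0.514, -0.486]
contact_force: [-0.3, 0.2, -0.6]
gripper_width: 0.495
```

```bash
python3 -c "
from h import *
s,r=st()
c,im=snap('wrist','w29')
cv2.imwrite('pics/w29b.png',cv2.resize(cv2.convertScaleAbs(im,alpha=1.4)[100:290,130:390],(780,570)))"
```

```text
t 57.55 tcp [577.3  79.9  61.5] F [-0.3  0.2 -0.6] w 0.495 j [0.09 0.27 1.96 0.   0.9  0.04]
 X [-0. -0. -1.] Y [ 0.998  0.056 -0.   ] yawY(deg) 3.2
```

View pics/w29b.png

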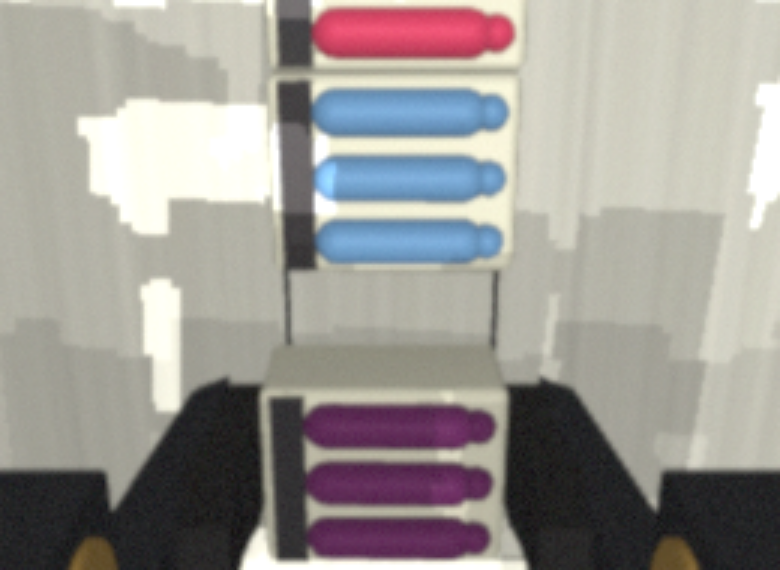

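Call:
{"op": "play_rows", "data": {"series": [{"translation":[0.09,0.3,-0.7],"angular":[0,0,0],"fingers":-1},{"translation":[0.09,0.8,-1.35],"angular":[0,0,0],"fingers":-1},{"translation":[0.09,0.8,-1.35],"angular":[0,0,0],"fingers":-1}]}}

```text
time: 57.9
tool_pos: [0.5789, 0.0884, 0.0471]
eef_rot: [0.514, 0.485, 0.514, -0.486]
contact_force: [1.1, 0.2, -0.6]
gripper_width: 0.5
```

Call:
{"op": "play_rows", "data": {"series": [{"translation":[0,0.2,0],"angular":[0,0,0],"fingers":-1},{"translation":[0,0.2,0],"angular":[0,0,0],"fingers":-1}]}}

```text
time: 58.1
tool_pos: [0.5784, 0.0905, 0.0472]
eef_rot: [0.514, 0.485, 0.514, -0.486]
contact_force: [0.1, 0.3, -0.9]
gripper_width: 0.5
```

Call:
{"op": "play_rows", "data": {"series": [{"translation":[0,0.1,0],"angular":[0,0,0],"fingers":-1},{"translation":[0,0.1,0],"angular":[0,0,0],"fingers":-1}]}}

```text
time: 58.3
tool_pos: [0.5786, 0.0912, 0.0476]
eef_rot: [0.514, 0.486, 0.514, -0.486]
contact_force: [0.2, -0.8, -1.2]
gripper_width: 0.497
```

Call:
{"op": "play_rows", "data": {"series": [{"translation":[0,0.1,0],"angular":[0,0,0],"fingers":-1},{"translation":[0,0.1,0],"angular":[0,0,0],"fingers":-1}]}}

```text
time: 58.5
tool_pos: [0.5788, 0.0921, 0.0479]
eef_rot: [0.514, 0.486, 0.514, -0.486]
contact_force: [0.6, 0.4, -1.1]
gripper_width: 0.497
```

Call:
{"op": "play_rows", "data": {"series": [{"translation":[0,0.15,0],"angular":[0,0,0],"fingers":-1},{"translation":[0,0.15,0],"angular":[0,0,0],"fingers":-1}]}}

```text
time: 58.7
tool_pos: [0.5789, 0.0936, 0.048]
eef_rot: [0.514, 0.486, 0.514, -0.486]
contact_force: [-0.6, 0.3, -0.9]
gripper_width: 0.495
```

Call:
{"op": "play_rows", "data": {"series": [{"translation":[0,0.1,0],"angular":[0,0,0],"fingers":-1},{"translation":[0,0.1,0],"angular":[0,0,0],"fingers":-1}]}}

```text
time: 58.9
tool_pos: [0.5789, 0.0946, 0.0479]
eef_rot: [0.514, 0.486, 0.514, -0.486]
contact_force: [0.2, -0.1, 0.2]
gripper_width: 0.494
```

Call:
{"op": "play_rows", "data": {"series": [{"translation":[0,0.1,0],"angular":[0,0,0],"fingers":-1},{"translation":[0,0.1,0],"angular":[0,0,0],"fingers":-1}]}}

```text
time: 59.1
tool_pos: [0.5788, 0.0956, 0.0479]
eef_rot: [0.514, 0.486, 0.514, -0.486]
contact_force: [0.3, -0.8, -0.5]
gripper_width: 0.496
```

Call:
{"op": "play_rows", "data": {"series": [{"translation":[0,0.1,0],"angular":[0,0,0],"fingers":-1},{"translation":[0,0.1,0],"angular":[0,0,0],"fingers":-1}]}}

```text
time: 59.3
tool_pos: [0.5789, 0.0966, 0.0479]
eef_rot: [0.514, 0.486, 0.514, -0.486]
contact_force: [0.1, -0.8, -0.4]
gripper_width: 0.497
```

Call:
{"op": "play_rows", "data": {"series": [{"translation":[0,0.1,0],"angular":[0,0,0],"fingers":-1},{"translation":[0,0.1,0],"angular":[0,0,0],"fingers":-1}]}}

```text
time: 59.5
tool_pos: [0.5788, 0.0973, 0.0479]
eef_rot: [0.514, 0.486, 0.514, -0.486]
contact_force: [0.9, -1.3, -0.1]
gripper_width: 0.499
```

Call:
{"op": "play_rows", "data": {"series": [{"translation":[0,0.1,0],"angular":[0,0,0],"fingers":-1},{"translation":[0,0.1,0],"angular":[0,0,0],"fingers":-1}]}}

```text
time: 59.7
tool_pos: [0.5789, 0.0974, 0.0479]
eef_rot: [0.514, 0.485, 0.514, -0.486]
contact_force: [-0.0, -5.5, -0.1]
gripper_width: 0.499
```

Call:
{"op": "play_rows", "data": {"series": [{"translation":[0,-0.1,-0.03],"angular":[0,0,0],"fingers":-1},{"translation":[0,-0.1,-0.03],"angular":[0,0,0],"fingers":0.3},{"translation":[0,-0.1,0],"angular":[0,0,0],"fingers":0.3},{"translation":[0,-0.1,0],"angular":[0,0,0],"fingers":0.3},{"translation":[0,-0.1,4],"angular":[0,0,0],"fingers":0.3},{"translation":[0,-3,9],"angular":[0,0,0],"fingers":-1},{"translation":[0,-6,12],"angular":[0,0,0],"fingers":-1},{"translation":[0,-6,12],"angular":[0,0,0],"fingers":-1}]}}

```text
time: 60.5
tool_pos: [0.5834, 0.0361, 0.1749]
eef_rot: [0.517, 0.489, 0.51, -0.484]
contact_force: [1.7, 0.0, 0.9]
gripper_width: 0.405
```

Call:
{"op": "play_rows", "data": {"series": [{"translation":[0,0,0],"angular":[0,0,0],"fingers":-1},{"translation":[0,0,0],"angular":[0,0,0],"fingers":-1}]}}

```text
time: 60.7
tool_pos: [0.5777, 0.0391, 0.1663]
eef_rot: [0.513, 0.485, 0.515, -0.486]
contact_force: [0.3, 0.3, -0.7]
gripper_width: 0.221
```

```bash
python3 -c "
from h import *
s,r=st()
c,im=snap('wrist','w30')
cv2.imwrite('pics/w30b.png',cv2.resize(cv2.convertScaleAbs(im,alpha=1.4)[0:220,100:400],(780,572)))"
```

```text
t 60.7 tcp [577.7  39.1 166.3] F [ 0.3  0.3 -0.7] w 0.221 j [ 0.02  0.15  1.9   0.    1.1  -0.03]
 X [-0.003  0.    -1.   ] Y [ 0.998  0.056 -0.003] yawY(deg) 3.21
```

View pics/w30b.png

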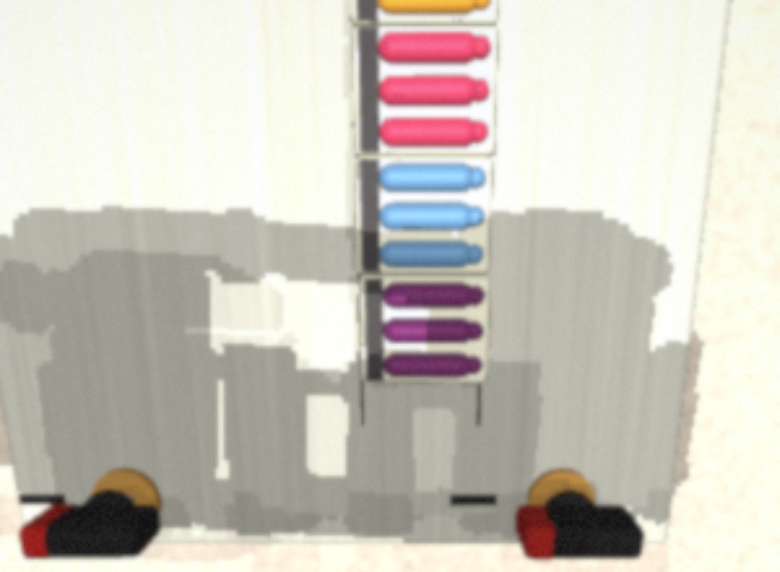

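Call:
{"op": "play_rows", "data": {"series": [{"translation":[0.2,1.2,-4],"angular":[0,0,0],"fingers":-1},{"translation":[0.2,1.2,-8],"angular":[0,0,0],"fingers":-1},{"translation":[0.2,1.2,-11],"angular":[0,0,0],"fingers":-1},{"translation":[0.2,1.2,-12],"angular":[0,0,0],"fingers":-1},{"translation":[0.2,1.2,-12],"angular":[0,0,0],"fingers":-1}]}}

```text
time: 61.25
tool_pos: [0.5781, 0.0511, 0.0447]
eef_rot: [0.512, 0.484, 0.516, -0.487]
contact_force: [-0.0, 0.4, 1.2]
gripper_width: 0.004
```

Call:
{"op": "play_rows", "data": {"series": [{"translation":[0,0.4,0],"angular":[0,0,0],"fingers":-1},{"translation":[0,0.8,0],"angular":[0,0,0],"fingers":-1},{"translation":[0,0.8,0],"angular":[0,0,0],"fingers":-1}]}}

```text
time: 61.55
tool_pos: [0.5824, 0.0593, 0.0499]
eef_rot: [0.515, 0.487, 0.513, -0.485]
contact_force: [0.5, 0.9, -0.5]
gripper_width: 0.005
```

Call:
{"op": "play_rows", "data": {"series": [{"translation":[-0.1,0.2,-0.2],"angular":[0,0,0],"fingers":-1},{"translation":[-0.1,0.3,-0.2],"angular":[0,0,0],"fingers":-1},{"translation":[-0.1,0.3,-0.2],"angular":[0,0,0],"fingers":-1}]}}

```text
time: 61.85
tool_pos: [0.5799, 0.0616, 0.0462]
eef_rot: [0.514, 0.486, 0.514, -0.486]
contact_force: [-0.2, 0.3, 0.6]
gripper_width: 0.007
```

Call:
{"op": "play_rows", "data": {"series": [{"translation":[0,0.2,0],"angular":[0,0,0],"fingers":-1},{"translation":[0,0.2,0],"angular":[0,0,0],"fingers":-1}]}}

```text
time: 62.05
tool_pos: [0.5799, 0.0636, 0.0459]
eef_rot: [0.514, 0.486, 0.514, -0.486]
contact_force: [-0.5, 0.2, -0.8]
gripper_width: 0.003
```

Call:
{"op": "play_rows", "data": {"series": [{"translation":[0,0.15,0],"angular":[0,0,0],"fingers":-1},{"translation":[0,0.15,0],"angular":[0,0,0],"fingers":-1}]}}

```text
time: 62.25
tool_pos: [0.5799, 0.0649, 0.0459]
eef_rot: [0.514, 0.486, 0.514, -0.486]
contact_force: [0.2, -1.1, 1.0]
gripper_width: 0.006
```

Call:
{"op": "play_rows", "data": {"series": [{"translation":[0,0.15,0],"angular":[0,0,0],"fingers":-1},{"translation":[0,0.15,0],"angular":[0,0,0],"fingers":-1}]}}

```text
time: 62.45
tool_pos: [0.5799, 0.065, 0.0459]
eef_rot: [0.515, 0.485, 0.513, -0.486]
contact_force: [0.2, -7.9, 0.7]
gripper_width: 0.007
```

Call:
{"op": "play_rows", "data": {"series": [{"translation":[0,-0.6,0],"angular":[0,0,0],"fingers":-1},{"translation":[0,-1,3],"angular":[0,0,0],"fingers":-1},{"translation":[0,-1,8],"angular":[0,0,0],"fingers":-1},{"translation":[-1,0,13],"angular":[0,0,0],"fingers":-1},{"translation":[-2,2,18],"angular":[0,0,0],"fingers":-1},{"translation":[-3,3,23],"angular":[0,0,0],"fingers":-1},{"translation":[-4,4,27],"angular":[0,0,0],"fingers":-1},{"translation":[-4,4,27],"angular":[0,0,0],"fingers":-1}]}}

```text
time: 63.25
tool_pos: [0.5425, 0.1085, 0.325]
eef_rot: [0.517, 0.49, 0.511, -0.481]
contact_force: [1.4, -0.4, 0.4]
gripper_width: 0.007
```

Call:
{"op": "play_rows", "data": {"series": [{"translation":[0,0,0],"angular":[0,0,0],"fingers":-1},{"translation":[0,0,0],"angular":[0,0,0],"fingers":-1},{"translation":[0,0,0],"angular":[0,0,0],"fingers":-1}]}}

```text
time: 63.55
tool_pos: [0.5389, 0.1061, 0.3132]
eef_rot: [0.513, 0.485, 0.515, -0.487]
contact_force: [0.0, -0.3, -0.6]
gripper_width: 0.004
```

```bash
python3 -c "
from h import *
s,r=st()
c,im=snap('wrist','w31')
cv2.imwrite('pics/w31b.png',cv2.resize(cv2.convertScaleAbs(im,alpha=1.4)[0:240,120:420],(750,600)))
for n in H:
  for o in nails(im,c,n,.057): print(n,o[2:])
c,im=snap('top','t31'); cv2.imwrite('pics/t31b.png',cv2.resize(cv2.convertScaleAbs(im,alpha=1.4),(768,576)))
c,im=snap('scene','s31'); cv2.imwrite('pics/s31b.png',cv2.resize(cv2.convertScaleAbs(im,alpha=1.3)[120:270,120:420],(800,400)))
"
```

```text
t 63.55 tcp [538.9 106.1 313.2] F [ 0.  -0.3 -0.6] w 0.004 j [ 0.15 -0.01  1.79  0.    1.37  0.09]
 X [-0.004 -0.001 -1.   ] Y [ 0.998  0.056 -0.004] yawY(deg) 3.18
coral (array([571.4, 248.6]), np.float64(3.4), array([ 6.2, 34.5]))
coral (array([571.7, 237.2]), np.float64(3.2), array([ 6.3, 34.4]))
coral (array([572.7, 225.6]), np.float64(3.5), array([ 6.4, 34.4]))
amber (array([460.5, 267.1]), np.float64(13.2), array([ 9.8, 22.8]))
amber (array([574.5, 213.2]), np.float64(3.1), array([ 7.8, 34.2]))
amber (array([575.4, 201.7]), np.float64(3.6), array([ 6.7, 35.1]))
amber (array([575.7, 190.5]), np.float64(3.3), array([ 6.8, 35.5]))
amber (array([473.6,  34.5]), np.float64(-11.9), array([12.5, 24. ]))
amber (array([630.8,  43.6]), np.float64(12.3), array([11.9, 24.3]))
amber (array([ 510.4, -162.8]), np.float64(-89.6), array([ 11.1, 134.1]))
amber (array([ 598.2, -156.7]), np.float64(-83.7), array([ 11.4, 133.4]))
amber (array([ 531.4, -274.1]), np.float64(4.7), array([ 36.1, 674.2]))
sky (array([568.9, 259.7]), np.float64(3.4), array([11.5, 54.4]))
sky (array([578.3, 141.8]), np.float64(3.4), array([ 6.2, 33.3]))
sky (array([578.9, 130.7]), np.float64(2.8), array([ 6. , 33.7]))
sky (array([579.5, 119.5]), np.float64(3.0), array([ 6.1, 34.8]))
rose (array([576.6, 177.8]), np.float64(3.1), array([ 6.8, 34.5]))
rose (array([577.1, 166.3]), np.float64(3.0), array([ 7. , 34.7]))
rose (array([578.1, 154.5]), np.float64(3.6), array([ 7.1, 34.4]))
rose (array([751.9, -46.2]), np.float64(-46.2), array([24.7, 39.9]))
plum (array([581.4, 106.8]), np.float64(3.0), array([ 6.2, 33.5]))
plum (array([581.8,  95.2]), np.float64(3.4), array([ 6.2, 34. ]))
plum (array([582.4,  83.5]), np.float64(3.1), array([ 6.3, 32.7]))
```

View pics/w31b.png

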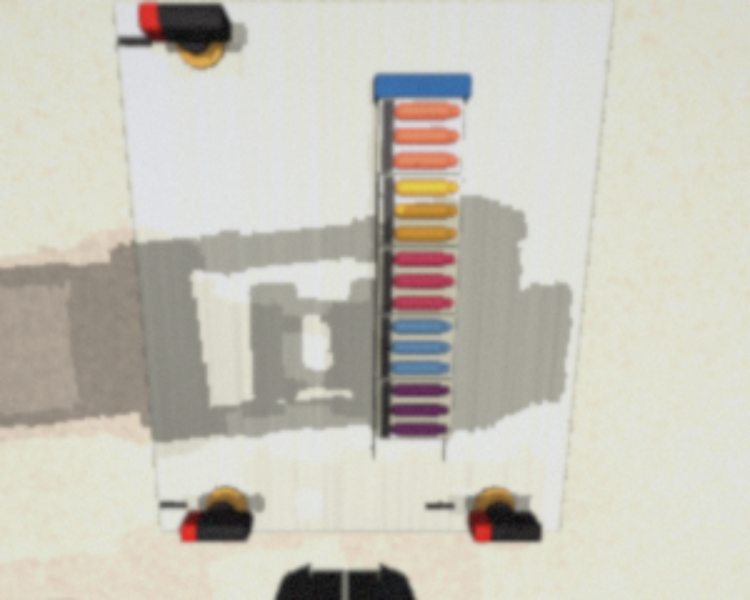

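View pics/s31b.png

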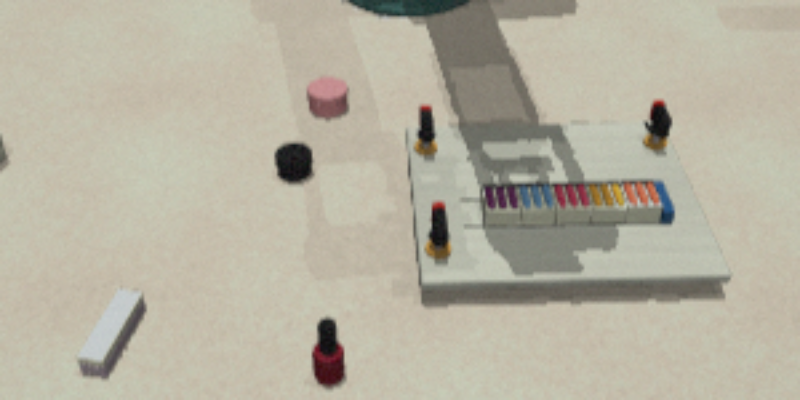

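View pics/t31b.png

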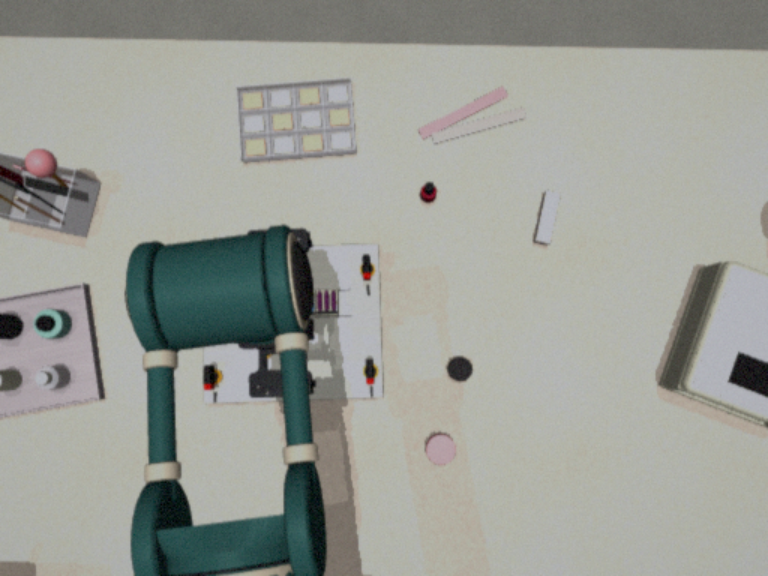

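```bash
python3 -c "
from h import *
s,r=st(); print(ctrl.close_job())"
```

```text
t 63.7 tcp [539.3 106.2 313.9] F [ 0.4  0.3 -0.4] w 0.007 j [ 0.15 -0.01  1.78  0.    1.37  0.09]
 X [-0.003 -0.    -1.   ] Y [ 0.998  0.056 -0.003] yawY(deg) 3.18
the job is handed in; nothing more can be done
None
```

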